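# Weigh in worn tooling and book it on the scale's keypad

## Task

Weigh in the worn tooling standing on the green mat: with the scale's platform bare (if something was left on it, lay that aside, clear of the scale) press the green key to zero it, set the empty tray in the middle of the platform, press the yellow key to tare it, then put every piece of tooling from the mat into the tray. Now book the weight by pressing, one after the other, the key in the colour of the cap standing on the mat (red or white), the black key (add) and the blue key (print); press each key fully home and let it rise, only one at a time, no other keys and none out of turn. Last, put the cap from the mat into the tray to mark the batch; leave the cap in the blue bin alone, and never lean on the platform.

Things in the scene. Friction and masses are not known exactly. Their poses are not given: they have to be found in the camera images.
- platform_centre (a point): middle of the upper face of the bench scale's platform, a flat bright steel plate 180 x 240 mm on a grey base 176 x 236 mm that is fixed to the bench; 60 mm above the bench with nothing on it; x across its 180 mm, y along its 240 mm. A blue bench vice up to 0.20 m high stands in front of it
- platform (a joint): how far the platform has sunk on its load cell (m): about 2 mm per kg of load, 0 to 1 mm when bare; its stop is at 0.012
- terminal: the scale's cordless keypad terminal, grey, fixed to the bench, 144 mm deep (x), 158 mm wide (y); origin at the middle of its underside, x away from the robot, z up. Six spring keys, 28 mm square at 46 mm pitch, tops 42 mm above the bench when up; seen from the robot, far row green, yellow, blue, near row red, white, black; behind them, from x = 0.036 on, a display hood 57 mm high
- key_green (a joint): travel of the green key (wakes and zeroes the scale), far row, left: its middle is at x = 4 mm, y = 46 mm in the terminal's frame; 0 when up, 0.006 m fully down, counts as pressed from 0.0045; a spring lifts it (1.2 N to start, 4.8 N fully down)
- key_yellow (a joint): travel of the yellow key (tares), far row, middle: its middle is at x = 4 mm, y = 0 mm in the terminal's frame; 0 when up, 0.006 m fully down, counts as pressed from 0.0045; a spring lifts it (1.2 N to start, 4.8 N fully down)
- key_blue (a joint): travel of the blue key (prints), far row, right: its middle is at x = 4 mm, y = -46 mm in the terminal's frame; 0 when up, 0.006 m fully down, counts as pressed from 0.0045; a spring lifts it (1.2 N to start, 4.8 N fully down)
- key_red (a joint): travel of the red key (books to the red account), near row, left: its middle is at x = -42 mm, y = 46 mm in the terminal's frame; 0 when up, 0.006 m fully down, counts as pressed from 0.0045; a spring lifts it (1.2 N to start, 4.8 N fully down)
- key_white (a joint): travel of the white key (books to the white account), near row, middle: its middle is at x = -42 mm, y = 0 mm in the terminal's frame; 0 when up, 0.006 m fully down, counts as pressed from 0.0045; a spring lifts it (1.2 N to start, 4.8 N fully down)
- key_black (a joint): travel of the black key (adds the weight to the account's total), near row, right: its middle is at x = -42 mm, y = -46 mm in the terminal's frame; 0 when up, 0.006 m fully down, counts as pressed from 0.0045; a spring lifts it (1.2 N to start, 4.8 N fully down)
- tray: loose blue-grey plastic tool tray, 160 mm (x) by 200 mm (y), walls 34 mm high and 3 mm thick, floor 3 mm thick, 0.3 kg; a carrying rib 14 mm thick runs along y through the middle, its top 62 mm above the underside, so there are two troughs, each 70 mm wide (x) and 194 mm long; origin at the middle of the underside, z up
- mat: green rubber mat 256 x 176 mm, 3 mm thick with a rim round it that is 6 mm wide and 12 mm high, fixed to the bench; origin at the middle of its underside; the worn tooling of the batch and one coloured cap stand on it. A steel tool box 125 mm high stands close by its +y side (from y = 0.385), and a shelf hangs 0.70 m above the bench beyond x = 0.64, y = 0.19: stay low here
- arbor_collared: black tool arbor, 108 mm tall, 36 mm across its foot (lowest 15 mm), tapering to 24 mm at the top; stands upright on the mat; origin at the middle of its foot, z along its length; 0.25 kg; absent in some runs
- arbor_stepped: black stepped arbor, 96 mm tall, 32 mm across in the lower 50 mm, 20 mm at the top; stands upright on the mat; origin at the middle of its foot, z along its length; 0.25 kg; absent in some runs
- arbor_stout: black stout arbor, 92 mm tall, 42 mm across in the lowest 30 mm, 28 mm at the top; stands upright on the mat; origin at the middle of its foot, z along its length; 0.2 to 0.35 kg; absent in some runs
- taper_sleeve: grey taper sleeve, 62 mm tall, 38 mm across in the lowest 17 mm, 24 mm at the top; stands upright on the mat; origin at the middle of its foot, z along its length; 0.25 kg; absent in some runs
- cap_red: red round cap, 44 mm across, 34 mm high, 0.08 kg; stands on the mat with the batch, or else lies in the blue stacking bin (153 mm deep, 234 mm wide, 94 mm high, fixed) at the back of the bench, where x is above 0.69; origin at the middle of its underside
- cap_white: white (light grey) round cap, otherwise the same as the red one; stands where the red one does not
- soft_jaw: black steel vice jaw, a block 40 (x) x 75 (y) x 30 mm (z), 0.4 kg, in some runs left lying on the scale's platform, absent in the others; origin at the middle of its underside

How it is judged (in metres and radians):
On the way, in this order (a step that is already met when the one before it is completed fails the run):
1. the green key was pressed while the platform was bare (value of joint key_green above 0.0045 m and (x of soft_jaw in the frame of platform_centre above 0.13 m or x of soft_jaw in the frame of platform_centre below -0.13 m or y of soft_jaw in the frame of platform_centre above 0.15 m or y of soft_jaw in the frame of platform_centre below -0.15 m or z of soft_jaw in the frame of platform_centre above 0.2 m or z of soft_jaw in the frame of platform_centre below -0.03 m) and (x of tray in the frame of platform_centre above 0.13 m or x of tray in the frame of platform_centre below -0.13 m or y of tray in the frame of platform_centre above 0.15 m or y of tray in the frame of platform_centre below -0.15 m or z of tray in the frame of platform_centre above 0.2 m or z of tray in the frame of platform_centre below -0.03 m)), for 0.02 s.
2. the yellow key was pressed with the empty tray on the platform (value of joint key_yellow above 0.0045 m and horizontal distance between tray and platform_centre below 0.035 m and z of tray in the frame of platform_centre between -0.014 and 0.012 m and angle between tray's own z axis and vertical below 0.06 rad and (x of soft_jaw in the frame of platform_centre above 0.13 m or x of soft_jaw in the frame of platform_centre below -0.13 m or y of soft_jaw in the frame of platform_centre above 0.15 m or y of soft_jaw in the frame of platform_centre below -0.15 m or z of soft_jaw in the frame of platform_centre above 0.2 m or z of soft_jaw in the frame of platform_centre below -0.03 m) and (x of arbor_collared in the frame of platform_centre above 0.13 m or x of arbor_collared in the frame of platform_centre below -0.13 m or y of arbor_collared in the frame of platform_centre above 0.15 m or y of arbor_collared in the frame of platform_centre below -0.15 m or z of arbor_collared in the frame of platform_centre above 0.2 m or z of arbor_collared in the frame of platform_centre below -0.03 m) and (x of arbor_stepped in the frame of platform_centre above 0.13 m or x of arbor_stepped in the frame of platform_centre below -0.13 m or y of arbor_stepped in the frame of platform_centre above 0.15 m or y of arbor_stepped in the frame of platform_centre below -0.15 m or z of arbor_stepped in the frame of platform_centre above 0.2 m or z of arbor_stepped in the frame of platform_centre below -0.03 m) and (x of arbor_stout in the frame of platform_centre above 0.13 m or x of arbor_stout in the frame of platform_centre below -0.13 m or y of arbor_stout in the frame of platform_centre above 0.15 m or y of arbor_stout in the frame of platform_centre below -0.15 m or z of arbor_stout in the frame of platform_centre above 0.2 m or z of arbor_stout in the frame of platform_centre below -0.03 m) and (x of taper_sleeve in the frame of platform_centre above 0.13 m or x of taper_sleeve in the frame of platform_centre below -0.13 m or y of taper_sleeve in the frame of platform_centre above 0.15 m or y of taper_sleeve in the frame of platform_centre below -0.15 m or z of taper_sleeve in the frame of platform_centre above 0.2 m or z of taper_sleeve in the frame of platform_centre below -0.03 m)), for 0.02 s.
3. with the whole batch in the tray, the key in the colour of the batch's cap was pressed (horizontal distance between tray and platform_centre below 0.035 m and z of tray in the frame of platform_centre between -0.014 and 0.012 m and angle between tray's own z axis and vertical below 0.06 rad and x of arbor_collared in the frame of tray between -0.08 and 0.08 m and y of arbor_collared in the frame of tray between -0.1 and 0.1 m and z of arbor_collared in the frame of tray between -0.003 and 0.045 m and x of arbor_stepped in the frame of tray between -0.08 and 0.08 m and y of arbor_stepped in the frame of tray between -0.1 and 0.1 m and z of arbor_stepped in the frame of tray between -0.003 and 0.045 m and x of arbor_stout in the frame of tray between -0.08 and 0.08 m and y of arbor_stout in the frame of tray between -0.1 and 0.1 m and z of arbor_stout in the frame of tray between -0.003 and 0.045 m and x of taper_sleeve in the frame of tray between -0.08 and 0.08 m and y of taper_sleeve in the frame of tray between -0.1 and 0.1 m and z of taper_sleeve in the frame of tray between -0.003 and 0.045 m and ((world x of cap_white above 0.69 m and distance of cap_white from where it was at the start of the episode below 0.1 m and value of joint key_red above 0.0045 m) or (world x of cap_red above 0.69 m and distance of cap_red from where it was at the start of the episode below 0.1 m and value of joint key_white above 0.0045 m))), for 0.02 s.
4. then the black key was pressed (horizontal distance between tray and platform_centre below 0.035 m and z of tray in the frame of platform_centre between -0.014 and 0.012 m and angle between tray's own z axis and vertical below 0.06 rad and x of arbor_collared in the frame of tray between -0.08 and 0.08 m and y of arbor_collared in the frame of tray between -0.1 and 0.1 m and z of arbor_collared in the frame of tray between -0.003 and 0.045 m and x of arbor_stepped in the frame of tray between -0.08 and 0.08 m and y of arbor_stepped in the frame of tray between -0.1 and 0.1 m and z of arbor_stepped in the frame of tray between -0.003 and 0.045 m and x of arbor_stout in the frame of tray between -0.08 and 0.08 m and y of arbor_stout in the frame of tray between -0.1 and 0.1 m and z of arbor_stout in the frame of tray between -0.003 and 0.045 m and x of taper_sleeve in the frame of tray between -0.08 and 0.08 m and y of taper_sleeve in the frame of tray between -0.1 and 0.1 m and z of taper_sleeve in the frame of tray between -0.003 and 0.045 m and value of joint key_black above 0.0045 m), for 0.02 s.
5. then the blue key was pressed (horizontal distance between tray and platform_centre below 0.035 m and z of tray in the frame of platform_centre between -0.014 and 0.012 m and angle between tray's own z axis and vertical below 0.06 rad and x of arbor_collared in the frame of tray between -0.08 and 0.08 m and y of arbor_collared in the frame of tray between -0.1 and 0.1 m and z of arbor_collared in the frame of tray between -0.003 and 0.045 m and x of arbor_stepped in the frame of tray between -0.08 and 0.08 m and y of arbor_stepped in the frame of tray between -0.1 and 0.1 m and z of arbor_stepped in the frame of tray between -0.003 and 0.045 m and x of arbor_stout in the frame of tray between -0.08 and 0.08 m and y of arbor_stout in the frame of tray between -0.1 and 0.1 m and z of arbor_stout in the frame of tray between -0.003 and 0.045 m and x of taper_sleeve in the frame of tray between -0.08 and 0.08 m and y of taper_sleeve in the frame of tray between -0.1 and 0.1 m and z of taper_sleeve in the frame of tray between -0.003 and 0.045 m and value of joint key_blue above 0.0045 m), for 0.02 s.
6. the batch's cap stands in the tray, let go (((world x of cap_white above 0.69 m and distance of cap_white from where it was at the start of the episode below 0.1 m and x of cap_red in the frame of tray between -0.08 and 0.08 m and y of cap_red in the frame of tray between -0.1 and 0.1 m and z of cap_red in the frame of tray between -0.003 and 0.06 m) or (world x of cap_red above 0.69 m and distance of cap_red from where it was at the start of the episode below 0.1 m and x of cap_white in the frame of tray between -0.08 and 0.08 m and y of cap_white in the frame of tray between -0.1 and 0.1 m and z of cap_white in the frame of tray between -0.003 and 0.06 m)) and linear speed of each of cap_red, cap_white below 0.05 m/s), for 0.2 s.
At the end, for the whole second after the job is handed in: Tray level on the platform (middles within 35 mm) with the whole batch and its cap in it, at rest; the other cap still in the blue bin (moved under 100 mm); a soft jaw, if any, at rest over 130 mm (x) or 150 mm (y) from the platform's middle; all keys up (all of step 6 and horizontal distance between tray and platform_centre below 0.035 m and z of tray in the frame of platform_centre between -0.014 and 0.012 m and angle between tray's own z axis and vertical below 0.06 rad and x of arbor_collared in the frame of tray between -0.08 and 0.08 m and y of arbor_collared in the frame of tray between -0.1 and 0.1 m and z of arbor_collared in the frame of tray between -0.003 and 0.045 m and x of arbor_stepped in the frame of tray between -0.08 and 0.08 m and y of arbor_stepped in the frame of tray between -0.1 and 0.1 m and z of arbor_stepped in the frame of tray between -0.003 and 0.045 m and x of arbor_stout in the frame of tray between -0.08 and 0.08 m and y of arbor_stout in the frame of tray between -0.1 and 0.1 m and z of arbor_stout in the frame of tray between -0.003 and 0.045 m and x of taper_sleeve in the frame of tray between -0.08 and 0.08 m and y of taper_sleeve in the frame of tray between -0.1 and 0.1 m and z of taper_sleeve in the frame of tray between -0.003 and 0.045 m and (x of soft_jaw in the frame of platform_centre above 0.13 m or x of soft_jaw in the frame of platform_centre below -0.13 m or y of soft_jaw in the frame of platform_centre above 0.15 m or y of soft_jaw in the frame of platform_centre below -0.15 m or z of soft_jaw in the frame of platform_centre above 0.2 m or z of soft_jaw in the frame of platform_centre below -0.03 m) and linear speed of each of arbor_collared, arbor_stepped, arbor_stout, taper_sleeve, soft_jaw, tray below 0.05 m/s and value of joint each of key_green, key_yellow, key_blue, key_red, key_white, key_black below 0.001 m); the robot touches nothing.
It fails at once if two keys were pressed at once (value of joint each of key_green, key_yellow above 0.003 m or value of joint each of key_green, key_blue above 0.003 m or value of joint each of key_green, key_red above 0.003 m or value of joint each of key_green, key_white above 0.003 m or value of joint each of key_green, key_black above 0.003 m or value of joint each of key_yellow, key_blue above 0.003 m or value of joint each of key_yellow, key_red above 0.003 m or value of joint each of key_yellow, key_white above 0.003 m or value of joint each of key_yellow, key_black above 0.003 m or value of joint each of key_blue, key_red above 0.003 m or value of joint each of key_blue, key_white above 0.003 m or value of joint each of key_blue, key_black above 0.003 m or value of joint each of key_red, key_white above 0.003 m or value of joint each of key_red, key_black above 0.003 m or value of joint each of key_white, key_black above 0.003 m).
It fails at once if the key in the other cap's colour was pressed ((world x of cap_white above 0.69 m and distance of cap_white from where it was at the start of the episode below 0.1 m and value of joint key_white above 0.003 m and contact force between any of the fingers, the arm and terminal above 0.5 N) or (world x of cap_red above 0.69 m and distance of cap_red from where it was at the start of the episode below 0.1 m and value of joint key_red above 0.003 m and contact force between any of the fingers, the arm and terminal above 0.5 N)).
It fails at once if a key was pressed out of turn: green on a loaded platform, yellow without an empty tray on it, or a booking key before all the batch was in ((value of joint key_green above 0.003 m and contact force between any of the fingers, the arm and terminal above 0.5 N and ((x of soft_jaw in the frame of platform_centre between -0.13 and 0.13 m and y of soft_jaw in the frame of platform_centre between -0.15 and 0.15 m and z of soft_jaw in the frame of platform_centre between -0.03 and 0.2 m) or (x of tray in the frame of platform_centre between -0.13 and 0.13 m and y of tray in the frame of platform_centre between -0.15 and 0.15 m and z of tray in the frame of platform_centre between -0.03 and 0.2 m))) or (value of joint key_yellow above 0.003 m and contact force between any of the fingers, the arm and terminal above 0.5 N and (horizontal distance between tray and platform_centre above 0.035 m or z of tray in the frame of platform_centre above 0.012 m or z of tray in the frame of platform_centre below -0.014 m or angle between tray's own z axis and vertical above 0.06 rad or (x of arbor_collared in the frame of platform_centre between -0.13 and 0.13 m and y of arbor_collared in the frame of platform_centre between -0.15 and 0.15 m and z of arbor_collared in the frame of platform_centre between -0.03 and 0.2 m) or (x of arbor_stepped in the frame of platform_centre between -0.13 and 0.13 m and y of arbor_stepped in the frame of platform_centre between -0.15 and 0.15 m and z of arbor_stepped in the frame of platform_centre between -0.03 and 0.2 m) or (x of arbor_stout in the frame of platform_centre between -0.13 and 0.13 m and y of arbor_stout in the frame of platform_centre between -0.15 and 0.15 m and z of arbor_stout in the frame of platform_centre between -0.03 and 0.2 m) or (x of taper_sleeve in the frame of platform_centre between -0.13 and 0.13 m and y of taper_sleeve in the frame of platform_centre between -0.15 and 0.15 m and z of taper_sleeve in the frame of platform_centre between -0.03 and 0.2 m))) or (((value of joint key_red above 0.003 m and contact force between any of the fingers, the arm and terminal above 0.5 N) or (value of joint key_white above 0.003 m and contact force between any of the fingers, the arm and terminal above 0.5 N) or (value of joint key_black above 0.003 m and contact force between any of the fingers, the arm and terminal above 0.5 N) or (value of joint key_blue above 0.003 m and contact force between any of the fingers, the arm and terminal above 0.5 N)) and ((horizontal distance between tray and platform_centre above 0.035 m or z of tray in the frame of platform_centre above 0.012 m or z of tray in the frame of platform_centre below -0.014 m or angle between tray's own z axis and vertical above 0.06 rad) or (x of any of arbor_collared, arbor_stepped, arbor_stout, taper_sleeve in the frame of tray above 0.08 m or x of any of arbor_collared, arbor_stepped, arbor_stout, taper_sleeve in the frame of tray below -0.08 m or y of any of arbor_collared, arbor_stepped, arbor_stout, taper_sleeve in the frame of tray above 0.1 m or y of any of arbor_collared, arbor_stepped, arbor_stout, taper_sleeve in the frame of tray below -0.1 m or z of any of arbor_collared, arbor_stepped, arbor_stout, taper_sleeve in the frame of tray above 0.045 m or z of any of arbor_collared, arbor_stepped, arbor_stout, taper_sleeve in the frame of tray below -0.003 m)))).
It fails at once if the platform was overloaded (pushed down more than 10 mm) (value of joint platform above 0.01 m).
Of arbor_collared, arbor_stepped, arbor_stout, taper_sleeve, soft_jaw only 3 to 5 are there at a start; the rules pass over those that are not, and their reading is None.
At some moment in a run one of taper_sleeve, cap_red, cap_white may be knocked a few centimetres aside while the robot is not near it.
It also fails if it takes over 210 s, if anything falls off the work surface, if the arm or the gripper's body presses on something with over 40 N, if the wrist force passes 120 N, or if a joint passes its speed limit or range.

## Robot

A 6-joint arm with a two-finger parallel gripper is mounted at the origin on a cart in front of the work surface, level with it; the furniture and walls round the work are solid. World frame = base frame: x ahead of the robot, y to its left, z up, the work surface at z = 0. Lengths are in m, angles in degrees, forces in N, time in s.
With the tool pointing down it reaches from about 0.25 to 0.725 m from the base axis. Payload 9.7 kg.
Tool frame: the origin (TCP) lies between the finger pads; the fingertips stand 11 mm ahead of it and the grasp point (between the pads) lies 8 mm behind it; z points along the fingers, x is the direction in which the jaws open and shut, and the axes are right-handed (so a half turn about z gives the same grasp; the last joint's range is limited). The gripper opens to 85 mm and grips with 20 to 120 N. Pads are 22 mm wide; open, the fingers measure 114 mm over their backs; the gripper's body (76 mm by 85 mm) begins 54 mm behind the grasp point. The pads swing forward as they close: fully open they stand 13 mm farther back than shut.
Start: joints at [69.041, 4.979, 10.078, 95.1, 0, 90], TCP at [0.197, 0.514, 0.242] pointing down, gripper open.
Joint ranges: [-179.16, 179.16], [-48.56, 103.87], [-65.8, 70.77], [-126.05, 130.52], [-82.76, 87.17], [-180, 180]. Speed limits (degrees/s): [127.2, 127.2, 147.25, 180, 180, 180].

## Interface

Orientations are given as [roll, pitch, yaw] about the fixed x, y, z axes, in that order (R = Rz(yaw) Ry(pitch) Rx(roll)).
In Python, from workcell import get_obs, camera, job_done, spotter gives the robot as it stands.
- The arm moves only by the tool play_rows, never from a script. Its argument "rows" is a list of rows, each a list of 3 entries, a list of its own where there are three numbers: the closure, from 0 (fully open) to 1 (shut), then the shift along the tool's x, y, z in cm, then the turn, a rotation vector about the tool's x, y, z in degrees. In form: [[claw, [x, y, z], [wx, wy, wz]], ...]. A call has 1 to 12 rows; each row shifts and turns the pose as measured when the row begins, along the tool's axes as they then stand; what a row does not reach is not made up. A row lasts 1/10 s, in which the tool goes at most 50 mm and 8.59 degrees, less where a joint would pass 70% of its speed; a pose out of reach is approached as far as the arm can. A call is refused whole if a number of a shift passes 5 or a number of a turn 8.59, either way. A call with a gripper value outside its range is refused whole. The fingers move at their own pace and stop on an object; "newtons" is the grip in N (left out, the last holds). Time passes only in rows, so rows that do not move let the fingers close. It gives the time, the measured TCP pose, the force and the opening at its end, in the units of the state.
- get_obs(): the state, without advancing time (a new reading comes with each control period).
- camera(name): name is "side" or "top" or "wrist"; returns a dict with "img" (420x560x3 uint8, red, green, blue), "intrinsics" (3x3 intrinsics, pixels), "xyz" and "orientation" of the camera in the world. Camera axes: x right, y down, z forward; pixel columns grow to the right and rows downward; lengths in m; the calibration is good to about 2 mm. A picture is of the moment at which its call begins. There is no depth.
- job_done(): hands the job in, once; it reports no verdict.
Trained networks look in a picture, given as the dict that the camera call returned (one of the last four; its "shot" number tells which), for a name from the list of things; names that differ only in an ending like _2 or _b are one class to them, and where a whole thing is asked for, a point or a joint stands for the part that bears it (a point fixed in the world has none). Each returns a list of dicts, best first, with "confidence" (0 to 1); they miss things now and then, are a little off and sometimes report something else, mostly with a low value. They report only what shows in the picture. A call takes as long as a camera call.
- spotter.spot_in(picture, thing): "point" ([x, y, z] in m, in world coordinates, good to about 4 mm: the middle of the surface that is visible of it).
- spotter.trace(picture, thing): "pixels" (420x560 bool, what is visible of it).
The state is a dict: "time": time; "q": joint angles; "qd": joint speeds; "joint_efforts": joint torques, N m; "ee_pos": TCP position; "tcp_rot": TCP orientation; "wrist_force": force on the tool from outside, world axes, zero at the start; "torque": the same for the moment, N m; "opening": finger opening in m.
Only numpy, scipy, OpenCV 4.12 (cv2) and the standard library are available. Lean on these libraries where they do the work, as an engineer would, in place of code of your own. Each camera call takes 0.05 s, during which the arm holds its last target.

## Working session

There is one attempt and no reset: what is moved stays moved. The work goes in short steps, Python scripts to look and compute and a tool call to move; the robot and the scene stay as the last step left them, time stands still between calls to the robot, and variables do not carry over. Pictures are saved under pics/ and viewed, and the job is handed in when it is done.

Besides the shell and the picture viewer there is one more tool, called after "Call:" in YAML: its name, and indented under it one key for each argument. play_rows: Moves the arm, as the interface text tells. Its arguments: {"type":"object","properties":{"rows":{"type":"array","items":{"type":"array"}},"newtons":{"type":"number"}},"required":["rows"]}

```bash
ls; mkdir -p pics; cat > h.py <<'E'
import numpy as np, cv2
from scipy.spatial.transform import Rotation as R
from workcell import get_obs, camera, job_done, spotter
def save(p,n): cv2.imwrite('pics/'+n,p['img'][:,:,::-1])
E
python3 - <<'E'
from h import *
o=get_obs(); print(o)
for n in ['side','top','wrist']:
    p=camera(n); save(p,n+'0.png'); print(n,p['xyz'],p['orientation'],p['intrinsics'])
    if n!='wrist':
      for t in ['platform','terminal','tray','mat','arbor_collared','arbor_stepped','arbor_stout','taper_sleeve','cap_red','cap_white','soft_jaw','key_green','key_yellow','key_black']:
        try:
            r=spotter.spot_in(p,t); print(t,[(np.round(a['point'],3).tolist(),round(a['confidence'],2)) for a in r[:3]])
        except Exception as e: print(t,e)
E
```

```text
pics
{'time': 0.0, 'q': array([ 6.90409338e+01,  5.00986774e+00,  1.00344055e+01,  9.50985582e+01,
       -1.29669674e-03,  8.99990065e+01]), 'qd': array([ 0.03937461, -0.00858435,  0.01727513,  0.01171674, -0.03948343,
       -0.02274747]), 'joint_efforts': array([ 4.20483586e-03, -5.20382953e+01,  4.64804649e+01,  1.62023969e-02,
       -4.06908640e-07, -6.05798078e-06]), 'ee_pos': array([0.19666633, 0.51341204, 0.24159444]), 'tcp_rot': array([1.79998705e+02, 7.40204359e-02, 6.90419273e+01]), 'wrist_force': array([0.0464341 , 0.84467141, 0.32286231]), 'torque': array([ 0.01443363, -0.03781289, -0.03276465]), 'opening': 0.08543813310734763}
side [0.3534727  0.8205424  0.55299659] [-122.06371478   -0.3248522  -165.2945334 ] [[403.11248312   0.         272.34192549]
 [  0.         403.11248312 211.80994669]
 [  0.           0.           1.        ]]
platform [([0.665, -0.113, 0.06], 0.65)]
terminal [([0.623, 0.104, 0.038], 0.61)]
tray [([0.391, 0.093, 0.02], 0.7)]
mat [([0.389, 0.259, 0.002], 0.84)]
arbor_collared [([0.356, 0.323, 0.057], 0.97)]
arbor_stepped []
arbor_stout [([0.425, 
[... 696 characters left out ...]
ollared [([0.359, 0.304, 0.071], 0.81)]
arbor_stepped []
arbor_stout [([0.428, 0.307, 0.067], 0.67)]
taper_sleeve [([0.43, 0.227, 0.042], 0.75)]
cap_red [([0.576, 0.031, 0.042], 0.64), ([0.508, 0.304, 0.04], 0.61)]
cap_white [([0.787, 0.121, 0.036], 0.7), ([0.619, 0.071, 0.034], 0.49), ([0.508, 0.305, 0.038], 0.31)]
soft_jaw []
key_green [([0.627, 0.116, 0.043], 0.68), ([0.624, 0.073, 0.03], 0.35)]
key_yellow [([0.63, 0.072, 0.042], 0.71)]
key_black [([0.579, 0.029, 0.042], 0.51)]
wrist [0.13373318 0.53781844 0.37374423] [1.64734523e+02 1.43011275e-02 6.91753644e+01] [[290.30491151   0.         278.01698319]
 [  0.         290.30491151 208.74422708]
 [  0.           0.           1.        ]]
```

View pics/top0.png

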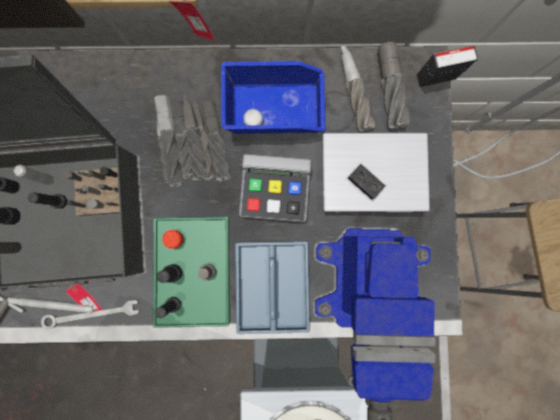

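View pics/side0.png

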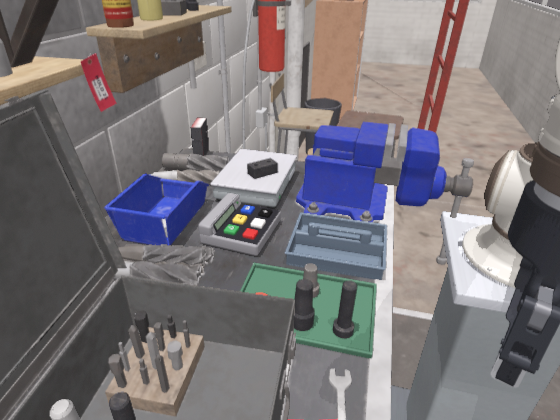

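View pics/wrist0.png

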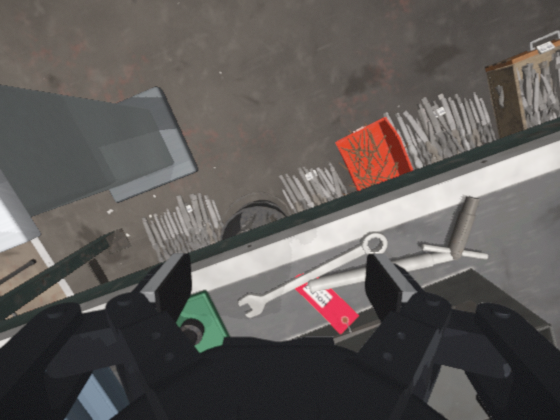

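```bash
cat >> h.py <<'E'
def rotc(p): return R.from_euler('xyz',p['orientation'],degrees=True).as_matrix()
def pix2w(p,uv,z):
    uv=np.atleast_2d(np.asarray(uv,float)); K=p['intrinsics']
    d=np.c_[(uv[:,0]-K[0,2])/K[0,0],(uv[:,1]-K[1,2])/K[1,1],np.ones(len(uv))]@rotc(p).T
    c=np.asarray(p['xyz']); t=(z-c[2])/d[:,2]
    return c+d*t[:,None]
def w2pix(p,X):
    X=np.atleast_2d(X)-np.asarray(p['xyz']); Xc=X@rotc(p); K=p['intrinsics']
    return np.c_[K[0,0]*Xc[:,0]/Xc[:,2]+K[0,2],K[1,1]*Xc[:,1]/Xc[:,2]+K[1,2]]
def mask(p,t):
    r=spotter.trace(p,t); 
    if not r: return None,0
    return r[0]['pixels'].astype(np.uint8),r[0]['confidence']
def rect(p,t,z):
    m,c=mask(p,t)
    if m is None: print(t,'none'); return
    cs,_=cv2.findContours(m,cv2.RETR_EXTERNAL,cv2.CHAIN_APPROX_NONE)
    k=max(cs,key=cv2.contourArea)[:,0,:]
    W=pix2w(p,k,z)[:,:2].astype(np.float32)
    r=cv2.minAreaRect(W*1000); print(t,'conf %.2f'%c,'c',np.round(r[0],1),'size',np.round(r[1],1),'ang %.1f'%r[2],'corners',np.round(cv2.boxPoints(r)).tolist())
    return r
E
python3 - <<'E'
from h import *
p=camera('top'); cv2.imwrite('pics/top1.png',cv2.resize(p['img'][:260,140:440,::-1],None,fx=2.6,fy=2.3,interpolation=cv2.INTER_CUBIC))
for t,z in [('platform',.06),('terminal',.04),('tray',.034),('mat',.012),('soft_jaw',.09)]: rect(p,t,z)
q=camera('side')
for t,z in [('platform',.06),('soft_jaw',.09),('tray',.034)]: rect(q,t,z)
for n,pp in [('top',p),('side',q)]:
  for t in ['arbor_collared','arbor_stepped','arbor_stout','taper_sleeve','cap_red','cap_white','soft_jaw','key_green','key_yellow','key_blue','key_red','key_white','key_black']:
    r=spotter.trace(pp,t)
    for a in r[:2]:
        ys,xs=np.nonzero(a['pixels']); print(n,t,round(a['confidence'],2),'c',xs.mean().round(1),ys.mean().round(1),'bb',xs.min(),xs.max(),ys.min(),ys.max(),len(xs), pix2w(pp,[xs.mean(),ys.mean()],.042)[0].round(4))
E
```

```text
platform conf 0.75 c [ 655.4 -158.6] size [238.9 177.3] ang 89.2 corners [[565.0, -277.0], [742.0, -279.0], [746.0, -40.0], [568.0, -38.0]]
terminal conf 0.84 c [623.5  73.8] size [161.4 152. ] ang 84.6 corners [[540.0, 1.0], [692.0, -14.0], [707.0, 147.0], [555.0, 161.0]]
tray conf 0.93 c [394.8  81.8] size [206.4 166.6] ang 0.2 corners [[291.0, 165.0], [292.0, -2.0], [498.0, -1.0], [498.0, 165.0]]
mat conf 0.93 c [431.6 272. ] size [255. 175.] ang 0.3 corners [[304.0, 359.0], [305.0, 184.0], [560.0, 185.0], [559.0, 360.0]]
soft_jaw conf 0.94 c [ 627.  -128.6] size [75.4 47.2] ang 46.9 corners [[584.0, -140.0], [618.0, -172.0], [670.0, -117.0], [635.0, -85.0]]
platform conf 0.88 c [ 652.9 -146. ] size [256.8 181.9] ang 89.5 corners [[561.0, -274.0], [743.0, -275.0], [745.0, -19.0], [563.0, -17.0]]
soft_jaw conf 0.68 c [620.1 -99.1] size [ 74.7 107.5] ang 15.4 corners [[570.0, -57.0], [598.0, -161.0], [670.0, -141.0], [642.0, -37.0]]
tray conf 0.76 c [394.  99.] size [206.7 206.6] ang 0.1 corners [[291.0, 202.0], [291.0, -4.0], [497.0, -4.0], [497.0, 202.0]]
top arbor_collared 0.58 c
[... 1675 characters left out ...]
.48 c 345.9 309.9 bb 334 357 280 337 898 [0.3547 0.3054 0.042 ]
side key_green 0.69 c 254.0 172.2 bb 212 295 150 193 2019 [ 0.6614 -0.1597  0.042 ]
side key_green 0.66 c 231.2 229.0 bb 224 238 224 234 116 [0.6281 0.1249 0.042 ]
side key_yellow 0.2 c 321.8 306.8 bb 241 377 263 357 5462 [0.396  0.3088 0.042 ]
side key_blue 0.67 c 247.2 208.9 bb 242 252 206 212 64 [0.6196 0.0341 0.042 ]
side key_blue 0.55 c 258.3 222.3 bb 252 265 219 226 85 [0.5774 0.0832 0.042 ]
side key_red 0.31 c 311.5 276.2 bb 303 319 263 295 327 [0.4271 0.2347 0.042 ]
side key_white 0.51 c 258.3 222.3 bb 252 264 219 226 80 [0.5773 0.083  0.042 ]
side key_black 0.65 c 264.9 212.3 bb 259 271 208 216 95 [0.5744 0.0375 0.042 ]
```

View pics/top1.png

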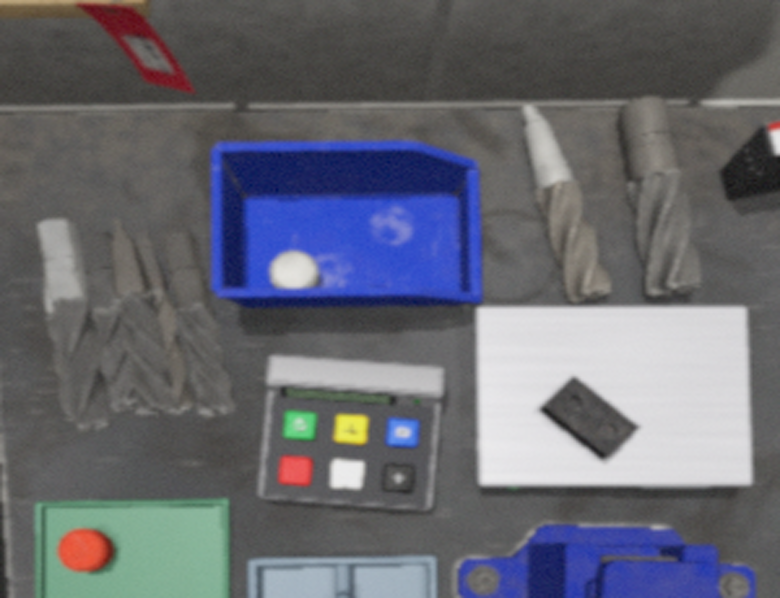

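```bash
cat >> h.py <<'E'
import json
def plan(wps,claw,vmax=4.5,wmax=8,maxrows=None,start=None):
    """wps list of (xyz,yaw or None[,vmax]); prints rows in calls of 12"""
    o=get_obs(); P=np.array(o['ee_pos']); Rm=R.from_euler('xyz',o['tcp_rot'],degrees=True)
    rows=[]
    for w in wps:
        tgt=np.array(w[0],float); v=w[2] if len(w)>2 else vmax
        yaw=w[1]
        if yaw is None: yaw=Rm.as_euler('xyz',degrees=True)[2]
        Rt=R.from_euler('xyz',[180,0,yaw],degrees=True)
        # choose nearer of half turns only if asked; here direct
        rv=(Rm.inv()*Rt).as_rotvec(degrees=True)
        n=int(max(1,np.ceil(np.linalg.norm(tgt-P)*100/v),np.ceil(np.linalg.norm(rv)/wmax)))
        for i in range(n):
            k=n-i
            d=Rm.inv().apply((tgt-P)/k)*100; rv=(Rm.inv()*Rt).as_rotvec(degrees=True)/k
            d=np.round(d,2); rv=np.round(rv,1)
            rows.append([claw,d.tolist(),rv.tolist()])
            P=P+Rm.apply(d)/100; Rm=Rm*R.from_rotvec(rv,degrees=True)
    for i in range(0,len(rows),12): print(len(rows[i:i+12]),json.dumps(rows[i:i+12]).replace(' ',''))
def st():
    o=get_obs(); print('t',round(o['time'],2),'pos',np.round(o['ee_pos'],4),'rot',np.round(o['tcp_rot'],1),'q',np.round(o['q'],1),'F',np.round(o['wrist_force'],1),'open',round(o['opening'],4))
E
python3 - <<'E'
from h import *
plan([((.40,.2,.27),20),((.630,-.131,.25),-43.4)],0,wmax=7)
E
```

```text
12 [[0,[-2.45,3.36,-0.31],[0.0,0.0,5.4]],[0,[-2.12,3.57,-0.31],[0.0,0.0,5.5]],[0,[-1.77,3.76,-0.31],[0.0,0.0,5.4]],[0,[-1.41,3.91,-0.31],[0.0,0.0,5.5]],[0,[-1.02,4.02,-0.31],[0.0,0.0,5.4]],[0,[-0.64,4.1,-0.31],[0.0,0.0,5.5]],[0,[-0.25,4.14,-0.3],[0.0,0.0,5.4]],[0,[0.15,4.15,-0.31],[0.0,0.0,5.5]],[0,[0.54,4.12,-0.3],[0.0,0.0,5.4]],[0,[1.03,3.9,0.2],[0.0,-0.0,6.3]],[0,[1.45,3.76,0.2],[0.0,-0.0,6.3]],[0,[1.85,3.58,0.2],[0.0,-0.0,6.4]]]
7 [[0,[2.24,3.35,0.2],[0.0,-0.0,6.3]],[0,[2.59,3.09,0.2],[0.0,-0.0,6.4]],[0,[2.92,2.78,0.2],[0.0,-0.0,6.3]],[0,[3.21,2.44,0.2],[0.0,-0.0,6.4]],[0,[3.46,2.06,0.2],[0.0,-0.0,6.3]],[0,[3.66,1.67,0.2],[0.0,-0.0,6.4]],[0,[3.83,1.26,0.2],[0.0,-0.0,6.3]]]
```

Call:
play_rows:
  rows:
    - [0,[-2.45,3.36,-0.31],[0,0,5.4]]
    - [0,[-2.1,3.6,-0.3],[0,0,5.5]]
    - [0,[-1.8,3.8,-0.3],[0,0,5.4]]
    - [0,[-1.4,3.9,-0.3],[0,0,5.5]]
    - [0,[-1.0,4.0,-0.3],[0,0,5.4]]
    - [0,[-0.6,4.1,-0.3],[0,0,5.5]]
    - [0,[-0.25,4.1,-0.3],[0,0,5.4]]
    - [0,[0.15,4.1,-0.3],[0,0,5.5]]
    - [0,[0.5,4.1,-0.3],[0,0,5.4]]
    - [0,[1.0,3.9,0.2],[0,0,6.3]]
    - [0,[1.4,3.8,0.2],[0,0,6.3]]
    - [0,[1.8,3.6,0.2],[0,0,6.4]]
  newtons: 40

```text
time: 4.55
ee_pos: [0.4675, 0.0838, 0.2646]
tcp_rot: [-179.9, -0.3, -1.1]
wrist_force: [1.0, 0.5, 0.8]
opening: 0.0854
```

```bash
python3 - <<'E'
from h import *
st(); plan([((.630,-.131,.25),-43.4)],0,wmax=7)
E
```

```text
t 4.55 pos [0.4675 0.0838 0.2646] rot [-179.9   -0.3   -1.1] q [ 10.2  -5.    2.6  97.3   0.  101.3] F [1.  0.5 0.8] open 0.0854
7 [[0,[2.38,3.02,0.22],[-0.0,-0.0,6.0]],[0,[2.68,2.76,0.22],[-0.0,-0.0,6.0]],[0,[2.96,2.46,0.21],[-0.0,-0.0,6.1]],[0,[3.2,2.14,0.22],[-0.0,-0.0,6.0]],[0,[3.41,1.79,0.21],[-0.1,-0.1,6.1]],[0,[3.58,1.41,0.21],[-0.0,-0.0,6.0]],[0,[3.7,1.03,0.22],[-0.1,-0.1,6.1]]]
```

Call:
play_rows:
  rows:
    - [0,[2.4,3.0,0.2],[0,0,6.0]]
    - [0,[2.7,2.8,0.2],[0,0,6.0]]
    - [0,[3.0,2.5,0.2],[0,0,6.1]]
    - [0,[3.2,2.1,0.2],[0,0,6.0]]
    - [0,[3.4,1.8,0.2],[0,0,6.1]]
    - [0,[3.6,1.4,0.2],[0,0,6.0]]
    - [0,[3.7,1.0,0.2],[0,0,6.1]]
    - [0,[0,0,0],[0,0,0]]

```text
time: 5.35
ee_pos: [0.6345, -0.1487, 0.2485]
tcp_rot: [-179.8, -0.1, -45.7]
wrist_force: [0.1, 0.5, -0.3]
opening: 0.0852
```

```bash
python3 - <<'E'
from h import *
st(); p=camera('wrist'); save(p,'w1.png'); m,c=mask(p,'soft_jaw'); rect(p,'soft_jaw',.09)
q=camera('side'); save(q,'s1.png')
E
```

```text
t 5.35 pos [ 0.6345 -0.1487  0.2485] rot [-1.798e+02 -1.000e-01 -4.570e+01] q [-1.320e+01  1.980e+01  2.810e+01  9.820e+01  1.000e-01  1.225e+02] F [ 0.1  0.5 -0.3] open 0.0852
soft_jaw conf 0.72 c [ 630.5 -131.2] size [77.9 40.8] ang 47.8 corners [[589.0, -146.0], [619.0, -174.0], [672.0, -116.0], [641.0, -89.0]]
```

View pics/w1.png

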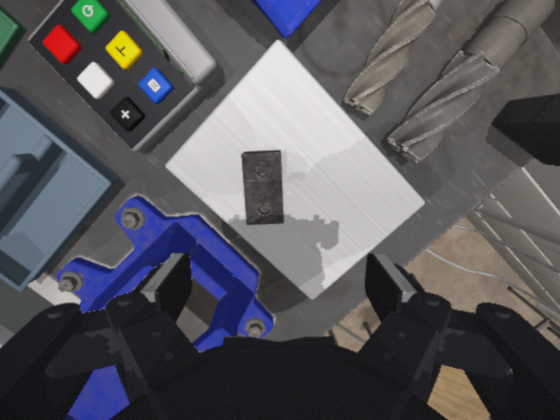

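View pics/s1.png

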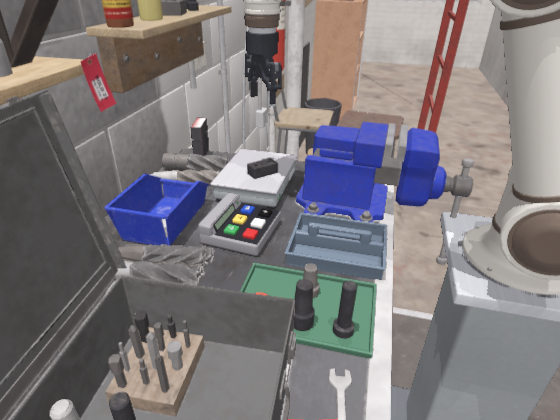

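```bash
python3 - <<'E'
from h import *
plan([((.630,-.131,.13),-43),((.630,-.131,.078),-43,2)],0,wmax=7)
E
```

```text
6 [[0,[-0.4,-0.23,4.06],[-0.1,-0.1,-0.8]],[0,[-0.39,-0.24,4.06],[-0.1,-0.1,-0.7]],[0,[-0.39,-0.25,4.06],[-0.2,-0.1,-0.8]],[0,[0.0,-0.0,1.73],[0.0,0.0,0.0]],[0,[0.0,-0.0,1.74],[0.0,0.0,0.0]],[0,[0.01,-0.01,1.73],[0.0,0.0,0.0]]]
```

Call:
play_rows:
  rows:
    - [0,[-0.4,-0.2,2.0],[0,0,-0.8]]
    - [0,[-0.4,-0.25,3.0],[0,0,-0.8]]
    - [0,[-0.4,-0.25,4.0],[0,0,-0.8]]
    - [0,[0,0,2.0],[0,0,0]]
    - [0,[0,0,0],[0,0,0]]

```text
time: 6.05
ee_pos: [0.6287, -0.1248, 0.1448]
tcp_rot: [-179.3, -0.7, -42.2]
wrist_force: [-1.7, -0.6, -0.4]
opening: 0.0855
```

```bash
python3 - <<'E'
from h import *
st();plan([((.630,-.131,.078),-43,2)],0,wmax=7)
E
```

```text
t 6.05 pos [ 0.6287 -0.1248  0.1448] rot [-179.3   -0.7  -42.2] q [-11.3  15.7  11.6  84.9   0.2 120.9] F [-1.7 -0.6 -0.4] open 0.0855
4 [[0,[0.11,0.11,1.67],[-0.2,-0.2,0.2]],[0,[0.11,0.11,1.67],[-0.2,-0.2,0.2]],[0,[0.12,0.1,1.67],[-0.1,-0.2,0.2]],[0,[0.12,0.1,1.67],[-0.2,-0.1,0.2]]]
```

Call:
play_rows:
  rows:
    - [0,[0.1,0.1,1.7],[-0.2,-0.2,0.2]]
    - [0,[0.1,0.1,1.7],[-0.2,-0.2,0.2]]
    - [0,[0.1,0.1,1.7],[-0.1,-0.2,0.2]]
    - [0,[0.1,0.1,1.4],[-0.2,-0.1,0.2]]
    - [0,[0,0,0],[0,0,0]]

```text
time: 6.55
ee_pos: [0.6307, -0.1296, 0.079]
tcp_rot: [-179.9, -0.2, -42.9]
wrist_force: [-0.9, -0.3, -0.4]
opening: 0.0856
```

```bash
python3 - <<'E'
from h import *
st();plan([((.630,-.131,.078),-43,2)],0,wmax=7); save(camera('wrist'),'w2.png')
E
```

```text
t 6.55 pos [ 0.6307 -0.1296  0.079 ] rot [-179.9   -0.2  -42.9] q [-1.160e+01  1.750e+01  6.500e+00  7.880e+01 -1.000e-01  1.213e+02] F [-0.9 -0.3 -0.4] open 0.0856
1 [[0,[0.04,0.15,0.1],[-0.1,-0.2,0.1]]]
```

View pics/w2.png

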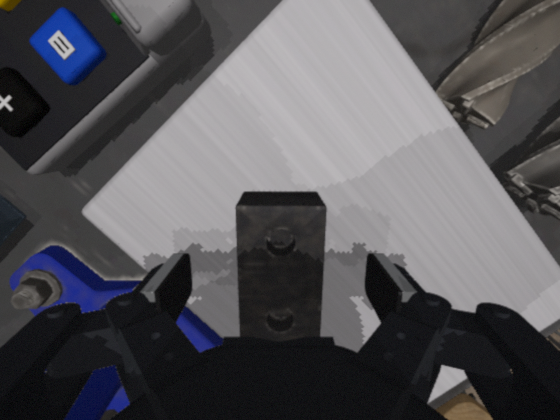

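Call:
play_rows:
  rows:
    - [1,[0,0,0],[0,0,0]]
    - [1,[0,0,0],[0,0,0]]
    - [1,[0,0,0],[0,0,0]]
    - [1,[0,0,0],[0,0,0]]
    - [1,[0,0,0],[0,0,0]]
    - [1,[0,0,0],[0,0,0]]
    - [1,[0,0,-1],[0,0,0]]
    - [1,[0,0,-2],[0,0,0]]
    - [1,[0,0,-3],[0,0,0]]
    - [1,[0,0,-3],[0,0,0]]
  newtons: 60

```text
time: 7.6
ee_pos: [0.6285, -0.1292, 0.1701]
tcp_rot: [179.9, 0.1, -42.9]
wrist_force: [1.0, -0.0, -3.4]
opening: 0.0383
```

```bash
python3 - <<'E'
from h import *
st();plan([((.55,.05,.22),0),((.545,.20,.15),0)],1,wmax=8)
p=camera('wrist');save(p,'w3.png')
p=camera('top');save(p,'t3.png')
# free spot: corners of jaw at candidate
for c in [(.59,.205),(.585,.21)]:
    print(w2pix(p,[[c[0]-.02,c[1]-.0375,0],[c[0]+.02,c[1]+.0375,0]]).round(0))
E
```

```text
t 7.6 pos [ 0.6285 -0.1292  0.1701] rot [ 1.799e+02  1.000e-01 -4.290e+01] q [-11.6  17.1  16.1  89.2  -0.  121.3] F [ 1.  -0.  -3.4] open 0.0383
10 [[1,[-2.99,-1.3,-0.83],[0.0,0.0,-7.2]],[1,[-2.81,-1.66,-0.83],[0.0,0.0,-7.1]],[1,[-2.58,-1.99,-0.83],[0.0,0.0,-7.2]],[1,[-2.31,-2.3,-0.83],[0.0,0.1,-7.1]],[1,[-2.01,-2.57,-0.83],[0.0,0.0,-7.2]],[1,[-1.67,-2.81,-0.82],[0.0,0.1,-7.1]],[1,[-0.12,-3.75,1.75],[0.0,-0.0,-0.0]],[1,[-0.13,-3.75,1.74],[0.0,-0.0,-0.0]],[1,[-0.12,-3.75,1.75],[0.0,-0.0,-0.0]],[1,[-0.13,-3.75,1.74],[0.0,-0.0,-0.0]]]
[[236. 213.]
 [205. 196.]]
[[234. 215.]
 [203. 199.]]
```

View pics/t3.png

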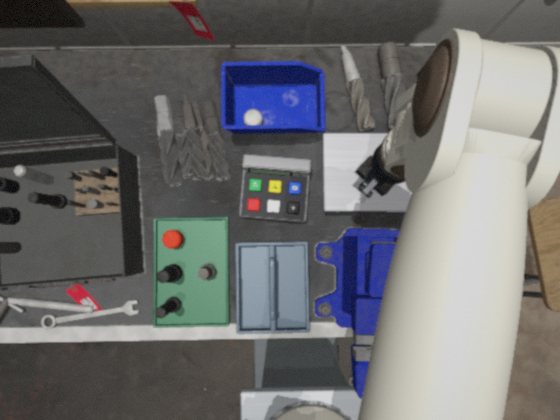

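Call:
play_rows:
  rows:
    - [1,[-2.0,-1.0,-0.8],[0,0,-5]]
    - [1,[-2.8,-1.5,-0.8],[0,0,-7]]
    - [1,[-2.7,-1.9,-0.8],[0,0,-7]]
    - [1,[-2.3,-2.3,-0.6],[0,0,-7]]
    - [1,[-2.0,-2.6,-0.4],[0,0,-7]]
    - [1,[-1.5,-2.8,0],[0,0,-6]]
    - [1,[0,-3.8,0],[0,0,-3]]
    - [1,[0.5,-3.8,0],[0,0,0]]
    - [1,[0.5,-3.5,0],[0,0,0]]
    - [1,[0.5,-2.5,0],[0,0,0]]
    - [1,[0,0,0],[0,0,0]]

```text
time: 8.8
ee_pos: [0.5725, 0.1875, 0.1984]
tcp_rot: [179.9, 0.2, 0.7]
wrist_force: [-1.0, -0.6, -4.3]
opening: 0.0384
```

```bash
python3 - <<'E'
from h import *
st();plan([((.588,.235,.1),0,4),((.588,.235,.021),0,1.5)],1,wmax=7)
E
```

```text
t 8.8 pos [0.5725 0.1875 0.1984] rot [179.9   0.2   0.7] q [ 1.820e+01  1.190e+01  1.290e+01  9.130e+01 -1.000e-01  1.075e+02] F [-1.  -0.6 -4.3] open 0.0384
9 [[1,[0.55,-1.58,3.27],[0.0,0.1,0.2]],[1,[0.54,-1.59,3.28],[0.1,0.1,0.3]],[1,[0.52,-1.58,3.28],[0.0,0.0,0.2]],[1,[0.0,-0.0,1.32],[0.0,0.0,0.0]],[1,[0.0,-0.0,1.32],[0.0,0.0,0.0]],[1,[0.0,-0.0,1.31],[0.0,0.0,0.0]],[1,[0.0,-0.0,1.32],[0.0,0.0,0.0]],[1,[0.0,-0.0,1.31],[0.0,0.0,0.0]],[1,[0.01,-0.01,1.32],[0.0,0.0,0.0]]]
```

Call:
play_rows:
  rows:
    - [1,[0.5,-1.6,2.5],[0,0.1,0.2]]
    - [1,[0.5,-1.6,3.2],[0,0.1,0.3]]
    - [1,[0.5,-1.5,3.2],[0,0,0.2]]
    - [1,[0,0,2.0],[0,0,0]]
    - [1,[0,0,1.5],[0,0,0]]
    - [1,[0,0,1.0],[0,0,0]]
    - [1,[0,0,0],[0,0,0]]

```text
time: 9.5
ee_pos: [0.5852, 0.2331, 0.0537]
tcp_rot: [179.7, 0.3, -0.0]
wrist_force: [-0.7, 0.1, -3.1]
opening: 0.0383
```

```bash
python3 - <<'E'
from h import *
st();plan([((.588,.235,.021),0,1.5)],1,wmax=7);p=camera('wrist');save(p,'w4.png')
p=camera('side');save(p,'s4.png')
E
```

```text
t 9.5 pos [0.5852 0.2331 0.0537] rot [179.7   0.3  -0. ] q [ 21.8  16.7   2.8  76.5  -0.2 111.8] F [-0.7  0.1 -3.1] open 0.0383
3 [[1,[0.1,-0.07,1.09],[0.1,0.1,-0.0]],[1,[0.1,-0.07,1.09],[0.1,0.1,-0.0]],[1,[0.09,-0.06,1.09],[0.1,0.1,-0.0]]]
```

View pics/w4.png

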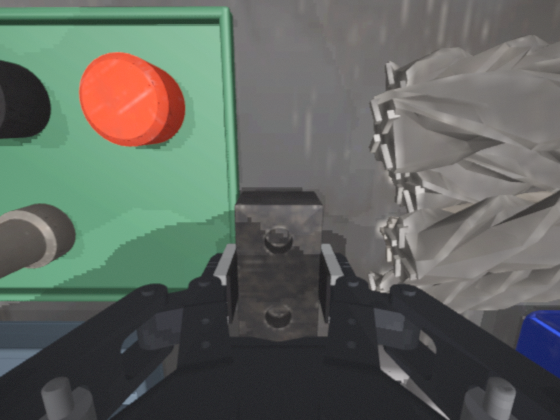

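View pics/s4.png

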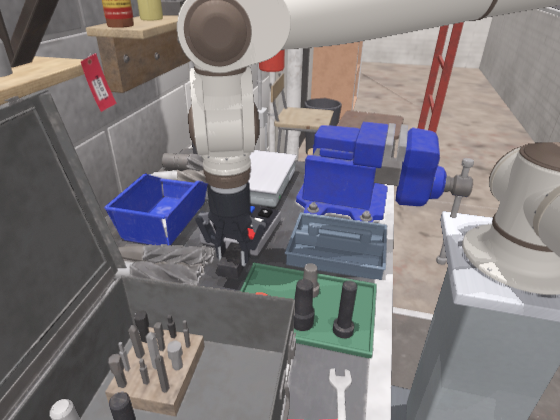

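Call:
play_rows:
  rows:
    - [1,[0.5,0,0],[0.1,0.2,0]]
    - [1,[0.5,-0.1,1.0],[0.1,0,0]]
    - [1,[0,0,1.0],[0,0,0]]
    - [1,[0,0,0.8],[0,0,0]]
    - [1,[0,0,0.3],[0,0,0]]
    - [1,[0,0,0],[0,0,0]]

```text
time: 10.2
ee_pos: [0.5991, 0.2346, 0.0254]
tcp_rot: [-180.0, -0.3, -0.1]
wrist_force: [-0.9, -0.2, -4.0]
opening: 0.0386
```

```bash
python3 - <<'E'
from h import *
st()
E
```

```text
t 10.2 pos [0.5991 0.2346 0.0254] rot [-1.8e+02 -3.0e-01 -1.0e-01] q [ 2.140e+01  1.860e+01  1.900e+00  7.300e+01 -1.000e-01  1.115e+02] F [-0.9 -0.2 -4. ] open 0.0386
```

Call:
play_rows:
  rows:
    - [1,[-0.3,0,0.2],[0,0.3,0]]
    - [1,[0,0,0.2],[0,0,0]]
    - [1,[0,0,0.1],[0,0,0]]
    - [0.35,[0,0,0],[0,0,0]]
    - [0.35,[0,0,0],[0,0,0]]
    - [0.35,[0,0,0],[0,0,0]]
    - [0.35,[0,0,-1],[0,0,0]]
    - [0.35,[0,0,-2],[0,0,0]]
    - [0.35,[0,0,-3],[0,0,0]]
    - [0.5,[0,0,-4],[0,0,0]]
    - [1,[0,0,-2],[0,0,0]]
    - [1,[0,0,0],[0,0,0]]

```text
time: 11.4
ee_pos: [0.5942, 0.235, 0.1521]
tcp_rot: [-179.8, -1.0, -0.0]
wrist_force: [-0.3, -0.5, 0.6]
opening: 0.0147
```

```bash
python3 - <<'E'
from h import *
st(); p=camera('wrist');save(p,'w5.png'); rect(p,'soft_jaw',.03)
for t in ['key_green','key_yellow','key_blue','key_red','key_white','key_black']:
    r=spotter.trace(p,t)
    for a in r[:2]:
        ys,xs=np.nonzero(a['pixels']); print(t,round(a['confidence'],2),'c',xs.mean().round(1),ys.mean().round(1),len(xs), pix2w(p,[xs.mean(),ys.mean()],.042)[0].round(4))
E
```

```text
t 11.4 pos [0.5942 0.235  0.1521] rot [-179.8   -1.    -0. ] q [ 21.7  15.4  12.1  85.6  -0.2 111.7] F [-0.3 -0.5  0.6] open 0.0147
soft_jaw conf 0.66 c [595.8 234.6] size [77.6 39.8] ang 89.7 corners [[576.0, 196.0], [615.0, 196.0], [616.0, 273.0], [576.0, 273.0]]
key_blue 0.64 c 174.5 114.6 2692 [0.5136 0.3134 0.042 ]
key_red 0.69 c 174.8 115.0 2702 [0.5138 0.3131 0.042 ]
key_red 0.57 c 270.4 320.0 621 [0.5883 0.1254 0.042 ]
key_black 0.43 c 127.0 159.1 35157 [0.4719 0.2786 0.042 ]
key_black 0.31 c 91.7 207.8 2647 [0.4366 0.2376 0.042 ]
```

View pics/w5.png

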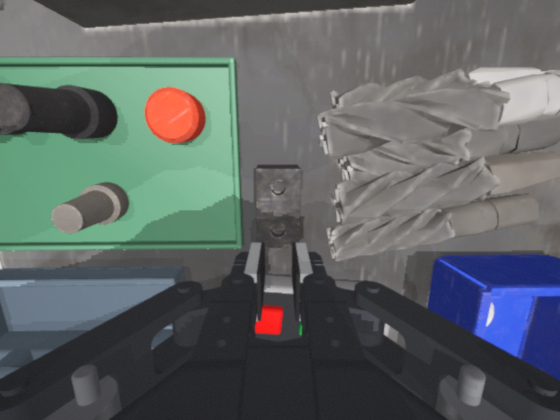

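```bash
python3 - <<'E'
from h import *
plan([((.6308,.1183,.08),-5.5,3.5)],1,wmax=7)
E
```

```text
4 [[1,[0.94,2.9,1.68],[-0.0,-0.1,1.4]],[1,[1.01,2.88,1.68],[-0.0,-0.2,1.4]],[1,[1.09,2.85,1.67],[-0.0,-0.1,1.3]],[1,[1.16,2.82,1.67],[-0.0,-0.2,1.4]]]
```

Call:
play_rows:
  rows:
    - [1,[0.9,2.5,0],[0,-0.2,1.4]]
    - [1,[1.0,2.9,0],[0,-0.3,1.4]]
    - [1,[1.0,2.8,1.0],[0,-0.3,1.4]]
    - [1,[1.0,2.5,1.5],[0,-0.2,1.4]]
    - [1,[0,0,1.5],[0,0,0]]
    - [1,[0,0,0.5],[0,0,0]]
    - [1,[0,0,0],[0,0,0]]

```text
time: 12.5
ee_pos: [0.6267, 0.1233, 0.096]
tcp_rot: [179.9, 0.7, -5.7]
wrist_force: [-0.5, 0.3, -0.8]
opening: -0.0001
```

```bash
python3 - <<'E'
from h import *
st();plan([((.6308,.1183,.06),-5.5,1.5)],1,wmax=7)
p=camera('wrist');save(p,'w6.png')
for t in ['key_green','key_yellow','key_blue','key_red','key_white','key_black']:
    r=spotter.trace(p,t)
    for a in r[:2]:
        ys,xs=np.nonzero(a['pixels']); print(t,round(a['confidence'],2),'c',xs.mean().round(1),ys.mean().round(1),len(xs), pix2w(p,[xs.mean(),ys.mean()],.042)[0].round(4))
E
```

```text
t 12.5 pos [0.6267 0.1233 0.096 ] rot [179.9   0.7  -5.7] q [ 11.1  17.4   8.3  81.6   0.2 106.8] F [-0.5  0.3 -0.8] open -0.0001
3 [[1,[0.17,0.15,1.2],[0.0,0.2,-0.1]],[1,[0.16,0.15,1.2],[0.0,0.3,-0.1]],[1,[0.16,0.15,1.2],[0.1,0.2,-0.0]]]
key_green 0.68 c 288.4 230.7 1266 [0.6324 0.1235 0.042 ]
key_blue 0.67 c 278.5 334.5 117 [0.6178 0.0418 0.042 ]
key_red 0.97 c 220.5 234.5 1661 [0.5861 0.1251 0.042 ]
key_white 0.58 c 226.0 280.1 352 [0.5849 0.0905 0.042 ]
```

View pics/w6.png

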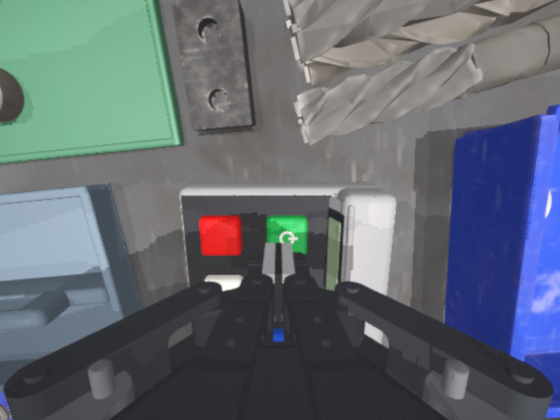

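Call:
play_rows:
  rows:
    - [1,[0.2,0.1,1.0],[0,0.2,0]]
    - [1,[0.2,0.1,1.2],[0,0.3,0]]
    - [1,[0.1,0.1,1.2],[0,0.1,0]]
    - [1,[0,0,0.3],[0,0,0]]
    - [1,[0,0,0],[0,0,0]]

```text
time: 13.35
ee_pos: [0.6321, 0.1201, 0.0571]
tcp_rot: [180.0, -0.1, -5.6]
wrist_force: [0.1, -0.6, -0.3]
opening: 0.0002
```

```bash
python3 - <<'E'
from h import *
st();p=camera('wrist');save(p,'w7.png')
E
```

```text
t 13.35 pos [0.6321 0.1201 0.0571] rot [ 1.8e+02 -1.0e-01 -5.6e+00] q [ 10.8  18.    4.7  76.7  -0.  106.4] F [ 0.1 -0.6 -0.3] open 0.0002
```

View pics/w7.png

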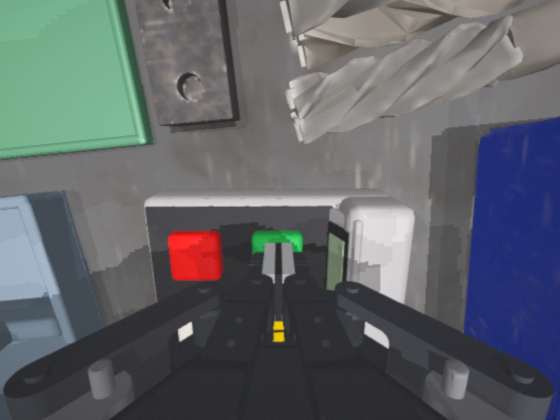

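Call:
play_rows:
  rows:
    - [1,[0,0,0.3],[0,0,0]]
    - [1,[0,0,0.3],[0,0,0]]
    - [1,[0,0,0.3],[0,0,0]]
    - [1,[0,0,0.2],[0,0,0]]

```text
time: 13.8
ee_pos: [0.6326, 0.1202, 0.0473]
tcp_rot: [-180.0, -0.2, -5.6]
wrist_force: [-2.5, -0.4, 4.8]
opening: 0.0
```

Call:
play_rows:
  rows:
    - [1,[0,0,0.15],[0,0,0]]
    - [1,[0,0,0.1],[0,0,0]]

```text
time: 14.0
ee_pos: [0.6326, 0.1202, 0.047]
tcp_rot: [-180.0, -0.2, -5.6]
wrist_force: [-4.4, -1.9, 8.8]
opening: -0.0
```

```bash
python3 - <<'E'
from h import *
st();p=camera('wrist');save(p,'w8.png')
E
```

```text
t 14.0 pos [0.6326 0.1202 0.047 ] rot [-180.    -0.2   -5.6] q [ 10.8  18.1   3.7  75.4  -0.  106.4] F [-4.4 -1.9  8.8] open -0.0
```

View pics/w8.png

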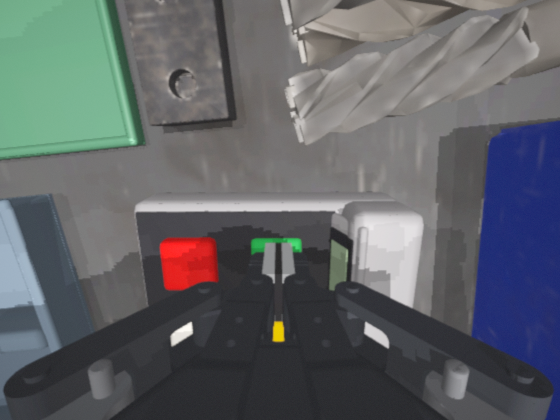

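```bash
python3 - <<'E'
from h import *
plan([((.6326,.1202,.12),-5.6,3),((.395,.082,.2),90)],1,wmax=7.5)
E
```

```text
12 [[1,[0.01,-0.0,-2.43],[-0.0,-0.1,-0.0]],[1,[0.01,-0.0,-2.43],[-0.0,-0.1,-0.0]],[1,[-0.0,-0.0,-2.44],[-0.0,-0.0,-0.0]],[1,[-1.79,0.47,-0.62],[0.0,-0.0,-7.4]],[1,[-1.84,0.24,-0.62],[0.0,-0.0,-7.4]],[1,[-1.85,-0.0,-0.62],[0.0,-0.0,-7.3]],[1,[-1.84,-0.24,-0.62],[0.0,-0.0,-7.4]],[1,[-1.79,-0.47,-0.61],[0.0,-0.0,-7.3]],[1,[-1.71,-0.69,-0.62],[0.0,-0.0,-7.4]],[1,[-1.61,-0.91,-0.61],[0.0,-0.0,-7.3]],[1,[-1.48,-1.11,-0.62],[0.0,-0.0,-7.4]],[1,[-1.33,-1.29,-0.61],[0.0,-0.0,-7.3]]]
4 [[1,[-1.15,-1.45,-0.62],[0.0,-0.0,-7.4]],[1,[-0.96,-1.58,-0.61],[0.0,-0.0,-7.3]],[1,[-0.75,-1.69,-0.62],[0.0,-0.0,-7.4]],[1,[-0.53,-1.78,-0.61],[0.0,-0.0,-7.3]]]
```

Call:
play_rows:
  rows:
    - [1,[0,0,-1.5],[0,0,0]]
    - [1,[0,0,-2.5],[0,0,0]]
    - [0.5,[0,0,-2.5],[0,0,0]]
    - [0,[-1.8,0.5,-0.6],[0,0,-7.4]]
    - [0,[-1.85,0.25,-0.6],[0,0,-7.4]]
    - [0,[-1.85,0,-0.6],[0,0,-7.3]]
    - [0,[-1.85,-0.25,-0.6],[0,0,-7.4]]
    - [0,[-1.8,-0.5,-0.6],[0,0,-7.3]]
    - [0,[-1.7,-0.7,-0.6],[0,0,-7.4]]
    - [0,[-1.6,-0.9,-0.6],[0,0,-7.3]]
    - [0,[-1.5,-1.1,-0.6],[0,0,-7.4]]
    - [0,[-1.3,-1.3,-0.6],[0,0,-7.3]]

```text
time: 15.25
ee_pos: [0.4649, 0.0908, 0.1778]
tcp_rot: [179.3, -0.5, 63.1]
wrist_force: [0.1, 0.4, 0.6]
opening: 0.0852
```

Call:
play_rows:
  rows:
    - [0,[-1.15,-1.45,-0.6],[0,0,-7.4]]
    - [0,[-1.0,-1.6,-0.6],[0,0,-7.3]]
    - [0,[-0.7,-1.7,-0.6],[0,0,-6]]
    - [0,[-0.4,-1.2,-0.6],[0,0,-4]]
    - [0,[0,0,0],[0,0,0]]

```text
time: 15.75
ee_pos: [0.3943, 0.076, 0.2076]
tcp_rot: [178.7, -0.2, 89.1]
wrist_force: [0.6, 0.8, -0.5]
opening: 0.0856
```

```bash
python3 - <<'E'
from h import *
st();p=camera('wrist');save(p,'w9.png');rect(p,'tray',.034)
p=camera('top');save(p,'t9.png');rect(p,'tray',.034)
E
```

```text
t 15.75 pos [0.3943 0.076  0.2076] rot [178.7  -0.2  89.1] q [ 10.9 -17.2 -14.   91.8  -0.   11.9] F [ 0.6  0.8 -0.5] open 0.0856
tray conf 0.66 c [393.   82.9] size [207.5 168. ] ang 0.4 corners [[289.0, 166.0], [290.0, -2.0], [497.0, -0.0], [496.0, 168.0]]
tray conf 0.93 c [437.8  83. ] size [168.4 123.8] ang 89.9 corners [[376.0, -1.0], [500.0, -1.0], [500.0, 167.0], [376.0, 167.0]]
```

View pics/w9.png

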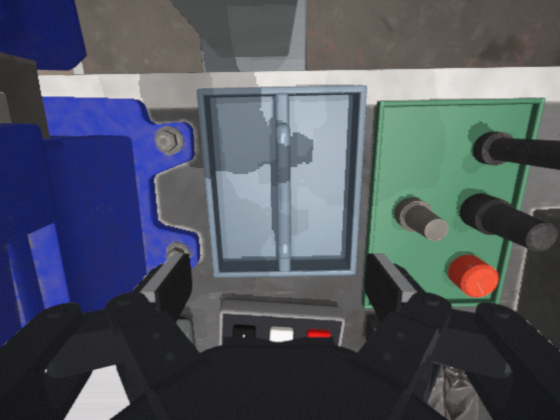

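View pics/t9.png

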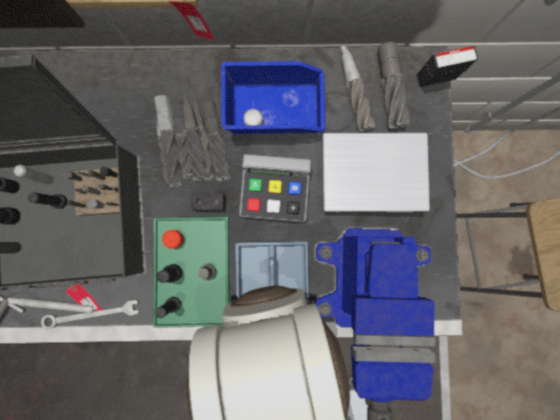

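```bash
python3 - <<'E'
from h import *
plan([((.394,.0825,.09),90.2,4),((.394,.0825,.037),90.2,1.5)],0,wmax=7.5)
E
```

```text
7 [[0,[0.2,-0.12,3.85],[0.4,-0.1,-0.4]],[0,[0.2,-0.1,3.85],[0.4,-0.0,-0.5]],[0,[0.2,-0.07,3.85],[0.3,-0.1,-0.4]],[0,[0.0,0.0,1.33],[0.0,0.0,-0.0]],[0,[0.0,0.0,1.32],[0.0,0.0,-0.0]],[0,[0.0,0.0,1.33],[0.0,0.0,-0.0]],[0,[0.01,0.0,1.32],[0.0,0.0,-0.0]]]
```

Call:
play_rows:
  rows:
    - [0,[0.2,-0.1,3.0],[0.4,0,-0.4]]
    - [0,[0.2,-0.1,3.8],[0.4,0,-0.4]]
    - [0,[0.2,-0.1,3.8],[0.3,0,-0.4]]
    - [0,[0,0,1.5],[0,0,0]]
    - [0,[0,0,1.0],[0,0,0]]
    - [0,[0,0,0],[0,0,0]]

```text
time: 16.55
ee_pos: [0.3958, 0.0834, 0.0677]
tcp_rot: [-179.8, -0.2, 89.7]
wrist_force: [-0.1, -0.5, 0.8]
opening: 0.0853
```

```bash
python3 - <<'E'
from h import *
st();plan([((.394,.0825,.037),90.2,1.5)],0,wmax=7.5)
E
```

```text
t 16.55 pos [0.3958 0.0834 0.0677] rot [-179.8   -0.2   89.7] q [ 11.8 -15.  -27.8  77.3   0.2  12.1] F [-0.1 -0.5  0.8] open 0.0853
3 [[0,[-0.03,-0.06,1.02],[-0.1,-0.1,-0.2]],[0,[-0.03,-0.06,1.03],[-0.0,-0.0,-0.1]],[0,[-0.03,-0.05,1.02],[-0.1,-0.1,-0.2]]]
```

Call:
play_rows:
  rows:
    - [0,[0,-0.1,1.0],[0,0,-0.2]]
    - [0,[0,0,1.0],[0,0,-0.2]]
    - [0,[0,0,0.8],[0,0,0]]
    - [0,[0,0,0],[0,0,0]]
    - [1,[0,0,0],[0,0,0]]
    - [1,[0,0,0],[0,0,0]]
    - [1,[0,0,0],[0,0,0]]
    - [1,[0,0,0],[0,0,0]]
    - [1,[0,0,0],[0,0,0]]
    - [1,[0,0,0],[0,0,0]]
    - [1,[0,0,0],[0,0,0]]
  newtons: 60

```text
time: 17.65
ee_pos: [0.3973, 0.0839, 0.0411]
tcp_rot: [179.8, -0.2, 90.1]
wrist_force: [0.4, 0.4, 0.0]
opening: 0.0131
```

```bash
python3 - <<'E'
from h import *
st(); save(camera('wrist'),'w10.png')
E
```

```text
t 17.65 pos [0.3973 0.0839 0.0411] rot [179.8  -0.2  90.1] q [ 11.8 -14.4 -30.3  73.9   0.2  11.7] F [0.4 0.4 0. ] open 0.0131
```

View pics/w10.png

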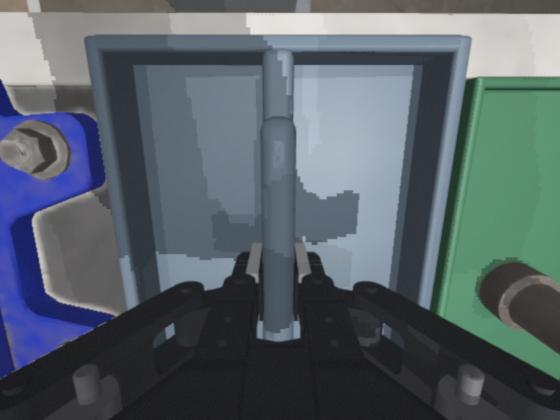

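```bash
python3 - <<'E'
from h import *
plan([((.3973,.0839,.2),90.1,3.5),((.5,.06,.29),60,3.5),((.653,-.160,.285),-.5,3.5)],1,wmax=6)
E
```

```text
12 [[1,[0.01,0.01,-3.18],[0.0,-0.0,-0.0]],[1,[0.01,0.01,-3.18],[0.0,-0.1,-0.0]],[1,[0.01,0.01,-3.18],[0.1,-0.0,-0.0]],[1,[0.01,0.0,-3.17],[0.0,-0.1,-0.0]],[1,[0.0,0.0,-3.18],[0.1,-0.0,-0.0]],[1,[-0.4,1.71,-1.5],[-0.0,-0.0,5.0]],[1,[-0.25,1.74,-1.5],[-0.0,-0.0,5.0]],[1,[-0.1,1.75,-1.5],[-0.0,0.0,5.0]],[1,[0.06,1.76,-1.5],[-0.0,0.0,5.0]],[1,[0.21,1.74,-1.5],[-0.0,0.0,5.0]],[1,[0.36,1.72,-1.51],[-0.0,0.0,5.1]],[1,[-1.04,2.2,0.04],[-0.0,0.0,5.5]]]
10 [[1,[-0.82,2.29,0.04],[-0.0,0.0,5.5]],[1,[-0.6,2.36,0.04],[-0.0,0.0,5.5]],[1,[-0.37,2.41,0.05],[-0.0,0.0,5.5]],[1,[-0.13,2.43,0.04],[-0.0,0.0,5.5]],[1,[0.1,2.44,0.05],[-0.0,0.0,5.5]],[1,[0.33,2.41,0.04],[-0.0,0.0,5.5]],[1,[0.57,2.37,0.05],[-0.0,0.0,5.5]],[1,[0.79,2.31,0.04],[-0.0,0.0,5.5]],[1,[1.01,2.22,0.05],[-0.0,0.0,5.5]],[1,[1.21,2.11,0.04],[-0.0,0.0,5.5]]]
```

Call:
play_rows:
  rows:
    - [1,[0,0,-1.5],[0,0,0]]
    - [1,[0,0,-3],[0,0,0]]
    - [1,[0,0,-3.2],[0,0,0]]
    - [1,[0,0,-3.2],[0,0,0]]
    - [1,[0,0,-3.2],[0,0,0]]
    - [1,[-0.3,1.4,-1.6],[0,0,4]]
    - [1,[-0.25,1.7,-1.6],[0,0,5]]
    - [1,[-0.1,1.75,-1.6],[0,0,5]]
    - [1,[0,1.75,-1.6],[0,0,5]]
    - [1,[0.2,1.75,-1.5],[0,0,5]]
    - [1,[0.35,1.7,-1.5],[0,0,5]]
    - [1,[-0.5,1.8,0],[0,0,5.5]]

```text
time: 18.9
ee_pos: [0.5094, 0.0464, 0.2796]
tcp_rot: [-179.6, 0.1, 54.5]
wrist_force: [0.1, -0.1, -3.4]
opening: 0.013
```

```bash
python3 - <<'E'
from h import *
st();plan([((.653,-.160,.285),-.5,3.5)],1,wmax=6);  save(camera('wrist'),'w11.png')
E
```

```text
t 18.9 pos [0.5094 0.0464 0.2796] rot [-1.796e+02  1.000e-01  5.450e+01] q [ 5.1  1.1 10.2 99.6  0.2 40.7] F [ 0.1 -0.1 -3.4] open 0.013
10 [[1,[-0.84,2.37,-0.07],[-0.0,0.0,5.5]],[1,[-0.61,2.44,-0.07],[-0.0,0.0,5.5]],[1,[-0.38,2.49,-0.07],[-0.0,0.0,5.5]],[1,[-0.14,2.51,-0.07],[-0.0,0.1,5.5]],[1,[0.1,2.51,-0.07],[-0.0,0.1,5.5]],[1,[0.34,2.49,-0.07],[-0.1,0.0,5.5]],[1,[0.58,2.45,-0.06],[-0.0,0.1,5.5]],[1,[0.82,2.38,-0.06],[-0.1,0.0,5.5]],[1,[1.04,2.29,-0.06],[-0.0,0.1,5.5]],[1,[1.25,2.18,-0.06],[-0.1,0.0,5.4]]]
```

View pics/w11.png

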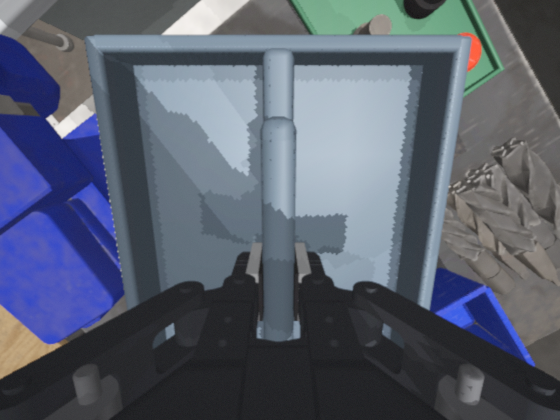

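Tray is held level. Carry on to above the platform.

Call:
play_rows:
  rows:
    - [1,[-0.8,2.3,-0.1],[0,0,5.5]]
    - [1,[-0.6,2.4,-0.1],[0,0,5.5]]
    - [1,[-0.4,2.5,-0.1],[0,0,5.5]]
    - [1,[-0.15,2.5,-0.1],[0,0,5.5]]
    - [1,[0.1,2.5,-0.1],[0,0,5.5]]
    - [1,[0.35,2.5,-0.1],[0,0,5.5]]
    - [1,[0.6,2.4,0],[0,0,5.5]]
    - [1,[0.8,2.4,0],[0,0,5.5]]
    - [1,[1.0,2.0,0],[0,0,4]]
    - [1,[1.0,1.0,0],[0,0,3]]
    - [1,[0,0,0],[0,0,0]]

```text
time: 20.05
ee_pos: [0.6492, -0.1574, 0.2723]
tcp_rot: [-179.8, 1.4, 1.1]
wrist_force: [0.2, 0.0, -3.1]
opening: 0.0131
```

```bash
python3 - <<'E'
from h import *
st();plan([((.653,-.160,.16),-.5,3.5)],1,wmax=6);  save(camera('wrist'),'w12.png');save(camera('side'),'s12.png')
E
```

```text
t 20.05 pos [ 0.6492 -0.1574  0.2723] rot [-179.8    1.4    1.1] q [-1.360e+01  2.540e+01  3.840e+01  1.043e+02 -1.000e-01  7.530e+01] F [ 0.2  0.  -3.1] open 0.0131
4 [[1,[0.16,0.08,2.8],[-0.1,0.3,0.4]],[1,[0.15,0.07,2.8],[-0.0,0.4,0.4]],[1,[0.13,0.07,2.81],[-0.1,0.3,0.4]],[1,[0.11,0.07,2.81],[-0.0,0.4,0.4]]]
```

View pics/s12.png

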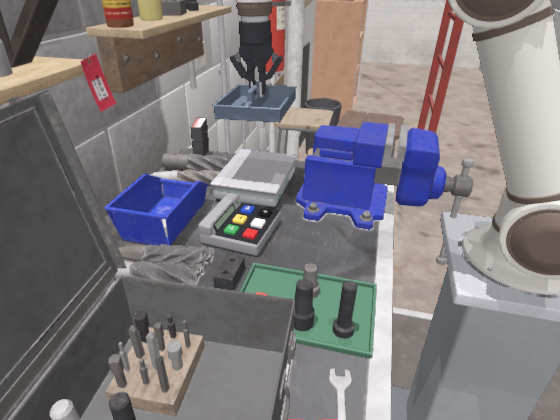

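Call:
play_rows:
  rows:
    - [1,[0.15,0.1,2.0],[0,0.3,0.4]]
    - [1,[0.15,0.1,2.8],[0,0.4,0.4]]
    - [1,[0.1,0.1,2.8],[0,0.3,0.4]]
    - [1,[0.1,0.05,2.8],[0,0.4,0.4]]
    - [1,[0,0,2],[0,0,0]]
    - [1,[0,0,1],[0,0,0]]
    - [1,[0,0,0],[0,0,0]]

```text
time: 20.85
ee_pos: [0.6484, -0.1529, 0.1373]
tcp_rot: [-179.7, -0.2, 0.5]
wrist_force: [0.0, -0.5, -2.6]
opening: 0.0132
```

```bash
python3 - <<'E'
from h import *
st();plan([((.653,-.160,.103),-.5,1)],1,wmax=6);  save(camera('wrist'),'w13.png');save(camera('side'),'s13.png')
E
```

```text
t 20.85 pos [ 0.6484 -0.1529  0.1373] rot [-179.7   -0.2    0.5] q [-13.4  20.2  16.3  86.    0.3  76.1] F [ 0.  -0.5 -2.6] open 0.0132
4 [[1,[0.11,0.18,0.86],[-0.1,-0.1,0.2]],[1,[0.11,0.18,0.86],[-0.1,-0.0,0.3]],[1,[0.11,0.18,0.85],[-0.0,-0.1,0.2]],[1,[0.12,0.18,0.86],[-0.1,-0.0,0.3]]]
```

View pics/w13.png

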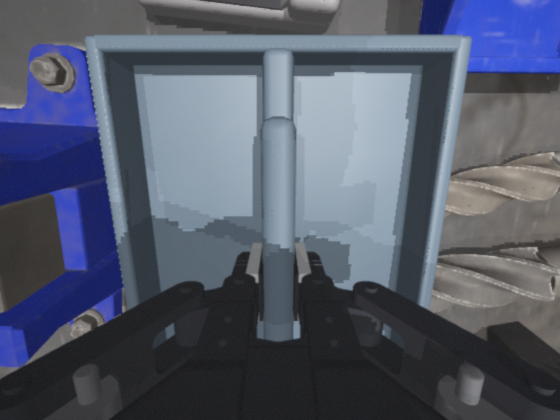

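View pics/s13.png

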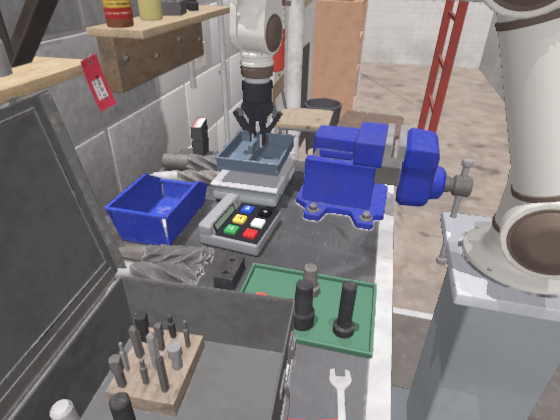

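Call:
play_rows:
  rows:
    - [1,[0.2,0.3,0.8],[0,0,0.3]]
    - [1,[0.15,0.3,0.8],[0,0,0.3]]
    - [1,[0.1,0.2,0.8],[0,0,0.2]]
    - [1,[0.1,0.1,0.4],[0,0,0.2]]
    - [1,[0,0,0],[0,0,0]]

```text
time: 21.45
ee_pos: [0.6573, -0.1635, 0.1125]
tcp_rot: [-179.8, -0.7, -0.6]
wrist_force: [-0.2, -0.6, -2.6]
opening: 0.0132
```

```bash
python3 - <<'E'
from h import *
st();plan([((.653,-.160,.102),-.5,1)],1,wmax=6)
E
```

```text
t 21.45 pos [ 0.6573 -0.1635  0.1125] rot [-179.8   -0.7   -0.6] q [-14.1  21.4  15.1  83.1   0.3  76.5] F [-0.2 -0.6 -2.6] open 0.0132
2 [[1,[-0.22,-0.17,0.52],[-0.1,-0.3,-0.1]],[1,[-0.22,-0.17,0.52],[-0.1,-0.4,-0.0]]]
```

Call:
play_rows:
  rows:
    - [1,[-0.2,-0.2,0.4],[0,-0.3,0]]
    - [1,[-0.2,-0.1,0.4],[0,-0.3,0]]
    - [1,[0,0,0.2],[0,0,0]]
    - [1,[0,0,0.1],[0,0,0]]
    - [1,[0,0,0],[0,0,0]]

```text
time: 21.95
ee_pos: [0.6532, -0.1601, 0.101]
tcp_rot: [-179.9, -0.0, -0.6]
wrist_force: [-0.1, 0.0, -1.7]
opening: 0.013
```

```bash
python3 - <<'E'
from h import *
st()
E
```

```text
t 21.95 pos [ 0.6532 -0.1601  0.101 ] rot [-179.9   -0.    -0.6] q [-13.8  21.4  13.9  82.5   0.2  76.8] F [-0.1  0.  -1.7] open 0.013
```

Call:
play_rows:
  rows:
    - [0.5,[0,0,0],[0,0,0]]
    - [0.5,[0,0,0],[0,0,0]]
    - [0.5,[0,0,0],[0,0,0]]
    - [0.5,[0,0,-1],[0,0,0]]
    - [0.5,[0,0,-2],[0,0,0]]
    - [0.5,[0,0,-3],[0,0,0]]
    - [1,[0,-1,-3],[0,0,0]]
    - [1,[0,-3,-2],[0,0,0]]
    - [1,[0,-4,0],[0,0,0]]
    - [1,[0,-4,0],[0,0,1]]
    - [1,[0,0,0],[0,0,0]]

```text
time: 23.05
ee_pos: [0.6549, -0.038, 0.2242]
tcp_rot: [-179.8, -0.5, -1.9]
wrist_force: [-0.3, -0.3, -0.6]
opening: -0.0001
```

```bash
python3 - <<'E'
from h import *
st();p=camera('top');save(p,'t14.png');rect(p,'tray',.094);rect(p,'platform',.06); p=camera('wrist');save(p,'w14.png')
g=camera('side');save(g,'s14.png'); rect(g,'tray',.094)
E
```

```text
t 23.05 pos [ 0.6549 -0.038   0.2242] rot [-179.8   -0.5   -1.9] q [-3.4 19.4 24.9 95.   0.2 88.5] F [-0.3 -0.3 -0.6] open -0.0001
tray none
platform conf 0.58 c [629. -46.] size [ 18.2 121.3] ang 88.7 corners [[568.0, -54.0], [689.0, -56.0], [690.0, -38.0], [569.0, -36.0]]
tray conf 0.73 c [ 644.8 -139. ] size [285.6 180.6] ang 89.5 corners [[553.0, -281.0], [734.0, -283.0], [736.0, 3.0], [556.0, 5.0]]
```

View pics/t14.png

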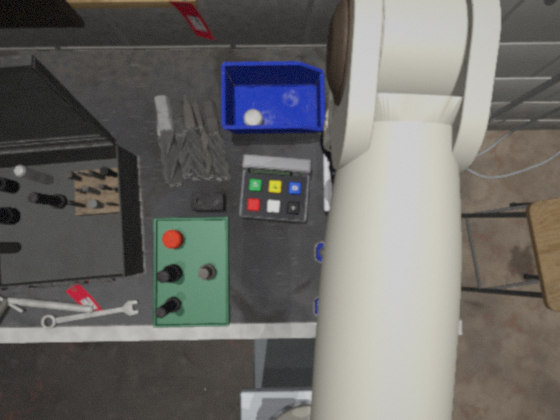

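View pics/w14.png

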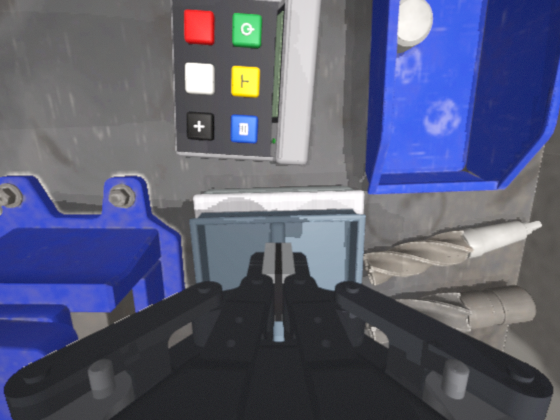

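View pics/s14.png

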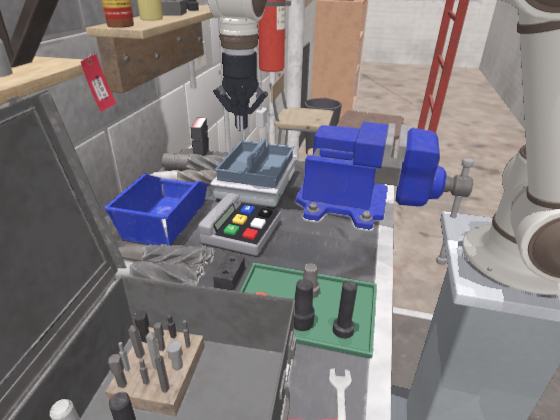

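```bash
python3 - <<'E'
from h import *
p=camera('wrist')
print(pix2w(p,[[199,26],[246,30],[200,78],[245,81],[200,126],[244,128]],.042).round(4))
print(pix2w(p,[[192,217],[364,216]],.094).round(4))
print(pix2w(p,[[195,196],[363,195]],.06).round(4))
st()
P=np.array([.627,.0737]);plan([((.6265,.0735,.1),-5.5,3.5)],1)
E
```

```text
[[0.5857 0.1212 0.042 ]
 [0.63   0.1164 0.042 ]
 [0.5819 0.0757 0.042 ]
 [0.6262 0.0715 0.042 ]
 [0.5771 0.0301 0.042 ]
 [0.6223 0.0266 0.042 ]]
[[ 0.5741 -0.0521  0.094 ]
 [ 0.7348 -0.057   0.094 ]]
[[ 0.5691 -0.0395  0.06  ]
 [ 0.7432 -0.0447  0.06  ]]
t 23.4 pos [ 0.6546 -0.0433  0.2222] rot [-179.9   -0.4   -2.1] q [-3.8 19.5 24.8 95.   0.1 88.3] F [-0.1 -0.3 -0.1] open 0.0002
5 [[1,[-0.66,-2.31,2.44],[-0.0,-0.1,0.7]],[1,[-0.69,-2.3,2.45],[-0.0,-0.1,0.7]],[1,[-0.71,-2.29,2.45],[-0.0,-0.1,0.7]],[1,[-0.74,-2.28,2.45],[-0.1,-0.0,0.6]],[1,[-0.76,-2.28,2.44],[-0.0,-0.1,0.7]]]
```

Call:
play_rows:
  rows:
    - [1,[-0.6,-2.0,0.5],[0,0,0.7]]
    - [1,[-0.7,-2.3,1.0],[0,0,0.7]]
    - [1,[-0.7,-2.3,1.5],[0,0,0.7]]
    - [1,[-0.7,-2.3,2.5],[0,0,0.6]]
    - [1,[-0.6,-2.0,3.0],[0,0,0.7]]
    - [1,[0,0,2.0],[0,0,0]]
    - [1,[0,0,0],[0,0,0]]

```text
time: 24.1
ee_pos: [0.6289, 0.0646, 0.1129]
tcp_rot: [-179.9, -0.4, -6.2]
wrist_force: [-0.9, 0.6, 0.4]
opening: -0.0002
```

```bash
python3 - <<'E'
from h import *
st();plan([((.6265,.0725,.058),-5.5,1.5)],1)
E
```

```text
t 24.1 pos [0.6289 0.0646 0.1129] rot [-179.9   -0.4   -6.2] q [  5.9  15.2   7.5  81.9   0.  102.1] F [-0.9  0.6  0.4] open -0.0002
4 [[1,[-0.09,-0.19,1.37],[-0.0,-0.1,-0.2]],[1,[-0.09,-0.19,1.37],[-0.0,-0.1,-0.2]],[1,[-0.08,-0.19,1.38],[-0.0,-0.1,-0.2]],[1,[-0.08,-0.18,1.37],[-0.1,-0.1,-0.1]]]
```

Call:
play_rows:
  rows:
    - [1,[-0.1,-0.3,1.0],[0,-0.1,-0.2]]
    - [1,[-0.1,-0.2,1.4],[0,-0.1,-0.2]]
    - [1,[-0.1,-0.2,1.4],[0,-0.1,-0.2]]
    - [1,[0,-0.1,1.0],[0,0,0]]
    - [1,[0,0,0.2],[0,0,0]]
    - [1,[0,0,0],[0,0,0]]

```text
time: 24.7
ee_pos: [0.6283, 0.0712, 0.0612]
tcp_rot: [-179.9, -0.2, -5.8]
wrist_force: [-0.2, -0.3, 1.4]
opening: -0.0002
```

```bash
python3 - <<'E'
from h import *
st();plan([((.6265,.0725,.058),-5.5,1.5)],1);p=camera('wrist');save(p,'w15.png')
E
```

```text
t 24.7 pos [0.6283 0.0712 0.0612] rot [-179.9   -0.2   -5.8] q [6.400e+00 1.630e+01 3.000e+00 7.650e+01 1.000e-01 1.022e+02] F [-0.2 -0.3  1.4] open -0.0002
1 [[1,[-0.19,-0.11,0.32],[-0.1,-0.2,-0.3]]]
```

View pics/w15.png

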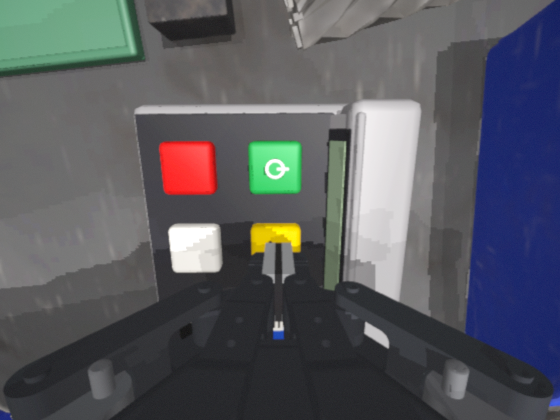

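Call:
play_rows:
  rows:
    - [1,[-0.2,-0.1,0.3],[0,0,0]]
    - [1,[0,0,0.4],[0,0,0]]
    - [1,[0,0,0.3],[0,0,0]]
    - [1,[0,0,0.3],[0,0,0]]
    - [1,[0,0,0.25],[0,0,0]]
    - [1,[0,0,0.2],[0,0,0]]

```text
time: 25.35
ee_pos: [0.6274, 0.0725, 0.0467]
tcp_rot: [-179.8, -0.4, -5.8]
wrist_force: [-8.9, -2.1, 21.9]
opening: -0.0001
```

Call:
play_rows:
  rows:
    - [1,[0,0,-1.5],[0,0,0]]
    - [1,[0,0,-3],[0,0,0]]
    - [1,[0,0,-4],[0,0,0]]
    - [1,[-1,0,-4.5],[0,0,-3]]
    - [1,[-2,-1,-2],[0,0,-6]]
    - [1,[-2,-1,0],[0,0,-7]]
    - [1,[-2,-1,0],[0,0,-7]]
    - [1,[-2,-1,0],[0,0,-7]]
    - [1,[-1,-1,0],[0,0,-7]]
    - [1,[0,0,0],[0,0,-3]]
    - [1,[0,0,0],[0,0,0]]

```text
time: 26.45
ee_pos: [0.5162, 0.1087, 0.2066]
tcp_rot: [179.7, -0.8, 35.8]
wrist_force: [0.7, 1.0, 0.3]
opening: 0.0002
```

```bash
cat >> h.py <<'E'
PROF={'arbor_collared':[(0,18),(15,18),(15.1,15),(108,12)],'arbor_stepped':[(0,16),(50,16),(50.1,10),(96,10)],
'arbor_stout':[(0,21),(30,21),(30.1,16),(92,14)],'taper_sleeve':[(0,19),(17,19),(17.1,14),(62,12)],'cap_red':[(0,22),(34,22)]}
def sil(p,name,x,y,z0):
    th=np.linspace(0,2*np.pi,40,endpoint=False); m=np.zeros(p['img'].shape[:2],np.uint8)
    pr=PROF[name]
    for (h1,r1),(h2,r2) in zip(pr[:-1],pr[1:]):
        X=np.concatenate([np.c_[x+r*np.cos(th)/1000,y+r*np.sin(th)/1000,np.full(40,z0+h/1000)] for h,r in((h1,r1),(h2,r2))])
        hull=cv2.convexHull((w2pix(p,X)*16).astype(np.int32)); cv2.fillConvexPoly(m,hull,1,shift=4)
    return m
def locate(p,name,z0,guess):
    from scipy.optimize import minimize
    mk,c=mask(p,name)
    if mk is None: print(name,'none'); return None
    ys,xs=np.nonzero(mk); tc=np.array([xs.mean(),ys.mean()])
    g=np.array(guess,float)
    for _ in range(8):
        s=sil(p,name,*g,z0); yy,xx=np.nonzero(s); e=tc-np.array([xx.mean(),yy.mean()])
        J=(w2pix(p,[[g[0]+.01,g[1],z0+.03],[g[0],g[1]+.01,z0+.03]])-w2pix(p,[[g[0],g[1],z0+.03]]))/.01
        g=g+np.linalg.solve(J.T,e)
    s=sil(p,name,*g,z0); iou=(s&mk).sum()/(s|mk).sum()
    print(name,'conf %.2f'%c,'xy',g.round(4),'iou %.2f'%iou, 'areas',mk.sum(),s.sum()); return g
E
python3 - <<'E'
from h import *
st()
for cam in ['top','side']:
    p=camera(cam);save(p,cam+'16.png')
    for n,g in [('arbor_collared',(.356,.31)),('arbor_stout',(.43,.31)),('taper_sleeve',(.43,.23)),('cap_red',(.508,.308))]:
        locate(p,n,.003,g)
    if cam=='top': rect(p,'tray',.094)
E
```

```text
t 26.45 pos [0.5162 0.1087 0.2066] rot [179.7  -0.8  35.8] q [11.9  0.4  1.4 90.1  0.1 66. ] F [0.7 1.  0.3] open 0.0002
arbor_collared none
arbor_stout none
taper_sleeve none
cap_red none
tray conf 0.78 c [ 651.4 -156.3] size [206.9 166.1] ang 89.3 corners [[567.0, -259.0], [733.0, -261.0], [736.0, -54.0], [570.0, -52.0]]
arbor_collared conf 0.81 xy [0.355  0.3174] iou 0.85 areas 915 1076
arbor_stout none
taper_sleeve conf 0.50 xy [0.4281 0.2183] iou 0.47 areas 301 559
cap_red none
```

View pics/top16.png

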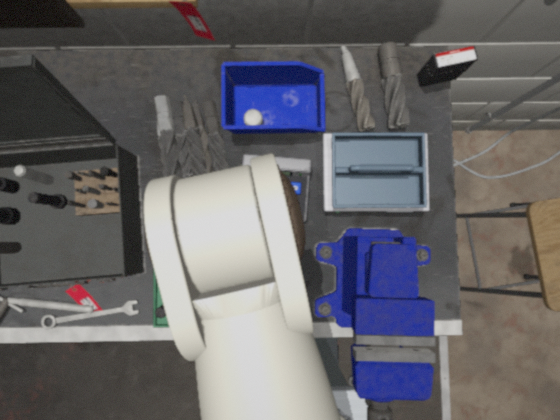

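```bash
python3 - <<'E'
from h import *
plan([((.42,.26,.26),90,3.5)],0,wmax=7)
E
```

```text
8 [[0,[0.14,-2.24,-0.69],[0.1,-0.1,-6.8]],[0,[0.4,-2.21,-0.68],[0.1,-0.1,-6.8]],[0,[0.66,-2.15,-0.68],[0.1,-0.1,-6.8]],[0,[0.9,-2.05,-0.68],[0.1,-0.1,-6.8]],[0,[1.14,-1.93,-0.68],[0.0,-0.1,-6.8]],[0,[1.36,-1.79,-0.68],[0.0,-0.0,-6.8]],[0,[1.57,-1.61,-0.68],[0.1,-0.1,-6.7]],[0,[1.74,-1.42,-0.67],[0.0,-0.0,-6.8]]]
```

Call:
play_rows:
  rows:
    - [0.4,[0.1,-2.0,-0.7],[0.1,-0.1,-6.8]]
    - [0.4,[0.4,-2.2,-0.7],[0.1,-0.1,-6.8]]
    - [0.4,[0.7,-2.1,-0.7],[0.1,-0.1,-6.8]]
    - [0.4,[0.9,-2.0,-0.7],[0.1,-0.1,-6.8]]
    - [0.4,[1.1,-1.9,-0.7],[0,-0.1,-6.8]]
    - [0.4,[1.4,-1.8,-0.7],[0,0,-6.8]]
    - [0.4,[1.6,-1.6,-0.6],[0,0,-6.7]]
    - [0.4,[1.2,-1.0,0],[0,0,-4]]
    - [0.4,[0,0,0],[0,0,0]]

```text
time: 27.9
ee_pos: [0.4213, 0.2553, 0.2548]
tcp_rot: [179.9, -0.1, 89.1]
wrist_force: [-0.0, -1.7, -0.3]
opening: 0.0514
```

```bash
python3 - <<'E'
from h import *
st()
p=camera('wrist');save(p,'w17.png')
for n,g in [('arbor_collared',(.356,.31)),('arbor_stout',(.43,.31)),('taper_sleeve',(.43,.23)),('cap_red',(.508,.308))]:
    locate(p,n,.003,g)
E
```

```text
t 27.9 pos [0.4213 0.2553 0.2548] rot [ 1.799e+02 -1.000e-01  8.910e+01] q [31.2 -2.7  3.7 96.3  0.  32.1] F [-0.  -1.7 -0.3] open 0.0514
arbor_collared conf 0.76 xy [0.3544 0.3162] iou 0.91 areas 1100 1176
arbor_stout conf 0.72 xy [0.4272 0.3163] iou 0.89 areas 1252 1399
taper_sleeve conf 0.60 xy [0.4294 0.2357] iou 0.93 areas 789 845
cap_red conf 0.65 xy [0.5037 0.3109] iou 0.68 areas 813 1169
```

View pics/w17.png

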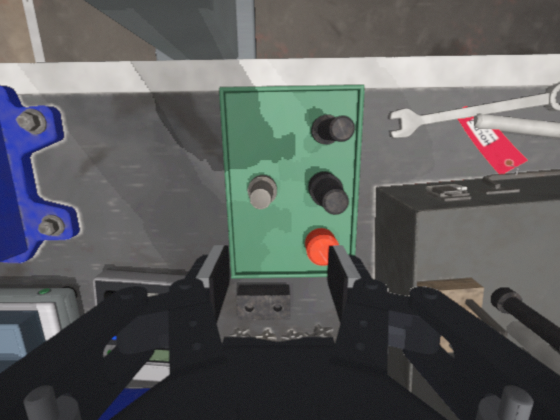

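```bash
python3 - <<'E'
from h import *
plan([((.3545,.3165,.17),90,3.5),((.3545,.3165,.075),90,2.5)],.4,wmax=7)
E
```

```text
8 [[0.4,[1.54,-1.73,2.11],[0.0,-0.0,-0.3]],[0.4,[1.55,-1.73,2.11],[0.0,-0.0,-0.3]],[0.4,[1.55,-1.71,2.11],[0.0,-0.0,-0.3]],[0.4,[1.56,-1.71,2.11],[0.0,-0.0,-0.3]],[0.4,[-0.0,-0.0,2.38],[0.0,-0.0,0.0]],[0.4,[-0.0,-0.0,2.37],[0.0,-0.0,0.0]],[0.4,[-0.0,-0.0,2.38],[0.0,-0.0,0.0]],[0.4,[-0.0,-0.01,2.37],[0.0,-0.0,0.0]]]
```

Call:
play_rows:
  rows:
    - [0.4,[1.5,-1.5,1.5],[0,0,-0.3]]
    - [0.4,[1.5,-1.7,2.0],[0,0,-0.3]]
    - [0.4,[1.5,-1.7,2.0],[0,0,-0.3]]
    - [0.4,[1.2,-1.3,1.0],[0,0,0]]
    - [0.4,[0,0,0],[0,0,0]]

```text
time: 28.65
ee_pos: [0.3625, 0.31, 0.1866]
tcp_rot: [179.9, -0.0, 89.0]
wrist_force: [0.2, -0.1, -0.5]
opening: 0.0511
```

```bash
python3 - <<'E'
from h import *
st();plan([((.3545,.3165,.075),90,2.0)],.4,wmax=7); p=camera('wrist');save(p,'w18.png')
locate(p,'arbor_collared',.003,(.3545,.3165))
E
```

```text
t 28.65 pos [0.3625 0.31   0.1866] rot [179.9  -0.   89. ] q [40.6 -5.9 -6.9 88.9 -0.1 41.5] F [ 0.2 -0.1 -0.5] open 0.0511
6 [[0.4,[0.11,-0.14,1.86],[0.0,-0.0,-0.2]],[0.4,[0.1,-0.14,1.86],[0.0,-0.0,-0.2]],[0.4,[0.11,-0.14,1.86],[0.0,-0.0,-0.1]],[0.4,[0.11,-0.13,1.86],[0.0,-0.0,-0.2]],[0.4,[0.1,-0.13,1.86],[0.0,-0.0,-0.1]],[0.4,[0.11,-0.14,1.86],[0.1,-0.0,-0.2]]]
arbor_collared conf 0.64 xy [0.3537 0.3165] iou 0.88 areas 1546 1748
```

View pics/w18.png

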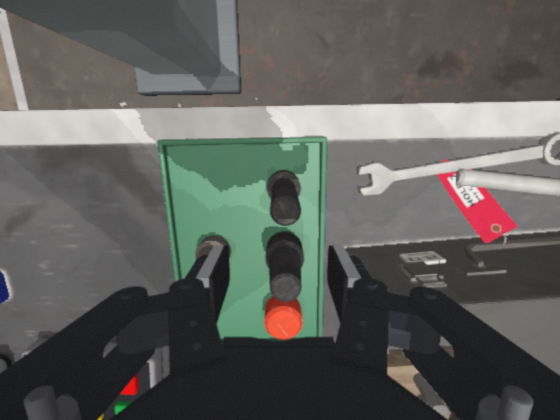

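Call:
play_rows:
  rows:
    - [0.4,[0.4,-0.5,1.0],[0,0,-0.5]]
    - [0.4,[0.3,-0.4,1.8],[0,0,-0.5]]
    - [0.4,[0,0,1.9],[0,0,0]]
    - [0.4,[0,0,1.9],[0,0,0]]
    - [0.4,[0,0,1.5],[0,0,0]]
    - [0.4,[0,0,0],[0,0,0]]

```text
time: 29.35
ee_pos: [0.3589, 0.3157, 0.1053]
tcp_rot: [179.6, -0.2, 89.7]
wrist_force: [-0.5, 0.6, 0.6]
opening: 0.0516
```

```bash
python3 - <<'E'
from h import *
st();plan([((.3540,.3165,.075),90,2.0)],.4,wmax=7); p=camera('wrist');save(p,'w19.png')
E
```

```text
t 29.35 pos [0.3589 0.3157 0.1053] rot [179.6  -0.2  89.7] q [ 41.4  -5.8 -15.8  79.5  -0.1  41.7] F [-0.5  0.6  0.6] open 0.0516
2 [[0.4,[0.03,-0.26,1.51],[0.2,-0.1,-0.1]],[0.4,[0.04,-0.25,1.52],[0.2,-0.1,-0.2]]]
```

View pics/w19.png

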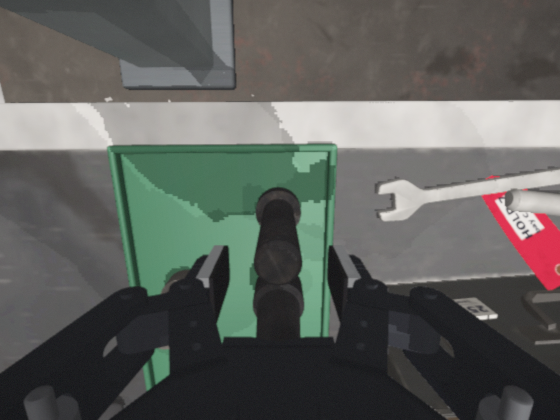

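Call:
play_rows:
  rows:
    - [0.4,[0,-0.3,1.3],[0.2,0,-0.2]]
    - [0.4,[0,-0.2,1.3],[0.2,0,-0.1]]
    - [0.4,[0,0,0.6],[0,0,0]]
    - [0.4,[0,0,0],[0,0,0]]
    - [1,[0,0,0],[0,0,0]]
    - [1,[0,0,0],[0,0,0]]
    - [1,[0,0,0],[0,0,0]]
    - [1,[0,0,0],[0,0,0]]
    - [1,[0,0,0],[0,0,0]]
  newtons: 50

```text
time: 30.3
ee_pos: [0.3554, 0.3167, 0.0745]
tcp_rot: [179.8, -0.4, 90.0]
wrist_force: [-0.3, -0.5, -1.9]
opening: 0.0266
```

```bash
python3 - <<'E'
from h import *
st(); p=camera('side');save(p,'s20.png')
E
```

```text
t 30.3 pos [0.3554 0.3167 0.0745] rot [179.8  -0.4  90. ] q [ 41.6  -5.5 -18.9  76.1   0.2  41.6] F [-0.3 -0.5 -1.9] open 0.0266
```

View pics/s20.png

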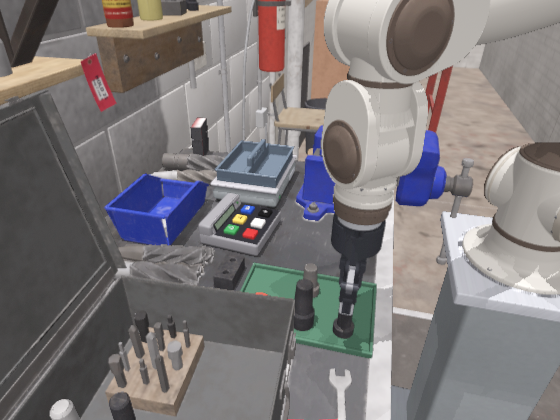

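```bash
python3 - <<'E'
from h import *
plan([((.3555,.3165,.16),90,3),((.59,.06,.24),90,4.5),((.610,-.225,.23),90,4.5)],1,wmax=7)
E
```

```text
12 [[1,[0.01,0.01,-2.85],[0.1,-0.1,0.0]],[1,[0.01,0.01,-2.86],[0.1,-0.2,0.0]],[1,[0.0,0.01,-2.85],[0.0,-0.1,0.0]],[1,[-3.21,2.93,-1.0],[0.0,-0.0,0.0]],[1,[-3.21,2.93,-1.0],[0.0,-0.0,0.0]],[1,[-3.2,2.93,-1.0],[0.0,-0.0,0.0]],[1,[-3.21,2.93,-1.0],[0.0,-0.0,0.0]],[1,[-3.2,2.93,-1.0],[0.0,-0.0,0.0]],[1,[-3.21,2.93,-1.0],[0.0,-0.0,0.0]],[1,[-3.2,2.93,-1.0],[0.0,-0.0,0.0]],[1,[-3.21,2.93,-1.0],[0.0,-0.0,0.0]],[1,[-4.07,0.29,0.14],[0.0,-0.0,0.0]]]
6 [[1,[-4.07,0.29,0.14],[0.0,-0.0,0.0]],[1,[-4.07,0.28,0.14],[0.0,-0.0,0.0]],[1,[-4.07,0.29,0.14],[0.0,-0.0,0.0]],[1,[-4.07,0.28,0.15],[0.0,-0.0,0.0]],[1,[-4.07,0.29,0.14],[0.0,-0.0,0.0]],[1,[-4.08,0.28,0.15],[0.0,-0.0,0.0]]]
```

Call:
play_rows:
  rows:
    - [1,[0,0,-1.5],[0,0,0]]
    - [1,[0,0,-3],[0,0,0]]
    - [1,[0,0,-3],[0,0,0]]
    - [1,[-2,1.8,-1.5],[0,0,0]]
    - [1,[-3.2,2.9,-1],[0,0,0]]
    - [1,[-3.2,2.9,-1],[0,0,0]]
    - [1,[-3.2,2.9,-1],[0,0,0]]
    - [1,[-3.2,2.9,-1],[0,0,0]]
    - [1,[-3.2,2.9,-1],[0,0,0]]
    - [1,[-3.2,2.9,-1],[0,0,0]]
    - [1,[-3.2,2.9,-1],[0,0,0]]
    - [1,[-3.5,1.5,0],[0,0,0]]

```text
time: 31.55
ee_pos: [0.598, 0.0293, 0.2532]
tcp_rot: [179.2, -0.6, 90.5]
wrist_force: [0.5, 0.6, -3.1]
opening: 0.026
```

```bash
python3 - <<'E'
from h import *
st();plan([((.610,-.225,.23),90,4.5)],1,wmax=7)
E
```

```text
t 31.55 pos [0.598  0.0293 0.2532] rot [179.2  -0.6  90.5] q [ 2.6 11.3 18.4 96.3  0.5  2. ] F [ 0.5  0.6 -3.1] open 0.026
6 [[1,[-4.24,0.16,0.35],[0.1,-0.1,0.1]],[1,[-4.24,0.16,0.35],[0.1,-0.1,0.1]],[1,[-4.24,0.17,0.36],[0.1,-0.1,0.1]],[1,[-4.24,0.18,0.37],[0.2,-0.1,0.1]],[1,[-4.24,0.19,0.38],[0.1,-0.1,0.1]],[1,[-4.25,0.19,0.38],[0.2,-0.1,0.0]]]
```

Call:
play_rows:
  rows:
    - [1,[-4.2,0.2,0],[0.1,-0.1,0.1]]
    - [1,[-4.2,0.2,0],[0.1,-0.1,0.1]]
    - [1,[-4.2,0.2,0],[0.1,-0.1,0.1]]
    - [1,[-4.2,0.2,0.3],[0.1,-0.1,0.1]]
    - [1,[-3.5,0.2,0.5],[0.1,-0.1,0.1]]
    - [1,[-2,0.2,0.5],[0.1,-0.1,0.1]]
    - [1,[-1,0.1,0.5],[0,0,0]]
    - [1,[0,0,0],[0,0,0]]

```text
time: 32.35
ee_pos: [0.6131, -0.2183, 0.2399]
tcp_rot: [179.6, 0.1, 89.6]
wrist_force: [0.9, 0.7, -2.6]
opening: 0.0264
```

```bash
python3 - <<'E'
from h import *
st();plan([((.610,-.225,.175),90,2)],1,wmax=7);p=camera('wrist');save(p,'w21.png')
E
```

```text
t 32.35 pos [ 0.6131 -0.2183  0.2399] rot [1.796e+02 1.000e-01 8.960e+01] q [-19.6  19.2  26.4  96.9   0.  -19.2] F [ 0.9  0.7 -2.6] open 0.0264
4 [[1,[-0.17,-0.09,1.62],[0.1,0.0,-0.1]],[1,[-0.16,-0.08,1.62],[0.1,0.0,-0.1]],[1,[-0.17,-0.08,1.63],[0.1,0.1,-0.1]],[1,[-0.16,-0.08,1.62],[0.1,0.0,-0.1]]]
```

View pics/w21.png

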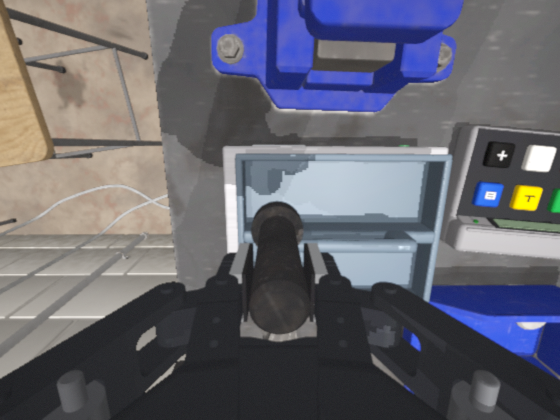

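Call:
play_rows:
  rows:
    - [1,[-0.3,-0.2,1.5],[0.1,0,0]]
    - [1,[-0.2,-0.1,2],[0.1,0,0]]
    - [1,[-0.1,0,2],[0.1,0,0]]
    - [1,[-0.1,0,1.5],[0.1,0,0]]
    - [1,[0,0,0.5],[0,0,0]]
    - [1,[0,0,0],[0,0,0]]

```text
time: 33.0
ee_pos: [0.6119, -0.2161, 0.1686]
tcp_rot: [179.7, 0.1, 90.1]
wrist_force: [0.3, 0.5, -2.2]
opening: 0.0261
```

```bash
python3 - <<'E'
from h import *
st();plan([((.610,-.224,.138),90,1)],1,wmax=7);p=camera('wrist');save(p,'w22.png')
E
```

```text
t 33.0 pos [ 0.6119 -0.2161  0.1686] rot [1.797e+02 1.000e-01 9.010e+01] q [-19.5  17.6  16.6  88.6   0.  -19.6] F [ 0.3  0.5 -2.2] open 0.0261
4 [[1,[-0.2,-0.05,0.77],[0.1,0.0,0.0]],[1,[-0.19,-0.05,0.76],[0.1,0.0,0.0]],[1,[-0.2,-0.05,0.77],[0.0,0.1,0.1]],[1,[-0.19,-0.05,0.76],[0.1,0.0,0.0]]]
```

View pics/w22.png

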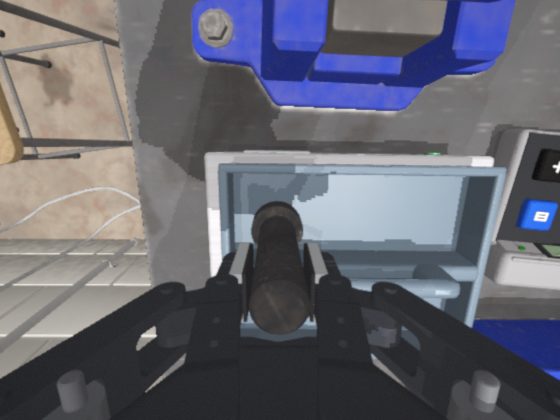

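Call:
play_rows:
  rows:
    - [1,[-0.4,-0.1,0.5],[0.1,0,0]]
    - [1,[-0.4,-0.1,0.8],[0.1,0,0]]
    - [1,[-0.2,0,0.8],[0,0,0]]
    - [1,[-0.1,0,0.6],[0,0,0]]
    - [1,[0,0,0.4],[0,0,0]]
    - [1,[0,0,0],[0,0,0]]

```text
time: 33.65
ee_pos: [0.6109, -0.2281, 0.1381]
tcp_rot: [179.7, 0.2, 90.1]
wrist_force: [0.1, -0.3, -2.0]
opening: 0.0263
```

```bash
python3 - <<'E'
from h import *
st();plan([((.610,-.224,.135),90,1)],1,wmax=7)
E
```

```text
t 33.65 pos [ 0.6109 -0.2281  0.1381] rot [179.7   0.2  90.1] q [-20.5  18.   13.6  85.3  -0.1 -20.6] F [ 0.1 -0.3 -2. ] open 0.0263
1 [[1,[0.41,-0.1,0.31],[0.3,0.2,0.1]]]
```

Call:
play_rows:
  rows:
    - [1,[0.2,0,0.2],[0,0,0]]
    - [1,[0.1,0,0.2],[0,0,0]]
    - [1,[0,0,0.15],[0,0,0]]
    - [1,[0,0,0.1],[0,0,0]]

```text
time: 34.05
ee_pos: [0.6114, -0.225, 0.1327]
tcp_rot: [179.6, 0.2, 90.2]
wrist_force: [-1.2, -0.6, 2.7]
opening: 0.0262
```

Call:
play_rows:
  rows:
    - [0.45,[0,0,-0.1],[0,0,0]]
    - [0.45,[0,0,0],[0,0,0]]
    - [0.45,[0,0,0],[0,0,0]]
    - [0.45,[0,0,-1],[0,0,0]]
    - [0.45,[0,0,-2],[0,0,0]]
    - [0.45,[0,0,-3],[0,0,0]]
    - [0.45,[0,0,-3],[0,0,0]]
    - [0.45,[0.5,0,-1],[0,0,0]]
    - [0.45,[0,0,0],[0,0,0]]

```text
time: 34.95
ee_pos: [0.6105, -0.2191, 0.2402]
tcp_rot: [179.5, 0.2, 90.1]
wrist_force: [-0.5, -0.9, -0.3]
opening: 0.047
```

```bash
python3 - <<'E'
from h import *
st();p=camera('wrist');save(p,'w23.png');
plan([((.60,.05,.24),90,4.5),((.4275,.27,.2),90,4.5)],.4,wmax=7)
E
```

```text
t 34.95 pos [ 0.6105 -0.2191  0.2402] rot [179.5   0.2  90.1] q [-19.7  18.6  25.8  96.6  -0.  -19.9] F [-0.5 -0.9 -0.3] open 0.047
12 [[0.4,[4.49,-0.16,-0.03],[0.1,0.0,0.0]],[0.4,[4.49,-0.16,-0.03],[0.1,0.0,0.0]],[0.4,[4.49,-0.16,-0.03],[0.1,0.1,0.0]],[0.4,[4.49,-0.16,-0.02],[0.1,0.0,0.0]],[0.4,[4.48,-0.16,-0.02],[0.0,0.1,0.1]],[0.4,[4.49,-0.18,-0.01],[0.1,0.0,0.0]],[0.4,[3.14,-2.46,0.57],[-0.0,0.0,0.0]],[0.4,[3.15,-2.46,0.57],[-0.0,0.0,0.0]],[0.4,[3.14,-2.46,0.57],[-0.0,0.0,0.0]],[0.4,[3.15,-2.46,0.57],[-0.0,0.0,0.0]],[0.4,[3.14,-2.46,0.57],[-0.0,0.0,0.0]],[0.4,[3.15,-2.46,0.58],[-0.0,0.0,0.0]]]
1 [[0.4,[3.14,-2.47,0.57],[-0.0,0.0,0.0]]]
```

View pics/w23.png

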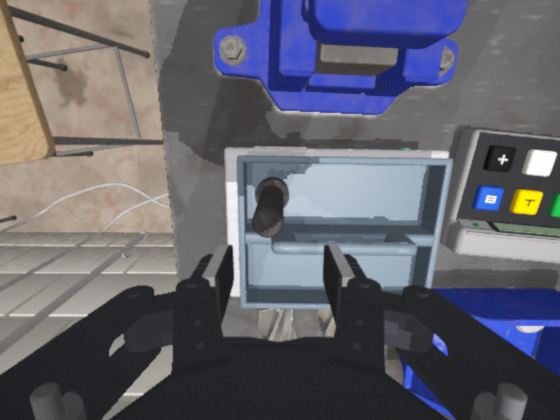

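Call:
play_rows:
  rows:
    - [0.3,[3.5,0,0],[0.1,0,0]]
    - [0.3,[4.5,0,0],[0.1,0,0]]
    - [0.3,[4.5,-0.2,0],[0.1,0,0]]
    - [0.3,[4.5,-0.2,0],[0.1,0,0]]
    - [0.3,[4.5,-0.2,0],[0,0,0]]
    - [0.3,[4.5,-0.2,0],[0,0,0]]
    - [0.3,[3.2,-2.4,0.5],[0,0,0]]
    - [0.3,[3.2,-2.5,0.5],[0,0,0]]
    - [0.3,[3.2,-2.5,0.5],[0,0,0]]
    - [0.3,[3.2,-2.5,0.5],[0,0,0]]
    - [0.3,[3.2,-2.5,0.5],[0,0,0]]
    - [0.3,[3.2,-2.5,0.5],[0,0,0]]

```text
time: 36.2
ee_pos: [0.4434, 0.2445, 0.1855]
tcp_rot: [-178.7, 0.4, 89.7]
wrist_force: [1.2, 0.2, 0.2]
opening: 0.0599
```

Call:
play_rows:
  rows:
    - [0.3,[2.0,-1.5,0],[0,0,0]]
    - [0.3,[0.5,0,0],[0,0,0]]
    - [0.3,[0,0,0],[0,0,0]]

```text
time: 36.5
ee_pos: [0.4233, 0.2725, 0.1806]
tcp_rot: [-178.4, 0.6, 90.1]
wrist_force: [0.8, 0.2, -0.4]
opening: 0.0599
```

```bash
python3 - <<'E'
from h import *
st();p=camera('wrist');save(p,'w24.png');
for n,g in [('arbor_stout',(.4275,.316)),('taper_sleeve',(.43,.235)),('cap_red',(.508,.308))]:  locate(p,n,.003,g)
plan([((.4275,.316,.17),90,3.5),((.4275,.316,.067),90,2.0)],.3,wmax=7)
E
```

```text
t 36.5 pos [0.4233 0.2725 0.1806] rot [-178.4    0.6   90.1] q [32.6 -0.5 -2.5 89.8  0.4 32.5] F [ 0.8  0.2 -0.4] open 0.0599
arbor_stout conf 0.65 xy [0.427 0.316] iou 0.91 areas 2045 2254
taper_sleeve conf 0.56 xy [0.4297 0.2353] iou 0.92 areas 1276 1380
cap_red conf 0.78 xy [0.5065 0.3136] iou 0.84 areas 1531 1820
8 [[0.3,[2.23,0.17,0.55],[-0.8,0.3,-0.0]],[0.3,[2.24,0.15,0.56],[-0.8,0.3,-0.1]],[0.3,[-0.0,0.0,1.72],[0.0,-0.0,0.0]],[0.3,[-0.0,0.0,1.72],[0.0,-0.0,0.0]],[0.3,[-0.0,0.0,1.72],[0.0,-0.0,0.0]],[0.3,[-0.0,0.0,1.71],[0.0,-0.0,0.0]],[0.3,[-0.0,0.0,1.72],[0.0,-0.0,0.0]],[0.3,[-0.01,0.0,1.71],[0.0,-0.0,0.0]]]
```

View pics/w24.png

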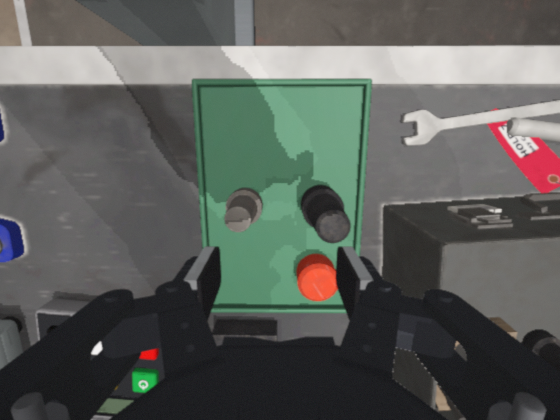

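Call:
play_rows:
  rows:
    - [0.4,[1.8,0.1,0],[-0.8,0.3,0]]
    - [0.4,[1.8,0.1,0.5],[-0.8,0.3,0]]
    - [0.4,[0.7,0.1,1],[0,0,0]]
    - [0.4,[0,0,0],[0,0,0]]

```text
time: 37.1
ee_pos: [0.4296, 0.3163, 0.1648]
tcp_rot: [179.8, -0.1, 89.7]
wrist_force: [-1.0, -0.8, 0.6]
opening: 0.0511
```

```bash
python3 - <<'E'
from h import *
st()
plan([((.427,.316,.12),90,2),((.427,.316,.067),90,2.0)],.4,wmax=7)
E
```

```text
t 37.1 pos [0.4296 0.3163 0.1648] rot [ 1.798e+02 -1.000e-01  8.970e+01] q [36.4  1.6 -2.  86.2 -0.  36.7] F [-1.  -0.8  0.6] open 0.0511
6 [[0.4,[-0.01,-0.09,1.49],[0.1,-0.0,-0.1]],[0.4,[-0.01,-0.09,1.49],[0.0,-0.1,-0.1]],[0.4,[-0.02,-0.09,1.5],[0.1,0.0,-0.1]],[0.4,[0.0,-0.0,1.77],[-0.0,0.0,-0.0]],[0.4,[0.0,-0.0,1.76],[-0.0,0.0,-0.0]],[0.4,[0.0,-0.0,1.77],[-0.0,0.0,-0.0]]]
```

Call:
play_rows:
  rows:
    - [0.4,[0,-0.1,1],[0,0,-0.1]]
    - [0.4,[0,-0.1,1.8],[0,0,-0.1]]
    - [0.4,[0,-0.1,1.8],[0,0,0]]
    - [0.4,[0,0,1.8],[0,0,0]]
    - [0.4,[0,0,1.5],[0,0,0]]
    - [0.4,[0,0,0.5],[0,0,0]]
    - [0.4,[0,0,0],[0,0,0]]

```text
time: 37.8
ee_pos: [0.4253, 0.3148, 0.0736]
tcp_rot: [180.0, 0.1, 90.0]
wrist_force: [0.1, 0.9, -0.6]
opening: 0.0511
```

```bash
python3 - <<'E'
from h import *
st();p=camera('wrist');save(p,'w25.png');
plan([((.427,.316,.067),90,2.0)],.4,wmax=7)
E
```

```text
t 37.8 pos [0.4253 0.3148 0.0736] rot [1.8e+02 1.0e-01 9.0e+01] q [ 36.5   2.3 -11.4  76.3  -0.1  36.6] F [ 0.1  0.9 -0.6] open 0.0511
1 [[0.4,[0.11,0.16,0.7],[0.0,0.0,-0.0]]]
```

View pics/w25.png

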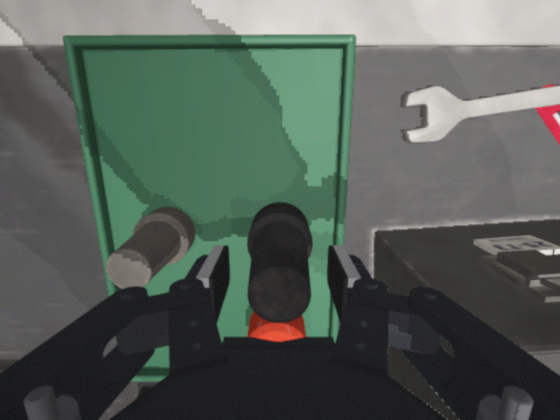

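Call:
play_rows:
  rows:
    - [0.4,[0.1,0.2,0.6],[0,0,0]]
    - [0.4,[0,0,0.1],[0,0,0]]
    - [1,[0,0,0],[0,0,0]]
    - [1,[0,0,0],[0,0,0]]
    - [1,[0,0,0],[0,0,0]]
    - [1,[0,0,0],[0,0,0]]
    - [1,[0,0,0],[0,0,0]]
  newtons: 50

```text
time: 38.55
ee_pos: [0.4287, 0.3165, 0.0687]
tcp_rot: [179.8, -0.1, 89.9]
wrist_force: [0.3, -0.4, -1.1]
opening: 0.0319
```

```bash
python3 - <<'E'
from h import *
st()
plan([((.427,.316,.15),90,3),((.59,.06,.24),90,4.5),((.610,-.164,.23),90,4.5)],1,wmax=7)
E
```

```text
t 38.55 pos [0.4287 0.3165 0.0687] rot [ 1.798e+02 -1.000e-01  8.990e+01] q [ 36.5   2.7 -11.5  75.6  -0.1  36.5] F [ 0.3 -0.4 -1.1] open 0.0319
12 [[1,[-0.01,-0.05,-2.71],[0.1,-0.0,-0.0]],[1,[-0.02,-0.05,-2.71],[0.0,-0.0,-0.0]],[1,[-0.01,-0.05,-2.71],[0.1,-0.1,-0.1]],[1,[-3.2,2.03,-1.12],[-0.0,0.0,0.0]],[1,[-3.2,2.04,-1.12],[-0.0,0.0,0.0]],[1,[-3.2,2.03,-1.12],[-0.0,0.0,0.0]],[1,[-3.2,2.04,-1.12],[-0.0,0.0,0.0]],[1,[-3.21,2.03,-1.13],[-0.0,0.0,0.0]],[1,[-3.2,2.04,-1.12],[-0.0,0.0,0.0]],[1,[-3.21,2.03,-1.13],[-0.0,0.0,0.0]],[1,[-3.2,2.04,-1.12],[-0.0,0.0,0.0]],[1,[-3.73,0.33,0.17],[-0.0,0.0,0.0]]]
5 [[1,[-3.73,0.33,0.17],[-0.0,0.0,0.0]],[1,[-3.74,0.33,0.17],[-0.0,0.0,0.0]],[1,[-3.73,0.33,0.17],[-0.0,0.0,0.0]],[1,[-3.74,0.33,0.17],[-0.0,0.0,0.0]],[1,[-3.73,0.33,0.16],[-0.0,0.0,0.0]]]
```

Call:
play_rows:
  rows:
    - [1,[0,0,-1.5],[0,0,0]]
    - [1,[0,0,-3],[0,0,0]]
    - [1,[0,0,-3],[0,0,0]]
    - [1,[-2,1.3,-1.5],[0,0,0]]
    - [1,[-3.2,2,-1.2],[0,0,0]]
    - [1,[-3.2,2,-1.2],[0,0,0]]
    - [1,[-3.2,2,-1.2],[0,0,0]]
    - [1,[-3.2,2,-1.2],[0,0,0]]
    - [1,[-3.2,2,-1],[0,0,0]]
    - [1,[-3.2,2,-1],[0,0,0]]
    - [1,[-3.2,2,-1],[0,0,0]]
    - [1,[-3.5,1.2,0],[0,0,0]]

```text
time: 39.75
ee_pos: [0.5966, 0.0307, 0.2559]
tcp_rot: [179.4, -0.2, 90.5]
wrist_force: [0.8, 0.8, -2.6]
opening: 0.0321
```

```bash
python3 - <<'E'
from h import *
st()
plan([((.610,-.162,.23),90,4.2)],1,wmax=7)
E
```

```text
t 39.75 pos [0.5966 0.0307 0.2559] rot [179.4  -0.2  90.5] q [ 2.9 11.4 18.8 96.8  0.1  2.4] F [ 0.8  0.8 -2.6] open 0.0321
5 [[1,[-3.86,0.23,0.51],[0.1,-0.0,0.1]],[1,[-3.86,0.24,0.51],[0.1,-0.0,0.1]],[1,[-3.85,0.25,0.51],[0.1,-0.1,0.1]],[1,[-3.85,0.25,0.51],[0.1,-0.0,0.1]],[1,[-3.86,0.26,0.52],[0.2,-0.1,0.1]]]
```

Call:
play_rows:
  rows:
    - [1,[-3.5,0.2,0],[0.1,0,0.1]]
    - [1,[-3.8,0.2,0],[0.1,0,0.1]]
    - [1,[-3.8,0.2,0],[0.1,0,0.1]]
    - [1,[-3,0.2,0],[0.1,0,0.1]]
    - [1,[-2,0.2,0],[0.1,0,0.1]]
    - [1,[-0.8,0.2,0.5],[0,0,0]]
    - [1,[0,0,0],[0,0,0]]

```text
time: 40.45
ee_pos: [0.6097, -0.1496, 0.2562]
tcp_rot: [179.7, -0.1, 89.7]
wrist_force: [0.3, -0.5, -3.3]
opening: 0.0322
```

```bash
python3 - <<'E'
from h import *
st();p=camera('wrist');save(p,'w26.png');
plan([((.610,-.162,.18),90,2)],1,wmax=7)
E
```

```text
t 40.45 pos [ 0.6097 -0.1496  0.2562] rot [ 1.797e+02 -1.000e-01  8.970e+01] q [-13.9  16.3  24.7  98.2   0.2 -13.5] F [ 0.3 -0.5 -3.3] open 0.0322
4 [[1,[-0.33,-0.0,1.92],[0.1,-0.0,-0.1]],[1,[-0.33,0.0,1.92],[0.1,-0.0,-0.1]],[1,[-0.33,0.01,1.91],[0.0,-0.1,-0.1]],[1,[-0.32,0.0,1.92],[0.1,-0.0,-0.0]]]
```

View pics/w26.png

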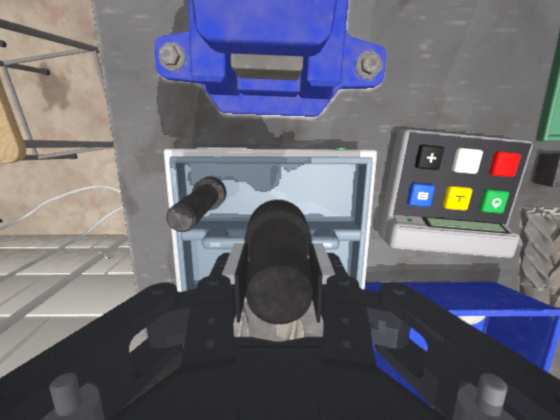

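Call:
play_rows:
  rows:
    - [1,[-0.4,0,1.5],[0.1,0,0]]
    - [1,[-0.4,0,2],[0.1,0,-0.1]]
    - [1,[-0.4,0,2],[0,0,-0.1]]
    - [1,[-0.3,0,2],[0,0,0]]
    - [1,[-0.1,0,0.5],[0,0,0]]
    - [1,[0,0,0],[0,0,0]]

```text
time: 41.1
ee_pos: [0.6105, -0.1567, 0.1775]
tcp_rot: [179.7, -0.2, 90.4]
wrist_force: [-0.0, -0.4, -1.6]
opening: 0.0321
```

```bash
python3 - <<'E'
from h import *
st();p=camera('wrist');save(p,'w27.png');
plan([((.610,-.162,.130),90,2)],1,wmax=7)
E
```

```text
t 41.1 pos [ 0.6105 -0.1567  0.1775] rot [179.7  -0.2  90.4] q [-14.5  15.1  14.5  89.1   0.2 -14.9] F [-0.  -0.4 -1.6] open 0.0321
3 [[1,[-0.18,-0.03,1.6],[0.1,-0.1,0.1]],[1,[-0.18,-0.03,1.6],[0.1,-0.0,0.1]],[1,[-0.18,-0.02,1.6],[0.1,-0.1,0.2]]]
```

View pics/w27.png

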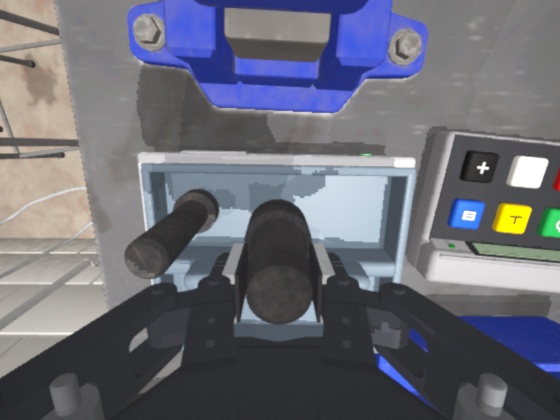

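Call:
play_rows:
  rows:
    - [1,[0,0,1],[0.1,0,0.1]]
    - [1,[0,0,1.5],[0.1,0,0.1]]
    - [1,[0,0,1.2],[0,0,0.1]]
    - [1,[0,0,0.5],[0,0,0]]
    - [1,[0,0,0],[0,0,0]]

```text
time: 41.65
ee_pos: [0.6118, -0.1556, 0.1348]
tcp_rot: [179.8, -0.1, 90.1]
wrist_force: [-0.5, 0.4, -1.6]
opening: 0.0319
```

```bash
python3 - <<'E'
from h import *
st();p=camera('wrist');save(p,'w28.png')
E
```

```text
t 41.65 pos [ 0.6118 -0.1556  0.1348] rot [ 1.798e+02 -1.000e-01  9.010e+01] q [-14.4  15.2   9.8  84.5   0.2 -14.5] F [-0.5  0.4 -1.6] open 0.0319
```

View pics/w28.png

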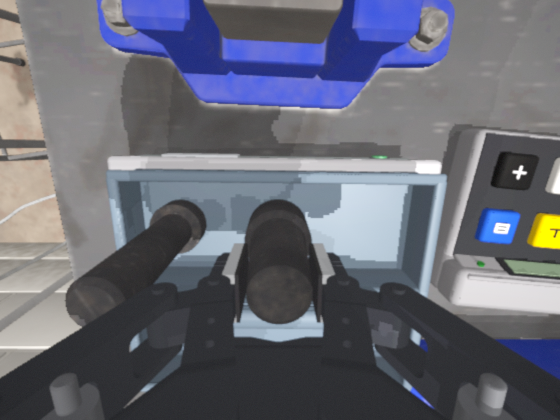

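Call:
play_rows:
  rows:
    - [1,[0.1,0,0.4],[0,0,0]]
    - [1,[0.1,0,0.3],[0,0,0]]
    - [1,[0,0,0.2],[0,0,0]]
    - [1,[0,0,0.15],[0,0,0]]

```text
time: 42.1
ee_pos: [0.6129, -0.1538, 0.1263]
tcp_rot: [179.5, -0.1, 90.1]
wrist_force: [-0.8, -0.0, 5.4]
opening: 0.0321
```

Call:
play_rows:
  rows:
    - [0.52,[0,0,-0.1],[0,0,0]]
    - [0.52,[0,0,0],[0,0,0]]
    - [0.52,[0,0,0],[0,0,0]]
    - [0.52,[0,0,-1],[0,0,0]]
    - [0.52,[0,0,-2],[0,0,0]]
    - [0.52,[0,0,-3],[0,0,0]]
    - [0.52,[0,0,-3],[0,0,0]]
    - [0.52,[0.5,0,-1],[0,0,0]]
    - [0.4,[0,0,0],[0,0,0]]

```text
time: 43.0
ee_pos: [0.6117, -0.1488, 0.2338]
tcp_rot: [179.5, -0.1, 90.1]
wrist_force: [0.3, 0.6, -0.3]
opening: 0.0509
```

```bash
python3 - <<'E'
from h import *
st();p=camera('wrist');save(p,'w29.png');
plan([((.60,.05,.24),90,4.5),((.4297,.2,.2),90,4.5)],.4,wmax=7)
E
```

```text
t 43.0 pos [ 0.6117 -0.1488  0.2338] rot [ 1.795e+02 -1.000e-01  9.010e+01] q [-13.8  15.6  21.3  95.2   0.2 -13.8] F [ 0.3  0.6 -0.3] open 0.0509
11 [[0.4,[3.98,-0.22,-0.14],[0.1,-0.0,0.0]],[0.4,[3.98,-0.22,-0.13],[0.1,-0.0,0.0]],[0.4,[3.98,-0.23,-0.13],[0.1,-0.0,0.0]],[0.4,[3.98,-0.22,-0.14],[0.1,-0.0,0.0]],[0.4,[3.98,-0.23,-0.13],[0.1,-0.1,0.1]],[0.4,[2.5,-2.84,0.66],[0.0,0.0,-0.0]],[0.4,[2.5,-2.84,0.67],[0.0,0.0,-0.0]],[0.4,[2.5,-2.84,0.66],[0.0,0.0,-0.0]],[0.4,[2.5,-2.84,0.67],[0.0,0.0,-0.0]],[0.4,[2.5,-2.84,0.66],[0.0,0.0,-0.0]],[0.4,[2.49,-2.83,0.67],[0.0,0.0,-0.0]]]
```

View pics/w29.png

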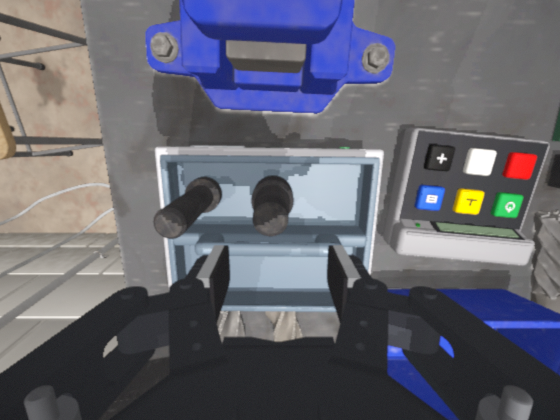

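Both arbors stand in the near trough. Next the sleeve.

Call:
play_rows:
  rows:
    - [0.4,[3,-0.2,-0.2],[0.1,0,0]]
    - [0.4,[4,-0.2,-0.2],[0.1,0,0]]
    - [0.4,[4,-0.2,-0.2],[0.1,0,0]]
    - [0.4,[4,-0.2,-0.2],[0.1,0,0]]
    - [0.4,[4,-0.2,-0.2],[0,0,0]]
    - [0.4,[2.5,-2.8,0.5],[0,0,0]]
    - [0.4,[2.5,-2.8,0.6],[0,0,0]]
    - [0.4,[2.5,-2.8,0.6],[0,0,0]]
    - [0.4,[2.5,-2.8,0.6],[0,0,0]]
    - [0.4,[2.5,-2.5,0.6],[0,0,0]]
    - [0.4,[1.5,-1.5,0.6],[0,0,0]]
    - [0.4,[0,0,0],[0,0,0]]

```text
time: 44.25
ee_pos: [0.4375, 0.1914, 0.1864]
tcp_rot: [-178.6, 0.2, 90.0]
wrist_force: [0.7, 0.4, -0.4]
opening: 0.0515
```

```bash
python3 - <<'E'
from h import *
st();p=camera('wrist');save(p,'w30.png');
for n,g in [('taper_sleeve',(.43,.235)),('cap_red',(.508,.308))]:  
    g=locate(p,n,.003,g)
    if n=='taper_sleeve' and g is not None: plan([((*g,.1),90,3)],.4,wmax=7)
E
```

```text
t 44.25 pos [0.4375 0.1914 0.1864] rot [-178.6    0.2   90. ] q [23.4 -4.4 -5.6 90.2  0.4 23.4] F [ 0.7  0.4 -0.4] open 0.0515
taper_sleeve conf 0.79 xy [0.4295 0.2358] iou 0.93 areas 1222 1321
4 [[0.4,[1.14,-0.19,2.18],[-0.3,0.0,-0.0]],[0.4,[1.14,-0.21,2.18],[-0.3,0.1,-0.0]],[0.4,[1.14,-0.22,2.19],[-0.3,0.0,-0.0]],[0.4,[1.14,-0.23,2.18],[-0.4,0.1,-0.1]]]
cap_red conf 0.92 xy [0.5161 0.3007] iou 0.22 areas 406 1858
```

View pics/w30.png

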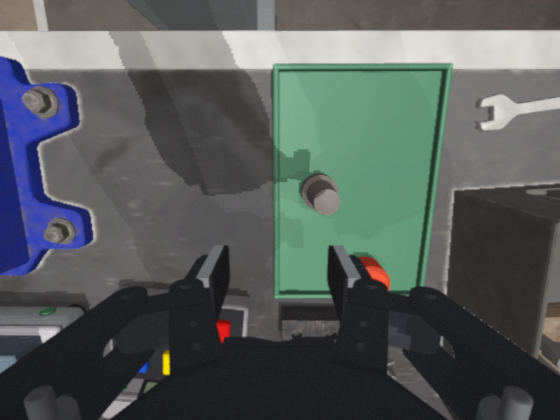

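Call:
play_rows:
  rows:
    - [0.4,[1.2,-0.2,1.5],[-0.4,0,0]]
    - [0.4,[1.2,-0.2,2.2],[-0.4,0,0]]
    - [0.4,[1.2,-0.2,2.2],[-0.4,0,0]]
    - [0.4,[0.8,-0.2,1.5],[-0.3,0,0]]
    - [0.4,[0,0,0.5],[0,0,0]]
    - [0.4,[0,0,0],[0,0,0]]

```text
time: 45.0
ee_pos: [0.4369, 0.2306, 0.1059]
tcp_rot: [179.6, 0.2, 89.4]
wrist_force: [-0.2, 0.5, 0.2]
opening: 0.0514
```

```bash
python3 - <<'E'
from h import *
st();p=camera('wrist');save(p,'w31.png'); locate(p,'taper_sleeve',.003,(.43,.235))
plan([((.4295,.2358,.04),90,2)],.4,wmax=7)
E
```

```text
t 45.0 pos [0.4369 0.2306 0.1059] rot [179.6   0.2  89.4] q [ 28.   -3.4 -13.5  79.7  -0.4  28.7] F [-0.2  0.5  0.2] open 0.0514
taper_sleeve conf 0.64 xy [0.4298 0.2357] iou 0.97 areas 2471 2550
4 [[0.4,[0.13,-0.21,1.67],[0.1,0.0,-0.2]],[0.4,[0.13,-0.21,1.67],[0.1,0.1,-0.2]],[0.4,[0.12,-0.2,1.67],[0.1,0.0,-0.1]],[0.4,[0.13,-0.2,1.68],[0.2,0.1,-0.2]]]
```

View pics/w31.png

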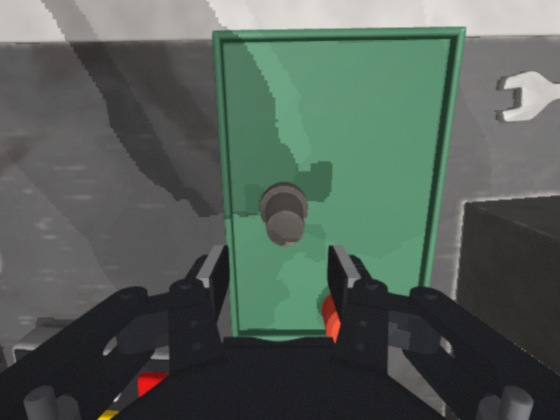

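Call:
play_rows:
  rows:
    - [0.4,[0.2,-0.3,1],[0.1,0,-0.2]]
    - [0.4,[0.2,-0.3,1.7],[0.1,0,-0.2]]
    - [0.4,[0.1,-0.1,1.7],[0.1,0,-0.2]]
    - [0.4,[0.1,-0.1,1.5],[0,0,0]]
    - [0.4,[0,0,0.5],[0,0,0]]
    - [0.4,[0,0,0],[0,0,0]]

```text
time: 45.7
ee_pos: [0.432, 0.2365, 0.0431]
tcp_rot: [179.5, -0.0, 89.8]
wrist_force: [0.5, -0.8, 0.7]
opening: 0.0513
```

```bash
python3 - <<'E'
from h import *
st();plan([((.4297,.2358,.04),90,2)],.4,wmax=7)
E
```

```text
t 45.7 pos [0.432  0.2365 0.0431] rot [179.5  -0.   89.8] q [ 28.8  -2.3 -19.5  72.4  -0.2  29. ] F [ 0.5 -0.8  0.7] open 0.0513
1 [[0.4,[-0.07,-0.23,0.3],[0.5,-0.0,-0.2]]]
```

Call:
play_rows:
  rows:
    - [0.4,[0,-0.2,0.2],[0.4,0,0]]
    - [0.4,[0,0,0.1],[0,0,0]]
    - [1,[0,0,0],[0,0,0]]
    - [1,[0,0,0],[0,0,0]]
    - [1,[0,0,0],[0,0,0]]
    - [1,[0,0,0],[0,0,0]]
    - [1,[0,0,0],[0,0,0]]
  newtons: 50

```text
time: 46.4
ee_pos: [0.431, 0.2368, 0.0424]
tcp_rot: [179.8, -0.1, 89.8]
wrist_force: [-0.2, 0.9, -0.9]
opening: 0.0304
```

```bash
python3 - <<'E'
from h import *
st()
plan([((.4297,.236,.15),90,3),((.6,.06,.25),90,4.5),((.692,-.150,.24),90,4.5)],1,wmax=7)
E
```

```text
t 46.4 pos [0.431  0.2368 0.0424] rot [ 1.798e+02 -1.000e-01  8.980e+01] q [ 28.8  -2.2 -19.4  72.6   0.   29. ] F [-0.2  0.9 -0.9] open 0.0304
12 [[1,[-0.01,-0.02,-2.69],[0.0,-0.0,-0.0]],[1,[-0.02,-0.03,-2.69],[0.1,-0.0,-0.1]],[1,[-0.01,-0.03,-2.69],[0.0,-0.1,-0.0]],[1,[-0.02,-0.03,-2.7],[0.1,-0.0,-0.1]],[1,[-2.93,2.84,-1.67],[-0.0,-0.0,0.0]],[1,[-2.94,2.84,-1.67],[-0.0,-0.0,0.0]],[1,[-2.93,2.84,-1.67],[-0.0,-0.0,0.0]],[1,[-2.94,2.83,-1.66],[-0.0,-0.0,0.0]],[1,[-2.93,2.84,-1.67],[-0.0,-0.0,0.0]],[1,[-2.94,2.83,-1.66],[-0.0,-0.0,0.0]],[1,[-3.5,1.53,0.17],[-0.0,-0.0,0.0]],[1,[-3.5,1.53,0.16],[-0.0,-0.0,0.0]]]
4 [[1,[-3.5,1.53,0.17],[-0.0,-0.0,0.0]],[1,[-3.5,1.54,0.16],[-0.0,-0.0,0.0]],[1,[-3.5,1.53,0.17],[-0.0,-0.0,0.0]],[1,[-3.5,1.54,0.16],[-0.0,-0.0,0.0]]]
```

Call:
play_rows:
  rows:
    - [1,[0,0,-1.5],[0,0,0]]
    - [1,[0,0,-2.7],[0,0,0]]
    - [1,[0,0,-2.7],[0,0,0]]
    - [1,[0,0,-2.7],[0,0,0]]
    - [1,[-2,2,-1.7],[0,0,0]]
    - [1,[-2.9,2.8,-1.7],[0,0,0]]
    - [1,[-2.9,2.8,-1.7],[0,0,0]]
    - [1,[-2.9,2.8,-1.7],[0,0,0]]
    - [1,[-2.9,2.8,-1.5],[0,0,0]]
    - [1,[-2.9,2.5,-1],[0,0,0]]
    - [1,[-3.5,1.5,0],[0,0,0]]
    - [1,[-3.5,1.5,0],[0,0,0]]

```text
time: 47.6
ee_pos: [0.6212, -0.0042, 0.2513]
tcp_rot: [179.4, -0.2, 90.3]
wrist_force: [0.5, 0.2, -2.4]
opening: 0.03
```

```bash
python3 - <<'E'
from h import *
st()
plan([((.692,-.150,.23),90,4)],1,wmax=7)
E
```

```text
t 47.6 pos [ 0.6212 -0.0042  0.2513] rot [179.4  -0.2  90.3] q [-0.5 14.8 22.3 96.9  0.2 -0.8] F [ 0.5  0.2 -2.4] open 0.03
5 [[1,[-2.92,1.39,0.43],[0.1,-0.0,0.1]],[1,[-2.92,1.4,0.43],[0.1,-0.0,0.1]],[1,[-2.92,1.41,0.43],[0.1,-0.1,0.0]],[1,[-2.92,1.41,0.43],[0.1,-0.0,0.1]],[1,[-2.92,1.41,0.42],[0.2,-0.1,0.0]]]
```

Call:
play_rows:
  rows:
    - [1,[-2.5,1.4,0],[0.1,0,0]]
    - [1,[-2.9,1.4,0.2],[0.1,0,0]]
    - [1,[-2.9,1.4,0.3],[0.1,0,0]]
    - [1,[-2.5,1.4,0.4],[0.1,0,0]]
    - [1,[-1.5,1.0,0.4],[0.1,0,0]]
    - [1,[-0.5,0.3,0.5],[0,0,0]]
    - [1,[0,0,0],[0,0,0]]

```text
time: 48.3
ee_pos: [0.6932, -0.1426, 0.2379]
tcp_rot: [179.8, -0.1, 90.0]
wrist_force: [-1.0, 0.6, -3.7]
opening: 0.0302
```

```bash
python3 - <<'E'
from h import *
st();p=camera('wrist');save(p,'w32.png')
plan([((.692,-.150,.15),90,2)],1,wmax=7)
E
```

```text
t 48.3 pos [ 0.6932 -0.1426  0.2379] rot [ 1.798e+02 -1.000e-01  9.000e+01] q [-11.7  28.8  39.1 100.1   0.2 -11.7] F [-1.   0.6 -3.7] open 0.0302
5 [[1,[-0.16,-0.03,1.77],[0.0,-0.0,0.0]],[1,[-0.16,-0.03,1.77],[0.1,-0.0,0.0]],[1,[-0.16,-0.02,1.77],[0.0,-0.0,0.0]],[1,[-0.16,-0.03,1.77],[0.1,-0.1,0.0]],[1,[-0.16,-0.02,1.76],[0.0,-0.0,0.0]]]
```

View pics/w32.png

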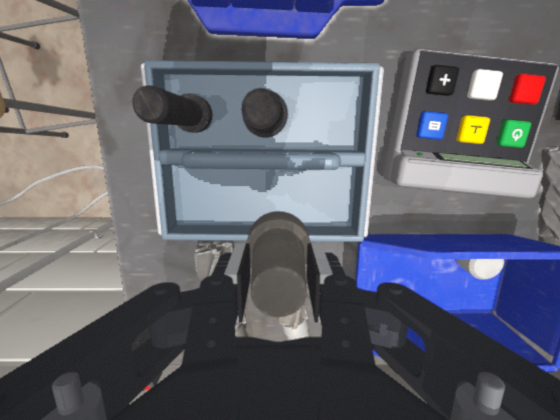

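```bash
python3 - <<'E'
from h import *
p=camera('wrist')
W=pix2w(p,[[145,66],[381,66],[165,239],[365,240]],.094);print(W.round(4),W.mean(0))
rect(p,'tray',.094)
E
```

```text
[[ 0.5735 -0.2569  0.094 ]
 [ 0.5727 -0.0523  0.094 ]
 [ 0.7336 -0.2557  0.094 ]
 [ 0.7342 -0.0528  0.094 ]] [ 0.65350544 -0.15441628  0.094     ]
tray conf 0.73 c [ 651.8 -156.6] size [205.6 166. ] ang 89.3 corners [[568.0, -258.0], [734.0, -260.0], [736.0, -55.0], [570.0, -53.0]]
```

Call:
play_rows:
  rows:
    - [1,[-0.2,0,1.5],[0,0,0]]
    - [1,[-0.2,0,2],[0,0,0]]
    - [1,[-0.2,0,2],[0,0,0]]
    - [1,[-0.2,0,2],[0,0,0]]
    - [1,[-0.1,0,1],[0,0,0]]
    - [1,[0,0,0],[0,0,0]]

```text
time: 49.05
ee_pos: [0.6926, -0.1434, 0.1582]
tcp_rot: [179.3, -0.1, 90.5]
wrist_force: [0.1, 1.1, -2.2]
opening: 0.0304
```

```bash
python3 - <<'E'
from h import *
st();p=camera('wrist');save(p,'w33.png')
plan([((.694,-.150,.105),90,2)],1,wmax=7)
E
```

```text
t 49.05 pos [ 0.6926 -0.1434  0.1582] rot [ 1.793e+02 -1.000e-01  9.050e+01] q [-11.8  25.9  26.2  89.6   0.2 -12.3] F [ 0.1  1.1 -2.2] open 0.0304
3 [[1,[-0.22,0.01,1.81],[0.3,-0.0,0.2]],[1,[-0.23,0.02,1.8],[0.2,-0.0,0.2]],[1,[-0.22,0.04,1.81],[0.3,-0.1,0.1]]]
```

View pics/w33.png

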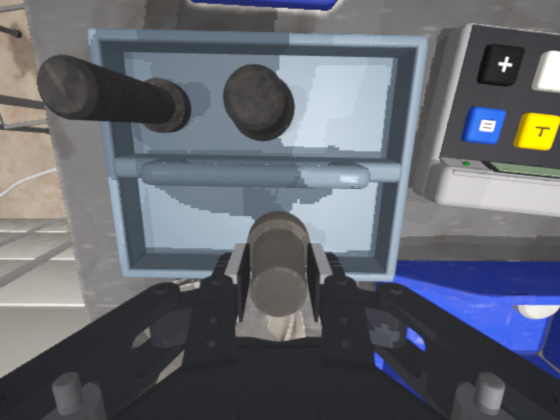

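Call:
play_rows:
  rows:
    - [1,[-0.2,0.1,1.2],[0.3,0,0.1]]
    - [1,[-0.2,0.1,1.6],[0.2,0,0.1]]
    - [1,[-0.1,0.1,1.5],[0.1,0,0.1]]
    - [1,[0,0,0.5],[0,0,0]]
    - [1,[0,0,0],[0,0,0]]

```text
time: 49.6
ee_pos: [0.6975, -0.1483, 0.1096]
tcp_rot: [179.7, -0.0, 90.2]
wrist_force: [-0.5, 0.6, -2.1]
opening: 0.0303
```

```bash
python3 - <<'E'
from h import *
st();p=camera('wrist');save(p,'w34.png')
plan([((.694,-.148,.102),90,2)],1,wmax=7)
E
```

```text
t 49.6 pos [ 0.6975 -0.1483  0.1096] rot [179.7  -0.   90.2] q [-12.   27.1  22.4  85.1   0.1 -12.3] F [-0.5  0.6 -2.1] open 0.0303
1 [[1,[0.03,-0.36,0.79],[0.3,-0.0,0.2]]]
```

View pics/w34.png

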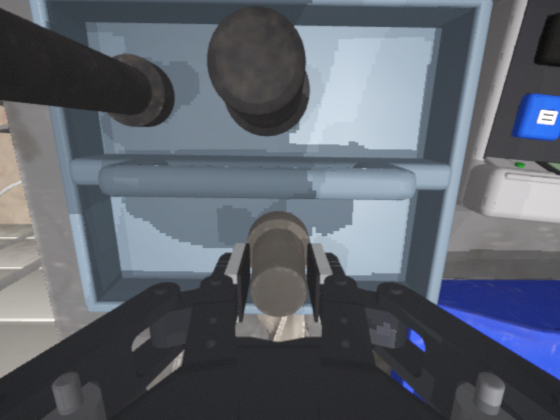

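Call:
play_rows:
  rows:
    - [1,[0,-0.3,0.4],[0.2,0,0]]
    - [1,[0,0,0.3],[0,0,0]]
    - [1,[0,0,0.3],[0,0,0]]
    - [1,[0,0,0.2],[0,0,0]]

```text
time: 50.05
ee_pos: [0.695, -0.1485, 0.0995]
tcp_rot: [179.7, -0.0, 90.2]
wrist_force: [-2.6, 0.5, 5.3]
opening: 0.03
```

Call:
play_rows:
  rows:
    - [0.5,[0,0,-0.1],[0,0,0]]
    - [0.5,[0,0,0],[0,0,0]]
    - [0.5,[0,0,0],[0,0,0]]
    - [0.5,[0,0,-1],[0,0,0]]
    - [0.5,[0,0,-2],[0,0,0]]
    - [0.5,[0,0,-3],[0,0,0]]
    - [0.5,[0,0,-3],[0,0,0]]
    - [1,[1.5,0,-3],[0,0,0]]
    - [1,[2,-0.5,-1],[0,0,0]]
    - [1,[2,-0.5,0],[0,0,3]]
    - [1,[0,0,0],[0,0,3]]
    - [1,[0,0,0],[0,0,0]]

```text
time: 51.25
ee_pos: [0.6831, -0.0897, 0.2407]
tcp_rot: [179.5, -0.0, 84.0]
wrist_force: [-1.1, -0.8, -0.4]
opening: 0.0001
```

```bash
python3 - <<'E'
from h import *
st();p=camera('wrist');save(p,'w35.png');q=camera('side');save(q,'s35.png')
for c in ['top']:
    t=camera(c); save(t,'t35.png')
E
```

```text
t 51.25 pos [ 0.6831 -0.0897  0.2407] rot [179.5  -0.   84. ] q [-7.5 25.2 34.4 98.7  0.1 -1.5] F [-1.1 -0.8 -0.4] open 0.0001
```

View pics/w35.png

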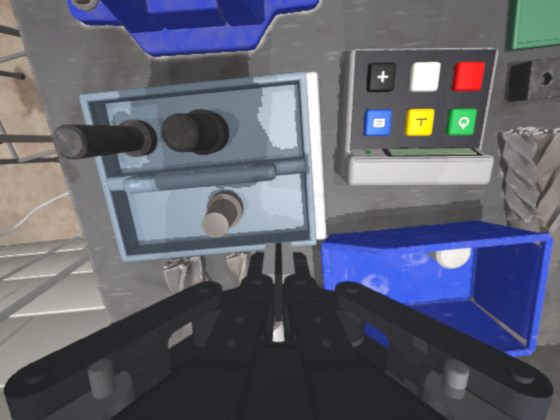

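View pics/s35.png

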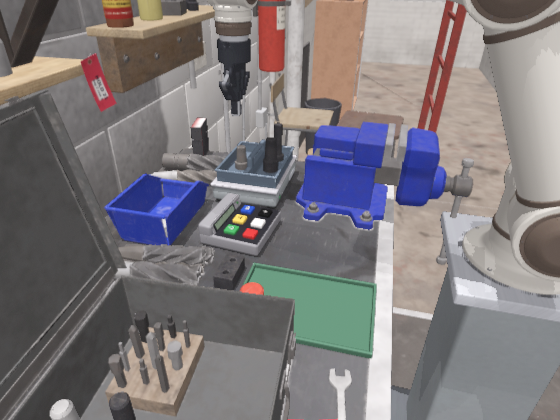

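```bash
python3 - <<'E'
from h import *
plan([((.5855,.1218,.15),-5.5,3)],1,wmax=7.5)
E
```

```text
12 [[1,[1.68,-1.0,0.74],[0.0,-0.0,7.5]],[1,[1.53,-1.21,0.74],[0.0,-0.0,7.5]],[1,[1.36,-1.4,0.74],[0.0,-0.0,7.5]],[1,[1.17,-1.56,0.75],[0.0,-0.1,7.5]],[1,[0.95,-1.7,0.74],[0.0,-0.0,7.5]],[1,[0.72,-1.81,0.74],[0.0,-0.1,7.4]],[1,[0.49,-1.89,0.74],[0.0,-0.1,7.5]],[1,[0.24,-1.94,0.74],[0.1,-0.0,7.4]],[1,[-0.02,-1.95,0.75],[0.0,-0.1,7.5]],[1,[-0.27,-1.93,0.75],[0.1,-0.0,7.4]],[1,[-0.51,-1.88,0.75],[0.0,-0.1,7.5]],[1,[-0.76,-1.8,0.75],[0.1,-0.0,7.4]]]
```

View pics/t35.png

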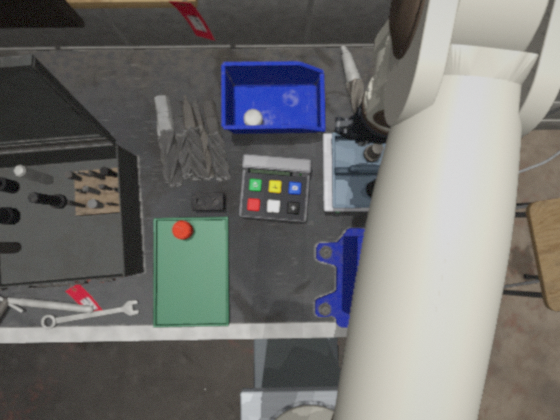

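Call:
play_rows:
  rows:
    - [1,[1.2,-0.7,0],[0,0,7.5]]
    - [1,[1.5,-1.2,0],[0,0,7.5]]
    - [1,[1.4,-1.4,0.5],[0,0,7.5]]
    - [1,[1.2,-1.6,0.7],[0,0,7.5]]
    - [1,[1,-1.7,0.7],[0,0,7.5]]
    - [1,[0.7,-1.8,0.7],[0,0,7.4]]
    - [1,[0.5,-1.9,0.7],[0,0,7.5]]
    - [1,[0.2,-1.9,0.7],[0,0,7.4]]
    - [1,[0,-1.9,1],[0,0,7.5]]
    - [1,[-0.3,-1.9,1],[0,0,7.4]]
    - [1,[-0.5,-1.8,1],[0,0,5]]
    - [1,[0,0,0],[0,0,3]]

```text
time: 52.6
ee_pos: [0.5957, 0.1018, 0.1599]
tcp_rot: [179.9, -0.0, -1.7]
wrist_force: [0.7, 0.5, 0.3]
opening: -0.0001
```

```bash
python3 - <<'E'
from h import *
st()
plan([((.5855,.1218,.09),-5.5,2)],1,wmax=7.5);p=camera('wrist');save(p,'w36.png')
for t in ['key_green','key_yellow','key_red','key_white','key_black','key_blue']:
    r=spotter.trace(p,t)
    for a in r[:1]:
        ys,xs=np.nonzero(a['pixels']); print(t,round(a['confidence'],2),'c',xs.mean().round(1),ys.mean().round(1),len(xs), pix2w(p,[xs.mean(),ys.mean()],.042)[0].round(4))
E
```

```text
t 52.6 pos [0.5957 0.1018 0.1599] rot [179.9  -0.   -1.7] q [ 9.700e+00  1.160e+01  8.300e+00  8.680e+01 -1.000e-01  1.014e+02] F [0.7 0.5 0.3] open -0.0001
4 [[1,[-0.27,-0.49,1.75],[0.0,-0.0,1.0]],[1,[-0.28,-0.49,1.75],[0.0,-0.0,0.9]],[1,[-0.29,-0.48,1.75],[0.0,-0.0,1.0]],[1,[-0.29,-0.48,1.74],[0.1,-0.0,0.9]]]
key_green 0.63 c 318.1 186.1 1011 [0.6305 0.1201 0.042 ]
key_yellow 0.81 c 313.1 234.4 882 [0.6264 0.0754 0.042 ]
key_red 0.83 c 266.3 182.8 1005 [0.5854 0.1242 0.042 ]
key_white 0.68 c 263.0 231.1 869 [0.5808 0.0798 0.042 ]
key_blue 0.63 c 317.5 273.8 194 [0.6307 0.0355 0.042 ]
```

View pics/w36.png

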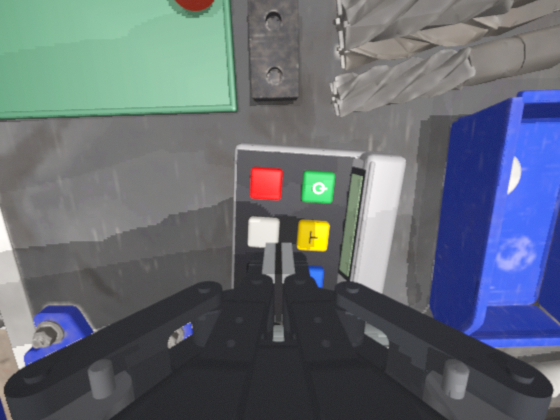

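Call:
play_rows:
  rows:
    - [1,[-0.4,-0.9,0],[0,0,1]]
    - [1,[-0.5,-0.9,0.5],[0,0,1]]
    - [1,[-0.2,-0.4,1.5],[0,0,1]]
    - [1,[0,0,2],[0,0,0.8]]
    - [1,[0,0,2],[0,0,0]]
    - [1,[0,0,1.5],[0,0,0]]
    - [1,[0,0,0.3],[0,0,0]]
    - [1,[0,0,0],[0,0,0]]

```text
time: 53.75
ee_pos: [0.5884, 0.1204, 0.0786]
tcp_rot: [180.0, -0.2, -5.5]
wrist_force: [0.8, 0.3, 0.2]
opening: -0.0001
```

```bash
python3 - <<'E'
from h import *
st()
plan([((.5855,.1225,.06),-5.5,2)],1,wmax=7.5)
E
```

```text
t 53.75 pos [0.5884 0.1204 0.0786] rot [180.   -0.2  -5.5] q [ 1.160e+01  1.160e+01 -7.000e-01  7.750e+01 -1.000e-01  1.071e+02] F [0.8 0.3 0.2] open -0.0001
1 [[1,[-0.32,-0.18,1.86],[0.0,-0.2,-0.0]]]
```

Call:
play_rows:
  rows:
    - [1,[-0.2,-0.2,0.7],[0,-0.1,0]]
    - [1,[-0.2,-0.1,0.8],[0,-0.1,0]]
    - [1,[0,0,0.2],[0,0,0]]
    - [1,[0,0,0],[0,0,0]]

```text
time: 54.15
ee_pos: [0.5853, 0.124, 0.0617]
tcp_rot: [180.0, -0.2, -5.5]
wrist_force: [-0.0, -0.1, -0.9]
opening: 0.0
```

```bash
python3 - <<'E'
from h import *
st();p=camera('wrist');save(p,'w37.png')
E
```

```text
t 54.15 pos [0.5853 0.124  0.0617] rot [180.   -0.2  -5.5] q [ 1.200e+01  1.170e+01 -2.400e+00  7.580e+01 -1.000e-01  1.075e+02] F [-0.  -0.1 -0.9] open 0.0
```

View pics/w37.png

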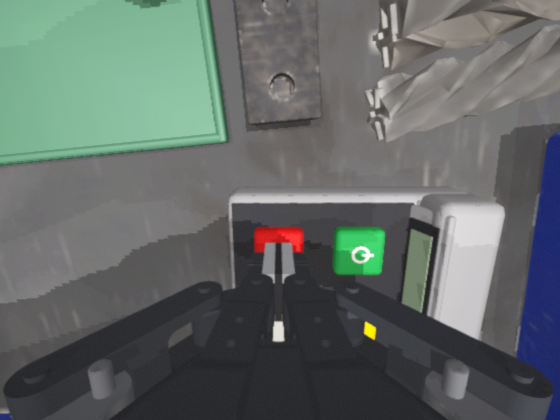

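Call:
play_rows:
  rows:
    - [1,[0,0.1,0.4],[0,0,0]]
    - [1,[0,0,0.4],[0,0,0]]
    - [1,[0,0,0.3],[0,0,0]]
    - [1,[0,0,0.3],[0,0,0]]
    - [1,[0,0,0.25],[0,0,0]]
    - [1,[0,0,0.2],[0,0,0]]

```text
time: 54.8
ee_pos: [0.5862, 0.1231, 0.0467]
tcp_rot: [-179.9, -0.4, -5.5]
wrist_force: [-11.1, -2.3, 25.5]
opening: 0.0001
```

Call:
play_rows:
  rows:
    - [1,[0,0,-1],[0,0,0]]
    - [1,[0,0,-2],[0,0,0]]
    - [1,[0,1,-1],[0,0,0]]
    - [1,[0,2,0],[0,0,0]]
    - [1,[0,2.5,0],[0,0,0]]
    - [1,[0,2,0],[0,0,0]]
    - [1,[0,1,0],[0,0,0]]
    - [1,[0,0.3,0],[0,0,0]]
    - [1,[0,0,0],[0,0,0]]

```text
time: 55.7
ee_pos: [0.5772, 0.0302, 0.0878]
tcp_rot: [-179.9, -0.5, -5.5]
wrist_force: [0.1, -0.1, 0.3]
opening: 0.0003
```

```bash
python3 - <<'E'
from h import *
st();p=camera('wrist');save(p,'w38.png')
plan([((.5772,.0305,.062),-5.5,2)],1,wmax=7.5)
E
```

```text
t 55.7 pos [0.5772 0.0302 0.0878] rot [-179.9   -0.5   -5.5] q [ 3.   8.1 -3.6 77.8 -0.  98.5] F [ 0.1 -0.1  0.3] open 0.0003
2 [[1,[-0.01,0.0,1.29],[-0.0,-0.2,0.0]],[1,[-0.01,0.01,1.29],[-0.1,-0.3,0.0]]]
```

View pics/w38.png

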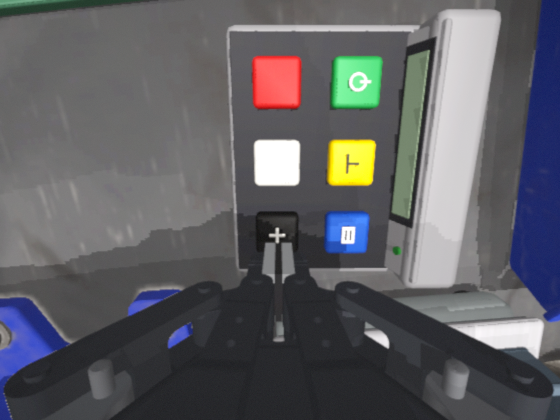

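Right over black, all keys up. Press.

Call:
play_rows:
  rows:
    - [1,[0,0,1],[0,-0.2,0]]
    - [1,[0,0,1.2],[0,-0.2,0]]
    - [1,[0,0,0.5],[0,0,0]]
    - [1,[0,0,0.2],[0,0,0]]
    - [1,[0,0,0],[0,0,0]]

```text
time: 56.25
ee_pos: [0.5769, 0.0329, 0.0546]
tcp_rot: [-179.9, 0.1, -5.3]
wrist_force: [-0.2, 0.2, 1.2]
opening: 0.0003
```

```bash
python3 - <<'E'
from h import *
st()
E
```

```text
t 56.25 pos [0.5769 0.0329 0.0546] rot [-1.799e+02  1.000e-01 -5.300e+00] q [ 3.2  9.4 -5.9 74.9  0.1 98.5] F [-0.2  0.2  1.2] open 0.0003
```

Call:
play_rows:
  rows:
    - [1,[0,0.2,0.3],[0,0,0]]
    - [1,[0,0,0.3],[0,0,0]]
    - [1,[0,0,0.3],[0,0,0]]
    - [1,[0,0,0.25],[0,0,0]]
    - [1,[0,0,0.2],[0,0,0]]

```text
time: 56.75
ee_pos: [0.5771, 0.031, 0.0468]
tcp_rot: [-179.9, -0.1, -5.3]
wrist_force: [-10.0, -0.2, 16.3]
opening: 0.0001
```

Black is home. Rise and shift +x by 45 mm to blue (.622, .0265).

Call:
play_rows:
  rows:
    - [1,[0,0,-1],[0,0,0]]
    - [1,[0,0,-2],[0,0,0]]
    - [1,[1,0,-1],[0,0,0]]
    - [1,[2,0,0],[0,0,0]]
    - [1,[1.2,0,0],[0,0,0]]
    - [1,[0.2,0,0],[0,0,0]]
    - [1,[0,0,0],[0,0,0]]

```text
time: 57.45
ee_pos: [0.623, 0.0264, 0.0912]
tcp_rot: [-179.9, -0.4, -5.3]
wrist_force: [0.0, -0.6, 0.4]
opening: -0.0001
```

```bash
python3 - <<'E'
from h import *
st();p=camera('wrist');save(p,'w39.png')
plan([((.6223,.0268,.062),-5.5,2)],1,wmax=7.5)
E
```

```text
t 57.45 pos [0.623  0.0264 0.0912] rot [-179.9   -0.4   -5.3] q [ 2.4 14.3  4.  79.3  0.1 97.7] F [ 0.  -0.6  0.4] open -0.0001
2 [[1,[-0.04,-0.01,1.46],[-0.1,-0.2,0.1]],[1,[-0.03,-0.02,1.46],[-0.0,-0.2,0.1]]]
```

View pics/w39.png

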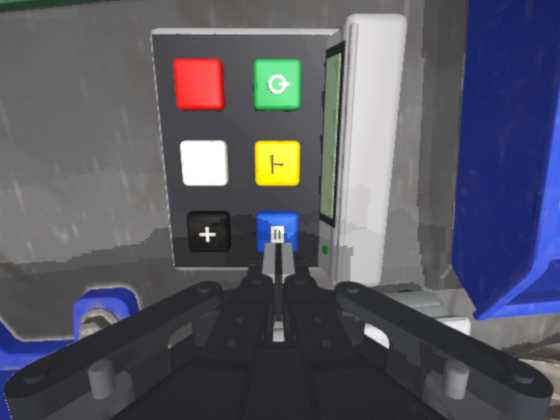

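Call:
play_rows:
  rows:
    - [1,[0,0,1],[0,-0.2,0]]
    - [1,[0,0,1.3],[0,-0.2,0]]
    - [1,[0,0,0.8],[0,0,0]]
    - [1,[0,0,0.2],[0,0,0]]
    - [1,[0,0,0],[0,0,0]]

```text
time: 58.0
ee_pos: [0.6205, 0.0267, 0.0537]
tcp_rot: [-179.9, 0.2, -5.3]
wrist_force: [-0.9, 0.2, 0.4]
opening: 0.0001
```

```bash
python3 - <<'E'
from h import *
st()
E
```

```text
t 58.0 pos [0.6205 0.0267 0.0537] rot [-179.9    0.2   -5.3] q [ 2.4 15.3  1.  75.9  0.2 97.7] F [-0.9  0.2  0.4] open 0.0001
```

Call:
play_rows:
  rows:
    - [1,[0.1,0,0.3],[0,0,0]]
    - [1,[0,0,0.3],[0,0,0]]
    - [1,[0,0,0.3],[0,0,0]]
    - [1,[0,0,0.2],[0,0,0]]
    - [1,[0,0,0.2],[0,0,0]]

```text
time: 58.5
ee_pos: [0.6217, 0.0266, 0.0469]
tcp_rot: [-179.8, -0.0, -5.3]
wrist_force: [-8.2, -1.2, 15.7]
opening: 0.0002
```

```bash
python3 - <<'E'
from h import *
plan([((.6217,.0266,.15),-5.3,3.5),((.50,.24,.2),90,4)],0.2,wmax=7.5)
E
```

```text
12 [[0.2,[0.0,-0.01,-3.44],[-0.1,-0.0,-0.0]],[0.2,[0.0,-0.0,-3.44],[-0.0,-0.0,-0.0]],[0.2,[0.01,-0.01,-3.43],[-0.1,-0.0,-0.0]],[0.2,[-1.08,-1.55,-0.39],[0.0,0.0,-7.3]],[0.2,[-0.88,-1.67,-0.39],[0.0,0.0,-7.3]],[0.2,[-0.66,-1.77,-0.39],[0.0,0.0,-7.3]],[0.2,[-0.43,-1.84,-0.38],[0.0,0.0,-7.3]],[0.2,[-0.19,-1.88,-0.39],[0.0,0.0,-7.3]],[0.2,[0.05,-1.89,-0.38],[0.0,0.0,-7.4]],[0.2,[0.29,-1.87,-0.39],[0.0,0.0,-7.3]],[0.2,[0.53,-1.81,-0.38],[0.0,0.0,-7.4]],[0.2,[0.75,-1.73,-0.39],[0.0,0.0,-7.3]]]
4 [[0.2,[0.97,-1.62,-0.38],[0.0,0.0,-7.4]],[0.2,[1.17,-1.49,-0.39],[0.0,0.0,-7.3]],[0.2,[1.35,-1.32,-0.38],[0.0,0.0,-7.4]],[0.2,[1.51,-1.14,-0.39],[0.0,0.0,-7.3]]]
```

Call:
play_rows:
  rows:
    - [1,[0,0,-1.5],[0,0,0]]
    - [1,[0,0,-3],[0,0,0]]
    - [0.6,[0,0,-3.5],[0,0,0]]
    - [0.2,[-1.1,-1.5,-2],[0,0,-7.3]]
    - [0.2,[-0.9,-1.7,-0.4],[0,0,-7.3]]
    - [0.2,[-0.7,-1.8,-0.4],[0,0,-7.3]]
    - [0.2,[-0.4,-1.8,-0.4],[0,0,-7.3]]
    - [0.2,[-0.2,-1.9,-0.4],[0,0,-7.3]]
    - [0.2,[0,-1.9,-0.4],[0,0,-7.4]]
    - [0.2,[0.3,-1.9,-0.4],[0,0,-7.3]]
    - [0.2,[0.5,-1.8,-0.4],[0,0,-7.4]]
    - [0.2,[0.7,-1.7,-0.4],[0,0,-7.3]]

```text
time: 59.7
ee_pos: [0.5333, 0.1752, 0.1852]
tcp_rot: [179.7, -0.4, 62.9]
wrist_force: [0.4, -0.2, -0.4]
opening: 0.0684
```

Call:
play_rows:
  rows:
    - [0.2,[1,-1.6,0],[0,0,-7.4]]
    - [0.2,[1.2,-1.5,0],[0,0,-7.3]]
    - [0.2,[1.3,-1.3,0],[0,0,-7.4]]
    - [0.2,[1,-1,0],[0,0,-5]]
    - [0.2,[0,0,0],[0,0,-2]]
    - [0.2,[0,0,0],[0,0,0]]

```text
time: 60.3
ee_pos: [0.4925, 0.2388, 0.1865]
tcp_rot: [179.2, -0.3, 93.6]
wrist_force: [0.3, -0.6, 0.1]
opening: 0.0685
```

```bash
python3 - <<'E'
from h import *
st();p=camera('wrist');save(p,'w40.png')
locate(p,'cap_red',.003,(.53,.288)); print([ (np.round(a['point'],3),a['confidence']) for a in spotter.spot_in(p,'cap_red')[:2]])
t=camera('top'); save(t,'t40.png'); locate(t,'cap_red',.003,(.53,.288))
t=camera('side'); locate(t,'cap_red',.003,(.53,.288))
E
```

```text
t 60.3 pos [0.4925 0.2388 0.1865] rot [179.2  -0.3  93.6] q [25.9  3.   1.8 88.   0.  22.2] F [ 0.3 -0.6  0.1] open 0.0685
cap_red conf 0.70 xy [0.5278 0.2914] iou 0.85 areas 1514 1774
[(array([0.525, 0.288, 0.036]), 0.91)]
cap_red conf 0.62 xy [0.5402 0.2835] iou 0.29 areas 110 378
cap_red conf 0.57 xy [0.5325 0.2715] iou 0.33 areas 213 641
```

View pics/w40.png

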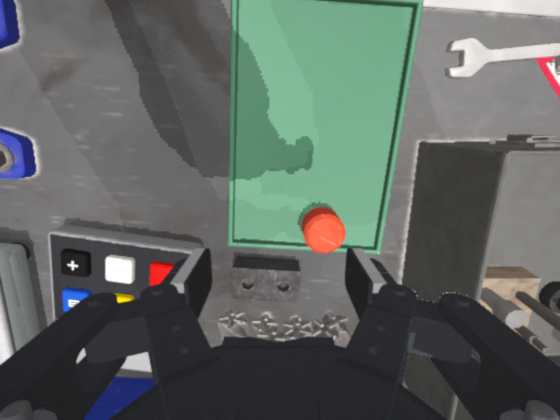

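```bash
python3 - <<'E'
from h import *
plan([((.527,.290,.10),90,3)],0.2,wmax=7.5)
E
```

```text
4 [[0.2,[1.23,0.91,2.18],[0.2,-0.1,0.9]],[0.2,[1.25,0.89,2.17],[0.2,-0.1,0.9]],[0.2,[1.26,0.88,2.17],[0.2,-0.1,0.9]],[0.2,[1.29,0.87,2.16],[0.1,-0.0,0.8]]]
```

Call:
play_rows:
  rows:
    - [0.2,[1.2,0.9,1],[0.2,-0.1,0.9]]
    - [0.2,[1.3,0.9,2],[0.2,-0.1,0.9]]
    - [0.2,[1.3,0.9,2],[0.2,-0.1,0.9]]
    - [0.2,[1,0.6,2],[0.1,0,0.8]]
    - [0.2,[0,0,1],[0,0,0]]
    - [0.2,[0,0,0],[0,0,0]]

```text
time: 61.25
ee_pos: [0.5268, 0.2878, 0.1052]
tcp_rot: [179.9, -0.1, 89.6]
wrist_force: [-1.2, 0.1, 0.0]
opening: 0.0684
```

```bash
python3 - <<'E'
from h import *
st();p=camera('wrist');save(p,'w41.png')
locate(p,'cap_red',.003,(.53,.288)); plan([((.527,.290,.02),90,2)],0.2,wmax=7.5)
E
```

```text
t 61.25 pos [0.5268 0.2878 0.1052] rot [ 1.799e+02 -1.000e-01  8.960e+01] q [28.7 11.2  1.8 80.5 -0.  29. ] F [-1.2  0.1  0. ] open 0.0684
cap_red conf 0.66 xy [0.5279 0.2914] iou 0.92 areas 3017 3265
5 [[0.2,[0.04,-0.01,1.74],[0.0,-0.0,-0.1]],[0.2,[0.04,-0.01,1.74],[0.1,-0.0,-0.1]],[0.2,[0.03,-0.01,1.74],[0.0,-0.0,-0.1]],[0.2,[0.04,-0.02,1.74],[0.1,-0.1,-0.0]],[0.2,[0.03,-0.01,1.75],[0.0,-0.0,-0.1]]]
```

View pics/w41.png

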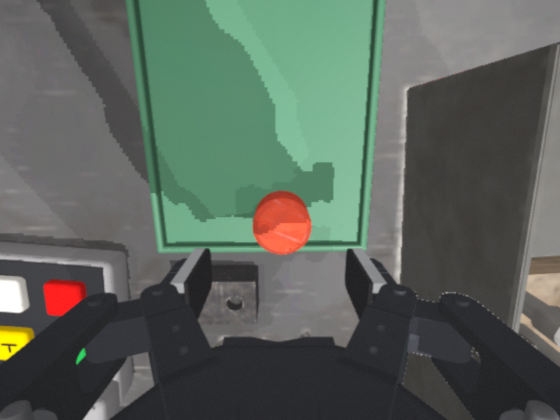

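Call:
play_rows:
  rows:
    - [0.2,[0.1,0,1.2],[0,0,0]]
    - [0.2,[0.1,0,1.8],[0,0,0]]
    - [0.2,[0.1,0,1.8],[0,0,0]]
    - [0.2,[0,0,1.8],[0,0,0]]
    - [0.2,[0,0,0.8],[0,0,0]]
    - [0.2,[0,0,0],[0,0,0]]

```text
time: 61.95
ee_pos: [0.5295, 0.2907, 0.0349]
tcp_rot: [179.3, -0.4, 89.5]
wrist_force: [0.0, 0.2, -0.3]
opening: 0.0681
```

```bash
python3 - <<'E'
from h import *
st();plan([((.527,.291,.02),90,2)],0.2,wmax=7.5)
E
```

```text
t 61.95 pos [0.5295 0.2907 0.0349] rot [179.3  -0.4  89.5] q [28.8 12.6 -4.4 72.2 -0.  29.2] F [ 0.   0.2 -0.3] open 0.0681
1 [[0.2,[0.01,-0.27,1.49],[0.7,-0.4,-0.5]]]
```

Call:
play_rows:
  rows:
    - [0.2,[0,-0.1,0.7],[0.4,-0.2,-0.3]]
    - [0.2,[0,-0.1,0.6],[0.3,-0.2,-0.2]]
    - [0.2,[0,0,0.2],[0,0,0]]
    - [1,[0,0,0],[0,0,0]]
    - [1,[0,0,0],[0,0,0]]
    - [1,[0,0,0],[0,0,0]]
    - [1,[0,0,0],[0,0,0]]
    - [1,[0,0,0],[0,0,0]]
  newtons: 30

```text
time: 62.75
ee_pos: [0.529, 0.2915, 0.0222]
tcp_rot: [179.8, -0.1, 90.1]
wrist_force: [-0.2, 0.9, -0.8]
opening: 0.0425
```

```bash
python3 - <<'E'
from h import *
st();p=camera('wrist');save(p,'w42.png')
plan([((.527,.291,.13),90,3),((.6,.08,.22),90,4),((.692,-.090,.22),90,4)],1,wmax=7.5)
E
```

```text
t 62.75 pos [0.529  0.2915 0.0222] rot [ 1.798e+02 -1.000e-01  9.010e+01] q [28.9 13.6 -4.7 71.6 -0.  28.8] F [-0.2  0.9 -0.8] open 0.0425
12 [[1,[-0.01,-0.04,-2.7],[0.0,-0.0,0.0]],[1,[-0.01,-0.04,-2.69],[0.1,-0.0,0.0]],[1,[-0.01,-0.05,-2.7],[0.0,-0.0,0.0]],[1,[-0.0,-0.05,-2.69],[0.1,-0.1,0.1]],[1,[-3.01,1.04,-1.29],[-0.0,0.0,-0.0]],[1,[-3.02,1.04,-1.28],[-0.0,0.0,-0.0]],[1,[-3.01,1.05,-1.29],[-0.0,0.0,-0.0]],[1,[-3.02,1.04,-1.28],[-0.0,0.0,-0.0]],[1,[-3.01,1.05,-1.29],[-0.0,0.0,-0.0]],[1,[-3.02,1.04,-1.28],[-0.0,0.0,-0.0]],[1,[-3.01,1.05,-1.29],[-0.0,0.0,-0.0]],[1,[-3.4,1.84,0.0],[-0.0,0.0,-0.0]]]
4 [[1,[-3.4,1.84,0.0],[-0.0,0.0,-0.0]],[1,[-3.4,1.84,0.0],[-0.0,0.0,-0.0]],[1,[-3.4,1.84,0.0],[-0.0,0.0,-0.0]],[1,[-3.4,1.85,0.01],[-0.0,0.0,-0.0]]]
```

View pics/w42.png

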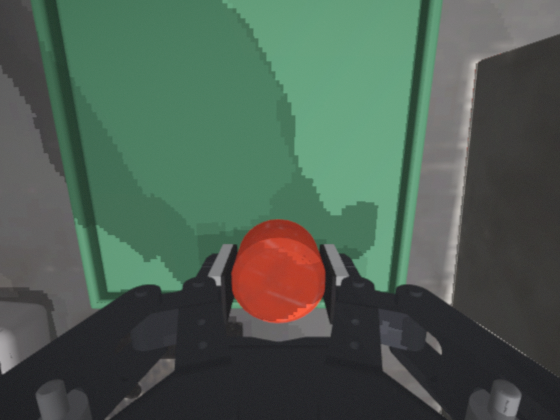

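Call:
play_rows:
  rows:
    - [0.4,[0,0,0],[0,0,0]]
    - [0.4,[0,0,0],[0,0,0]]
    - [0.4,[0,0,-0.5],[0,0,0]]
    - [0.4,[0,0,-0.3],[0,0,0]]
    - [0.4,[0,0,0],[0,0,0]]
    - [1,[0,0,0],[0,0,0]]
    - [1,[0,0,0],[0,0,0]]
    - [1,[0,0,0],[0,0,0]]
    - [1,[0,0,0],[0,0,0]]
  newtons: 30

```text
time: 63.7
ee_pos: [0.5293, 0.2916, 0.0317]
tcp_rot: [179.8, -0.1, 90.1]
wrist_force: [-0.0, 0.1, 0.6]
opening: 0.0417
```

Call:
play_rows:
  rows:
    - [1,[0,0,-1.2],[0,0,0]]
    - [1,[0,0,-2],[0,0,0]]
    - [1,[0,0,-2.5],[0,0,0]]
    - [1,[0,0,-2.5],[0,0,0]]
    - [1,[0,0,0],[0,0,0]]

```text
time: 64.2
ee_pos: [0.5281, 0.291, 0.118]
tcp_rot: [179.9, -0.0, 90.1]
wrist_force: [0.5, 0.7, -0.7]
opening: 0.0422
```

```bash
python3 - <<'E'
from h import *
st();p=camera('wrist');save(p,'w43.png')
plan([((.6,.08,.22),90,4),((.692,-.089,.22),90,4)],1,wmax=7.5)
E
```

```text
t 64.2 pos [0.5281 0.291  0.118 ] rot [179.9  -0.   90.1] q [28.9 11.4  3.5 82.  -0.  28.8] F [ 0.5  0.7 -0.7] open 0.0422
12 [[1,[-3.01,1.03,-1.48],[0.0,0.0,0.0]],[1,[-3.01,1.03,-1.48],[0.0,0.0,0.0]],[1,[-3.01,1.03,-1.48],[0.0,0.0,0.0]],[1,[-3.01,1.03,-1.49],[0.0,0.0,0.0]],[1,[-3.01,1.03,-1.48],[0.0,0.0,0.0]],[1,[-3.02,1.03,-1.49],[0.0,0.0,0.0]],[1,[-3.01,1.03,-1.48],[0.0,0.0,0.1]],[1,[-3.38,1.84,0.0],[0.0,0.0,-0.0]],[1,[-3.38,1.84,0.0],[0.0,0.0,-0.0]],[1,[-3.38,1.84,0.0],[0.0,0.0,-0.0]],[1,[-3.38,1.85,0.0],[0.0,0.0,-0.0]],[1,[-3.38,1.84,0.01],[0.0,0.0,-0.0]]]
```

View pics/w43.png

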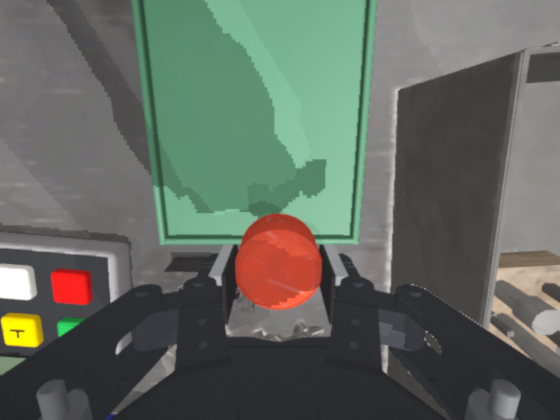

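Call:
play_rows:
  rows:
    - [1,[-2.2,0.7,-1.5],[0,0,0]]
    - [1,[-3,1,-1.5],[0,0,0]]
    - [1,[-3,1,-1.5],[0,0,0]]
    - [1,[-3,1,-1.5],[0,0,0]]
    - [1,[-3,1,-1.5],[0,0,0]]
    - [1,[-3,1,-1.5],[0,0,0]]
    - [1,[-3,1,-1],[0,0,0]]
    - [1,[-3.4,1.8,0],[0,0,0]]
    - [1,[-3.4,1.8,0],[0,0,0]]
    - [1,[-3,1.8,0],[0,0,0]]
    - [1,[-2,1.2,0],[0,0,0]]
    - [1,[0,0,0],[0,0,0]]

```text
time: 65.45
ee_pos: [0.6625, -0.0417, 0.2052]
tcp_rot: [-179.0, 0.2, 90.3]
wrist_force: [0.1, 0.6, -1.3]
opening: 0.0422
```

```bash
python3 - <<'E'
from h import *
st();p=camera('wrist');save(p,'w44.png')
plan([((.694,-.089,.14),90,2)],1,wmax=7.5)
E
```

```text
t 65.45 pos [ 0.6625 -0.0417  0.2052] rot [-179.     0.2   90.3] q [-3.5 21.8 25.9 95.1 -0.3 -3.8] F [ 0.1  0.6 -1.3] open 0.0422
5 [[1,[-0.97,0.66,1.29],[-0.2,0.0,0.1]],[1,[-0.97,0.66,1.3],[-0.2,0.1,0.1]],[1,[-0.96,0.66,1.3],[-0.2,0.0,0.0]],[1,[-0.97,0.65,1.3],[-0.2,0.1,0.1]],[1,[-0.97,0.64,1.3],[-0.2,0.0,0.0]]]
```

View pics/w44.png

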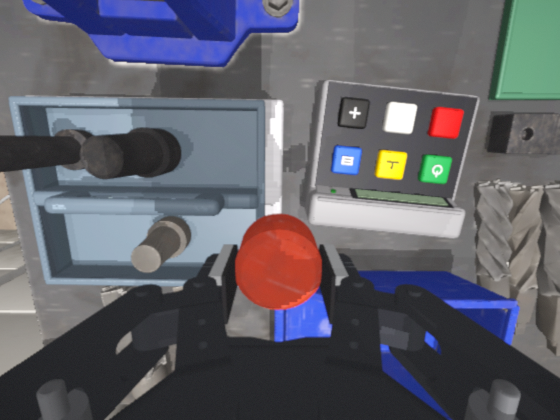

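Call:
play_rows:
  rows:
    - [1,[-1,0.8,0],[-0.3,0,0]]
    - [1,[-1.5,1,0.5],[-0.3,0,0]]
    - [1,[-1.3,0.9,1],[-0.3,0,0]]
    - [1,[-0.6,0.3,1.5],[-0.1,0,0]]
    - [1,[-0.2,0,1.5],[0,0,0]]
    - [1,[0,0,1],[0,0,0]]
    - [1,[0,0,0],[0,0,0]]

```text
time: 66.2
ee_pos: [0.6946, -0.0892, 0.1435]
tcp_rot: [-180.0, 0.2, 90.5]
wrist_force: [-0.0, 0.5, -0.4]
opening: 0.042
```

```bash
python3 - <<'E'
from h import *
st();p=camera('wrist');save(p,'w45.png'); locate(p,'taper_sleeve',.0615,(.695,-.148)); locate(p,'arbor_stout',.0615,(.612,-.154))
plan([((.694,-.090,.11),90,2)],1,wmax=7.5)
E
```

```text
t 66.2 pos [ 0.6946 -0.0892  0.1435] rot [-180.     0.2   90.5] q [-7.2 25.5 24.  88.5 -0.2 -7.7] F [-0.   0.5 -0.4] open 0.042
taper_sleeve conf 0.89 xy [ 0.6938 -0.1474] iou 0.96 areas 3559 3721
arbor_stout conf 0.55 xy [ 0.6123 -0.1528] iou 0.96 areas 8615 8979
2 [[1,[-0.05,-0.07,1.81],[0.1,0.1,0.3]],[1,[-0.05,-0.06,1.81],[0.0,0.1,0.2]]]
```

View pics/w45.png

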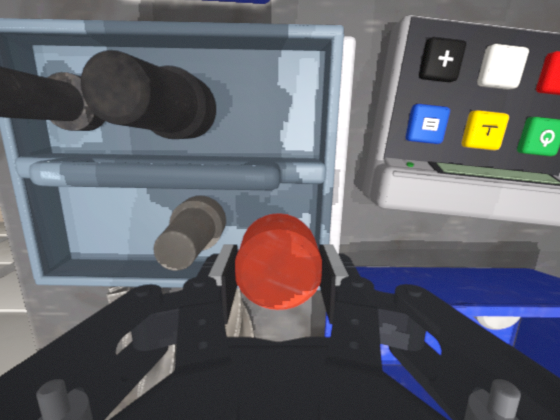

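Call:
play_rows:
  rows:
    - [1,[-0.1,0,0.8],[0,0.1,0.2]]
    - [1,[-0.1,0,1.2],[0,0.1,0.2]]
    - [1,[0,0,1.0],[0,0,0]]
    - [1,[0,0,0.4],[0,0,0]]
    - [1,[0,0,0],[0,0,0]]

```text
time: 66.85
ee_pos: [0.696, -0.0906, 0.1111]
tcp_rot: [179.7, 0.0, 90.1]
wrist_force: [-0.8, -0.6, -0.8]
opening: 0.0422
```

```bash
python3 - <<'E'
from h import *
st();p=camera('wrist');save(p,'w46.png');p=camera('side');cv2.imwrite('pics/s46.png',cv2.resize(p['img'][110:230,180:330,::-1],None,fx=5,fy=5,interpolation=cv2.INTER_CUBIC))
E
```

```text
t 66.85 pos [ 0.696  -0.0906  0.1111] rot [179.7   0.   90.1] q [-7.4 25.3 20.2 84.6  0.  -7.5] F [-0.8 -0.6 -0.8] open 0.0422
```

View pics/w46.png

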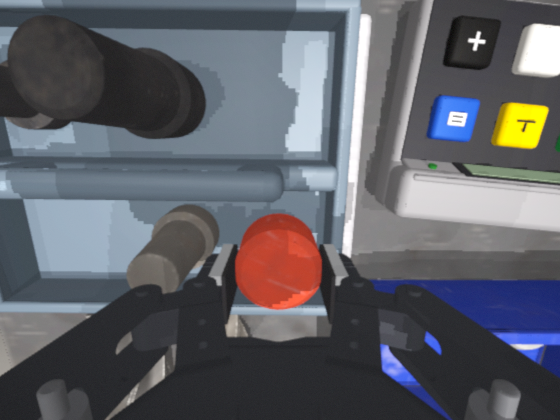

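View pics/s46.png

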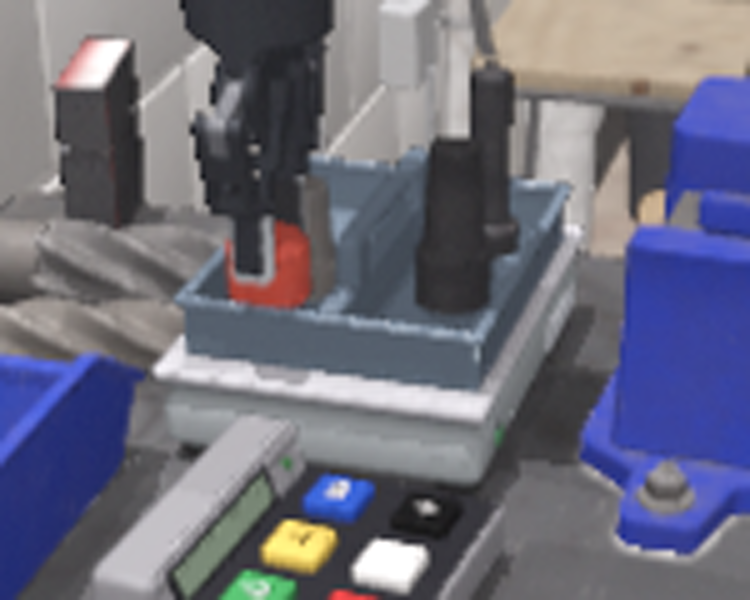

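Call:
play_rows:
  rows:
    - [1,[0,-0.1,0.3],[0,0,0]]
    - [1,[0,0,0.2],[0,0,0]]
    - [1,[0,0,0.1],[0,0,0]]
    - [1,[0,0,0],[0,0,0]]

```text
time: 67.35
ee_pos: [0.6958, -0.0906, 0.1067]
tcp_rot: [179.5, 0.0, 90.1]
wrist_force: [0.3, 0.5, -0.6]
opening: 0.0423
```

```bash
python3 - <<'E'
from h import *
st();p=camera('side');cv2.imwrite('pics/s47.png',cv2.resize(p['img'][110:230,180:330,::-1],None,fx=5,fy=5,interpolation=cv2.INTER_CUBIC))
E
```

```text
t 67.35 pos [ 0.6958 -0.0906  0.1067] rot [179.5   0.   90.1] q [-7.4 25.1 19.5 83.9  0.  -7.6] F [ 0.3  0.5 -0.6] open 0.0423
```

View pics/s47.png

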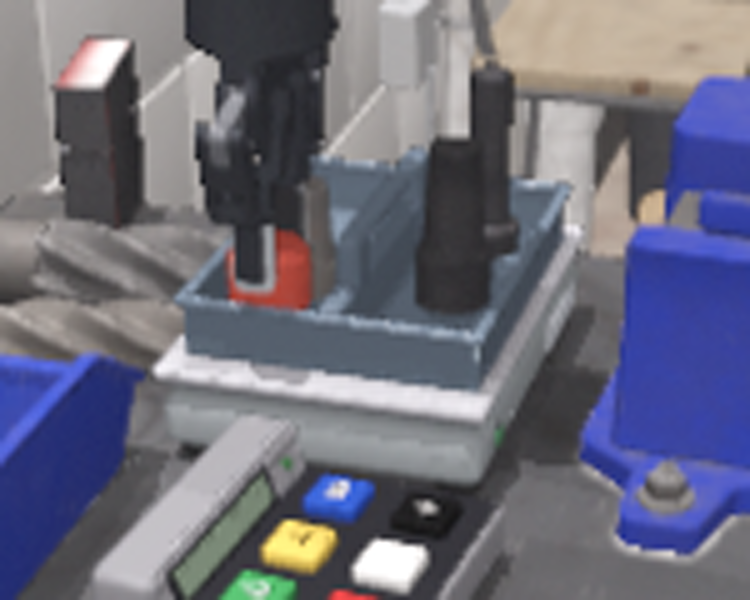

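Call:
play_rows:
  rows:
    - [1,[0,0,0.25],[0,0,0]]
    - [1,[0,0,0],[0,0,0]]
    - [0.35,[0,0,0],[0,0,0]]
    - [0.35,[0,0,0],[0,0,0]]
    - [0.35,[0,0,0],[0,0,0]]
    - [0.35,[0,0,-1.5],[0,0,0]]
    - [0.35,[0,0,-2.5],[0,0,0]]
    - [0.35,[0,0,-3],[0,0,0]]
    - [0.35,[0,0,-3],[0,0,0]]
    - [0.35,[0,0,-1],[0,0,0]]
    - [0.35,[0,0,0],[0,0,0]]

```text
time: 68.5
ee_pos: [0.6943, -0.0905, 0.2246]
tcp_rot: [179.3, 0.1, 90.1]
wrist_force: [0.9, -0.7, 0.5]
opening: 0.0554
```

```bash
python3 - <<'E'
from h import *
st();p=camera('wrist');save(p,'w48.png');rect(p,'tray',.094)
p=camera('side');cv2.imwrite('pics/s48.png',cv2.resize(p['img'][110:230,180:330,::-1],None,fx=5,fy=5,interpolation=cv2.INTER_CUBIC))
E
```

```text
t 68.5 pos [ 0.6943 -0.0905  0.2246] rot [1.793e+02 1.000e-01 9.010e+01] q [-7.4 26.3 34.1 97.1  0.  -7.6] F [ 0.9 -0.7  0.5] open 0.0554
tray conf 0.89 c [ 652.  -155.5] size [205.5 166.1] ang 89.5 corners [[568.0, -258.0], [734.0, -259.0], [736.0, -54.0], [570.0, -52.0]]
```

View pics/w48.png

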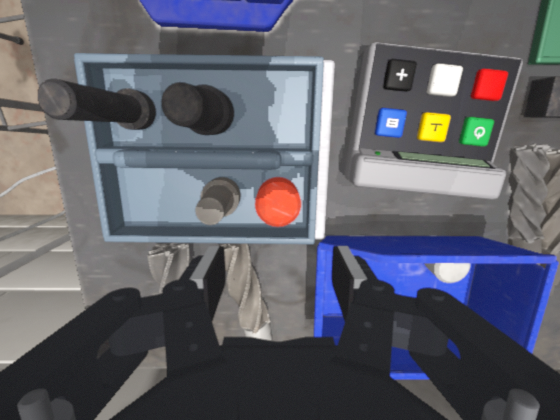

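View pics/s48.png

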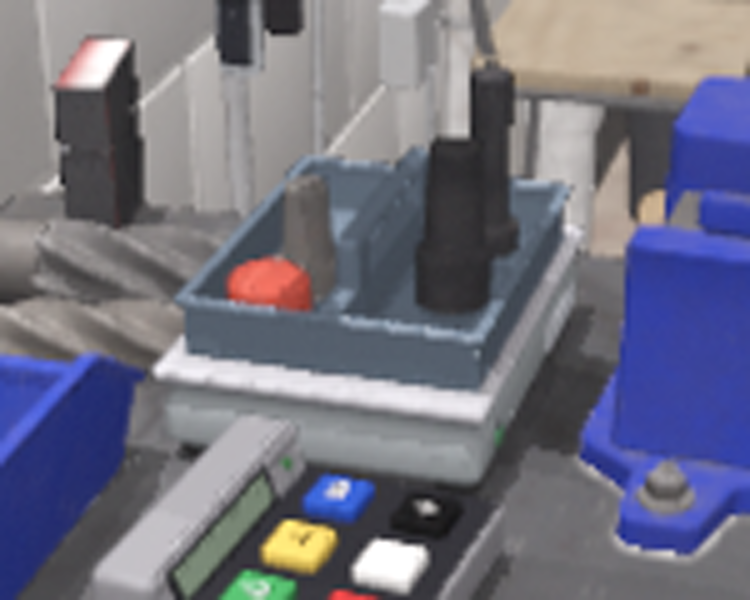

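```bash
python3 - <<'E'
from h import *
st();print(job_done());st()
E
```

```text
t 68.65 pos [ 0.6937 -0.0904  0.2213] rot [179.5   0.   90.1] q [-7.4 26.4 33.8 97.   0.  -7.6] F [-0.2 -0.6 -0.3] open 0.0555
the job is handed in; nothing more can be done
None
the job is handed in; nothing more can be done
```

The weigh-in is done and handed in at 68.7 s of the 210 s allowed; no verdict came back.

**What I did:**
- I laid the soft jaw from the platform aside at about (0.596, 0.235) m.
- I pressed green, set the tray turned 90° on the platform, and pressed yellow.
- I put the collared arbor, stout arbor and taper sleeve upright in the tray. The stepped arbor was not in this run.
- I pressed red, black and blue, then put the red cap in the tray.

**Last checks:**
- **Keys:** each key stopped against its end at a tool height of 0.047 m. The force there was above the 4.8 N the spring needs when fully down (9 to 26 N). All keys look up in the final picture.
- **Tray:** the last measurement puts its middle at (0.652, -0.156) m, about 5 mm from the platform's middle.
- **Batch and cap:** all three pieces and the red cap stand in the tray, and the white cap is still in the blue bin.
- **Arm:** it stands clear of everything, about 0.22 m above the bench.

**Departures and disagreements:**
- **Cap dropped:** I let the red cap go about 13 mm above the tray floor because the fingers had no room beside the sleeve. It landed upright.
- **Red cap knocked:** it had shifted a few centimetres on the mat partway through, so I found it again before gripping it. The top and side pictures were then too blocked to confirm its position, so I used the wrist camera alone.

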